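# Press freshly glued printing blocks in the pin-guided mounting press

## Robot

A 6-joint arm with a two-finger parallel gripper is mounted at the origin on the work surface. World frame = base frame: x ahead of the robot, y to its left, z up, the work surface at z = 0. Lengths are in mm, angles in rad, forces in N, time in s.
With the tool pointing down it reaches from about 350 to 875 mm from the base axis. Payload 15.5 kg.
Tool frame: the origin (TCP) lies on the centre line of the jaws, within the pads' length; the fingertips stand 25 mm ahead of it and the grasp point (between the pads) lies 6 mm ahead of it; z points along the fingers, y is the direction in which the jaws open and shut (so a half turn about z gives the same grasp; the last joint's range is limited). The gripper opens to 85 mm and grips with 20 to 120 N. Pads are 22 mm wide; open, the fingers measure 114 mm over their backs; the gripper's body (76 mm by 85 mm) begins 54 mm behind the grasp point. The pads swing forward as they close: fully open they stand 13 mm farther back than shut.
Start: joints at [-1.355, 0.494, 1.345, -0, 1.302, -0.096], TCP at [191.734, -594.865, 256.277] pointing down, gripper open.
Joint ranges: [-2.91, 2.91], [-0.82, 2.16], [0.22, 2.67], [-1.22, 4.37], [0.12, 2.79], [-3.08, 3.08]. Speed limits (rad/s): [1.89, 1.89, 2.57, 3.01, 3.01, 3.01].

## Interface

Orientations are given as a unit quaternion [w, x, y, z].
In Python, from station import arm gives the robot as it stands. The module is installed in compiled form; this text tells all that it offers.
- The arm moves only by the tool move_arm, never from a script. Its argument "motion" is a list that holds one entry, the list of rows, each a list of 7 numbers: the turn, a rotation vector about the world's x, y, z in degrees, then the shift along the world's x, y, z in m, then the opening, from 0 (shut) to 1 (fully open). In form: [[[rx, ry, rz, x, y, z, fingers], ...]]. A call has exactly 8 rows; each row shifts and turns the commanded pose from where the row before left it; what a row does not reach is not made up. A row lasts 1/12 s, in which the tool goes at most 41.7 mm and 7.16 degrees, less where a joint would pass 70% of its speed; a pose out of reach is approached as far as the arm can. A call with a gripper value outside its range is refused whole. The fingers move at their own pace and stop on an object; the grip force is fixed at half the most. Time passes only in rows, so rows that do not move let the fingers close, or fill a call up. It gives the time, the measured TCP pose, the force and the opening at its end, in the units of the state.
- arm.state(): the state, without advancing time (a new reading comes with each control period).
- arm.snapshot(name): name is "scene" or "top" or "wrist"; returns a dict with "color" (400x640x3 uint8, red, green, blue), "fovy" (degrees; the focal length in pixels is half the picture's height over the tangent of half this angle, whatever the lens; pixels are square), "cx", "cy" (the principal point, pixels), "pose" (4x4, takes a point from camera to world coordinates). Camera axes: x right, y down, z forward; pixel columns grow to the right and rows downward; lengths in mm; the calibration is good to about 2 mm. The wrist camera is an equidistant fisheye: a pixel r from the principal point sees the ray r / f radians off the axis. A picture is of the moment at which its call begins. There is no depth.
- arm.sign_off(): hands the job in, once; it reports no verdict.
The state is a dict: "time_s": time; "joints": joint angles; "qd": joint speeds; "joint_efforts": joint torques, N m; "ee_pos": TCP position; "tool_rot": TCP orientation; "contact_force": force on the tool from outside, world axes, zero at the start; "ft_torque": the same for the moment, N m; "grip_width": finger opening in mm.
Only numpy, scipy, OpenCV 4.12 (cv2) and the standard library are available. Lean on these libraries where they do the work, as an engineer would, in place of code of your own. Each camera call takes 0.05 s, during which the arm holds its last target.

## Task

The copper faces of the printing blocks on the plywood board have just been glued: stand every block, copper up, flat in its own pocket of the mounting press, lower the metal top plate gently and level over the two guide pins until it is fully home on both bearers, then swing the clamp arm over onto the plate's grip and leave it bearing there by itself for at least two seconds. Then swing the clamp back open past upright, set the top plate back level on the two battens of its rest, and stand the blocks back on the board, copper up. There may be two or three blocks; do not disturb the ink tin, the bottle or the roller.

Things in the scene. Friction and masses are not known exactly. Their poses are not given: they have to be found in the camera images.
- press: Mounting press: fixed grey steel bed plate 210 x 290 mm (x -60 to +150), 20 mm thick, on the table. Origin on the table below the middle pocket; x points to the clamp post, y along the row of three pockets framed by 6 mm high strips, z up. At y = -120 and +120 mm two steel bearers, 80 (x) x 40 (y) mm, top 56 mm above the table. Clamp post at x = 103 to 137 mm, 38 mm wide, 145 mm high.
- pocket0 (a point): Floor centre of the pocket at y = -58 mm, 20 mm above the table. Every pocket is 50 mm along the press x by 36 mm along its y, 6 mm deep; a block has its 40 mm side along x there. Any block may go into any pocket.
- pocket1 (a point): Floor centre of the middle pocket.
- pocket2 (a point): Floor centre of the pocket at y = +58 mm.
- seat (a point): Point midway between the pins at the height of the bearer tops (56 mm): the origin of the top plate lies here when it is fully home. Axes as the press.
- clamp_pivot (a point): Pivot of the clamp arm, on the press at x = 120 mm, 128 mm above the table. The axis runs along the press y.
- clamp (a joint): Clamp arm angle, rad. 0: level, pointing from the pivot to the press -x, its foot bearing on the grip of the seated plate. Grows as the arm lifts; 1.57 upright; 1.95 open stop, leaning beyond upright, where it stays by its weight. Let go well short of upright it falls shut. With nothing below it stops at -0.04. It weighs 0.45 kg: 3 to 4 N at the knob lift it.
- clamp_knob (a point): Centre of the black cross knob at the arm's end, 165 mm from the pivot: cylinder 22 mm thick, 36 mm long along the press y; pinched end to end along y it turns between the pads as the arm (14 mm wide) swings. In the press frame at x = 120 - 165 cos(angle), z = 128 + 165 sin(angle) mm.
- platen: Top plate of the press, aluminium, 90 mm (x) by 270 mm (y) by 8 mm, about 0.65 kg, with two holes of 14.5 mm at y = -120 and +120 mm. Origin at the centre of its underside, z up. The same either way round. A thin soft rubber pad is stuck below it between the holes; it does not affect how it rests.
- platen_grip (a point): Point to grip the top plate: centre of the upright aluminium grip block on it, 32 mm above its underside. The grip block is 30 mm (plate x) by 24 mm (plate y), from 8 to 50 mm above the plate's underside, over the plate's centre of mass. Axes as the plate.
- rest: Fixed rest for the top plate: plywood with two wooden battens across it at x = -115 and +115 mm, each 30 mm wide along x and 120 mm long along y, tops 28 mm above the table. Origin on the table at the centre. The plate's long side lies along the rest's x, its underside 28 mm above the table.
- board: Fixed plywood board 260 mm (x) by 160 mm (y), 8 mm thick. Origin at the centre of its underside, on the table. The blocks start here and come back here, anywhere fully on it.
- block0_center (a point): Centre of printing block 0, half-way up: wooden block 40 mm (x) by 30 mm (y) by 34 mm high with a copper face on top, about 50 g. z points to the copper face. The same size as the others. None if absent.
- block1_center (a point): Centre of printing block 1, half-way up: wooden block 40 mm (x) by 30 mm (y) by 34 mm high with a copper face on top, about 50 g. z points to the copper face. The same size as the others. None if absent.
- block2_center (a point): Centre of printing block 2, half-way up: wooden block 40 mm (x) by 30 mm (y) by 34 mm high with a copper face on top, about 50 g. z points to the copper face. The same size as the others. None if absent.
- ink_tin: Bystander: round ink tin, 80 mm wide, 60 mm high. Origin at its underside.
- solvent: Bystander: dark metal bottle, 60 mm wide, 150 mm high. Origin at its underside.
- brayer: Bystander: ink roller lying down, black roll 90 mm long with a wooden handle towards its -x, about 150 mm long. Origin on the table below the roll.
- pin0 (a point): Tip of the upright guide pin on the bearer at y = -120 mm, 96 mm above the table. Pin 12 mm in diameter up to 84 mm above the table, then a nose tapering to 5 mm at the tip.
- pin1 (a point): Tip of the same kind of pin at y = +120 mm.
There are look-alikes about, which are no part of the job. What is shaped like the part that bears block1_center but black or purple is not meant.

How it is judged (in metres and radians):
On the way, in this order (a step that is already met when the one before it is completed fails the run):
1. every block stands flat in a pocket of the press (x of block0_center in the frame of press between -0.008 and 0.008 m and y of block0_center in the frame of press between -0.068 and 0.068 m and z of block0_center in the frame of press between 0.033 and 0.0405 m and angle between each of block0_center, block1_center, block2_center's own z axis and vertical below 0.06 rad and x of block1_center in the frame of press between -0.008 and 0.008 m and y of block1_center in the frame of press between -0.068 and 0.068 m and z of block1_center in the frame of press between 0.033 and 0.0405 m and x of block2_center in the frame of press between -0.008 and 0.008 m and y of block2_center in the frame of press between -0.068 and 0.068 m and z of block2_center in the frame of press between 0.033 and 0.0405 m), for 0.3 s.
2. the top plate is fully home on both bearers over the pins, with the blocks in their pockets and the clamp still open (all of step 1 and horizontal distance between platen and seat below 0.004 m and z of platen in the frame of press below 0.0585 m and angle between platen_grip's own z axis and vertical below 0.02 rad and angle between the y axis of platen and the y axis of press, either way round below 0.04 rad and value of joint clamp above 1.7 rad), for 0.3 s.
3. the clamp arm bears on the plate's grip by itself, the plate fully home, for 1.5 s (all of step 1 and value of joint clamp below 0.04 rad and contact force between clamp and platen above 1 N and horizontal distance between platen and seat below 0.004 m and z of platen in the frame of press below 0.0585 m and angle between platen_grip's own z axis and vertical below 0.02 rad and angle between the y axis of platen and the y axis of press, either way round below 0.04 rad and contact force between the fingers and clamp below 0.2 N), for 1.5 s.
4. the clamp is swung back open past upright with the plate still home (value of joint clamp above 1.7 rad and horizontal distance between platen and seat below 0.004 m and z of platen in the frame of press below 0.0585 m and angle between platen_grip's own z axis and vertical below 0.02 rad and angle between the y axis of platen and the y axis of press, either way round below 0.04 rad), for 0.2 s.
5. the top plate is back on both battens of its rest (z of platen in the frame of rest between 0.025 and 0.032 m and horizontal distance between platen and rest below 0.035 m and angle between platen_grip's own z axis and vertical below 0.03 rad and linear speed of platen below 0.02 m/s), for 0.2 s.
At the end, for the whole second after the job is handed in: Clamp open (above 1.7 rad); the top plate at rest, level (0.03 rad) on both battens, within 35 mm of the middle of its rest; every block at rest, upright (0.06 rad), copper up, its centre over the board and its underside on it (all of step 5 and value of joint clamp above 1.7 rad and x of block0_center in the frame of board between -0.13 and 0.13 m and y of block0_center in the frame of board between -0.08 and 0.08 m and z of block0_center in the frame of board between 0.021 and 0.029 m and angle between each of block0_center, block1_center, block2_center's own z axis and vertical below 0.06 rad and linear speed of each of block0, block1, block2 below 0.02 m/s and x of block1_center in the frame of board between -0.13 and 0.13 m and y of block1_center in the frame of board between -0.08 and 0.08 m and z of block1_center in the frame of board between 0.021 and 0.029 m and x of block2_center in the frame of board between -0.13 and 0.13 m and y of block2_center in the frame of board between -0.08 and 0.08 m and z of block2_center in the frame of board between 0.021 and 0.029 m); the robot touches nothing.
It fails at once if the ink tin, bottle or roller is moved by more than 40 mm (distance of any of ink_tin, solvent, brayer from where it was at the start of the episode above 0.04 m).
It fails at once if the top plate is dropped or rammed onto the press (over 120 N) (contact force between platen and press above 120 N).
Of block0, block1, block2 only 2 to 3 are there at a start; the rules pass over those that are not, and their reading is None.
At some moment in a run one of block0, block1, block2 may be knocked a few centimetres aside while the robot is not near it.
It also fails if it takes over 210 s, if anything falls off the work surface, if the arm or the gripper's body presses on something with over 40 N, if the wrist force passes 120 N, or if a joint passes its speed limit or range.

## Working session

There is one attempt and no reset: what is moved stays moved. The work goes in short steps, Python scripts to look and compute and a tool call to move; the robot and the scene stay as the last step left them, time stands still between calls to the robot, and variables do not carry over. Pictures are saved under pics/ and viewed, and the job is handed in when it is done.

Besides the shell and the picture viewer there is one more tool, called as name(argument=value, ...) on one line, values as JSON. move_arm: Moves the arm, as the interface text tells. Its arguments: {"type":"object","properties":{"motion":{"type":"array"}},"required":["motion"]}

```bash
mkdir -p pics
cat > h.py <<'E'
import numpy as np, cv2
from station import arm
def snap(n,fn):
    s=arm.snapshot(n); cv2.imwrite('pics/'+fn,s['color'][:,:,::-1]); 
    np.savez('pics/'+fn+'.npz',**{k:np.array(v) for k,v in s.items()}); return s
def load(fn):
    return dict(np.load('pics/'+fn+'.npz'))
def ray(s,u,v,fish=False):
    f=200/np.tan(np.radians(float(s['fovy']))/2); x=u-float(s['cx']); y=v-float(s['cy'])
    if fish:
        r=np.hypot(x,y); t=r/f; d=np.array([np.sin(t)*x/max(r,1e-9),np.sin(t)*y/max(r,1e-9),np.cos(t)])
    else: d=np.array([x/f,y/f,1.])
    P=s['pose']; return P[:3,3],P[:3,:3]@d
def onz(s,u,v,z,fish=False):
    o,d=ray(s,u,v,fish); return o+d*(z-o[2])/d[2]
def tri(rs):
    A=np.zeros((3,3));b=np.zeros(3)
    for o,d in rs:
        d=d/np.linalg.norm(d);M=np.eye(3)-np.outer(d,d);A+=M;b+=M@o
    return np.linalg.solve(A,b)
def proj(s,p,fish=False):
    P=s['pose'];q=P[:3,:3].T@(np.array(p)-P[:3,3]);f=200/np.tan(np.radians(float(s['fovy']))/2)
    if fish:
        r=np.hypot(q[0],q[1]);t=np.arctan2(r,q[2]);return float(s['cx'])+f*t*q[0]/r,float(s['cy'])+f*t*q[1]/r
    return float(s['cx'])+f*q[0]/q[2],float(s['cy'])+f*q[1]/q[2]
E
python3 - <<'E'
from h import *
for n in ['scene','top','wrist']:
    s=snap(n,n+'0.png'); print(n,s['fovy'],s['cx'],s['cy'],s['pose'].round(3).tolist())
print(arm.state())
E
```

```text
scene 56.29301621092245 320.462791042459 196.5489557937643 [[-0.372, 0.732, -0.571, 1190.622], [0.928, 0.305, -0.214, 220.65], [0.017, -0.609, -0.793, 1026.241], [0.0, 0.0, 0.0, 1.0]]
top 54.429471723476325 319.11152720825726 199.1876449180921 [[0.026, -0.992, 0.123, 399.268], [-1.0, -0.026, 0.0, -48.643], [0.003, -0.123, -0.992, 1086.037], [0.0, 0.0, 0.0, 1.0]]
wrist 65.70646984690485 322.5605435072744 202.49361720640397 [[0.306, -0.899, -0.314, 273.176], [-0.952, -0.29, -0.1, -567.848], [-0.001, 0.329, -0.944, 373.031], [0.0, 0.0, 0.0, 1.0]]
{'time_s': 0.15, 'joints': array([-1.35448479e+00,  4.94017909e-01,  1.34599422e+00,  3.04058140e-05,
        1.30247915e+00, -9.54908439e-02]), 'qd': array([ 5.69085517e-04, -2.24006839e-03, -2.60195260e-03,  1.45730199e-05,
        1.93840309e-03, -1.25204910e-03]), 'joint_efforts': array([-3.22649335e-03, -8.82543826e+01, -3.84064794e+01, -4.58432041e-04,
        7.14541486e-03,  2.85400887e-06]), 'ee_pos': array([ 191.69735241, -594.61272849,  255.84939612]), 'tool_rot': array([-4.49381238e-04,  9.87872530e-01,  1.55266421e-01, -1.24964533e-05]), 'contact_force': array([ 0.57647897, -0.1525146 ,  0.15975019]), 'ft_torque': array([ 0.02659533, -0.03581612, -0.03329672]), 'grip_width': 85.27570756466679}
```

View pics/scene0.png

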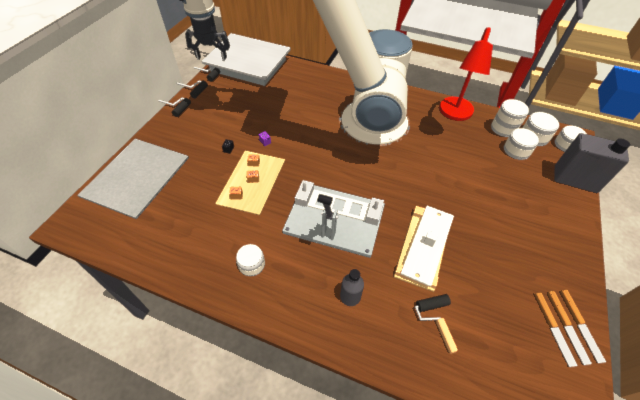

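View pics/top0.png

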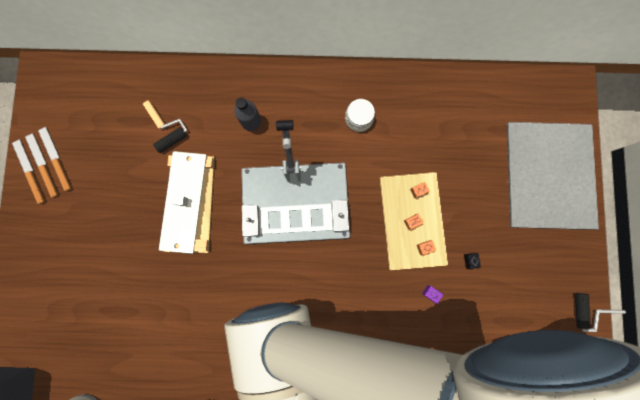

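View pics/wrist0.png

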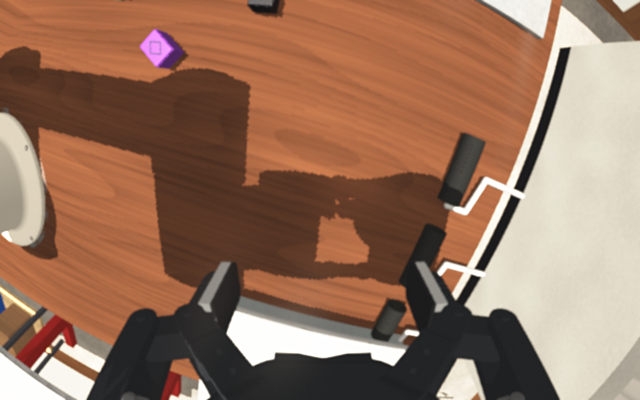

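Top view: three orange blocks at (420,189), (414,222), (427,247) on the board at right; the press is at (295,203) with its clamp open towards the bottle, and the plate is on its rest at (186,203). The black and purple look-alikes are off the board. I'll enlarge for measuring.

Run:
```python
from h import *
s=load('top0.png');c=s['color'][:,:,::-1]
cv2.imwrite('pics/cropA.png',cv2.resize(c[90:270,140:360],None,fx=3.6,fy=3.2,interpolation=cv2.INTER_CUBIC))
cv2.imwrite('pics/cropB.png',cv2.resize(c[160:280,370:490],None,fx=5,fy=5,interpolation=cv2.INTER_CUBIC))
hsv=cv2.cvtColor(np.ascontiguousarray(c),cv2.COLOR_BGR2HSV)
m=cv2.inRange(hsv,(2,150,150),(14,255,255)); m[:, :370]=0;m[:,460:]=0
n,l,st,ce=cv2.connectedComponentsWithStats(m)
for i in range(1,n):
    if st[i,4]>15: print(st[i],ce[i],onz(s,*ce[i],42).round(1))
for (u,v) in [(380,176),(436,173),(447,266),(391,270)]: print('board',onz(s,u,v,8).round(1))
```

```text
[412 188   7   9  23] [415.34782609 192.34782609] [ 554.3 -308.9   42. ]
[406 215  11  11  30] [410.33333333 219.1       ] [ 481.3 -295.1   42. ]
[409 224  11   5  17] [413.82352941 226.29411765] [ 462.2 -304.5   42. ]
[419 241  13  14  43] [422.97674419 247.06976744] [ 407.4 -328.7   42. ]
board [ 603.2 -218.1    8. ]
board [ 616.  -375.9    8. ]
board [ 358.  -403.3    8. ]
board [ 343.2 -250.     8. ]
```

View pics/cropA.png

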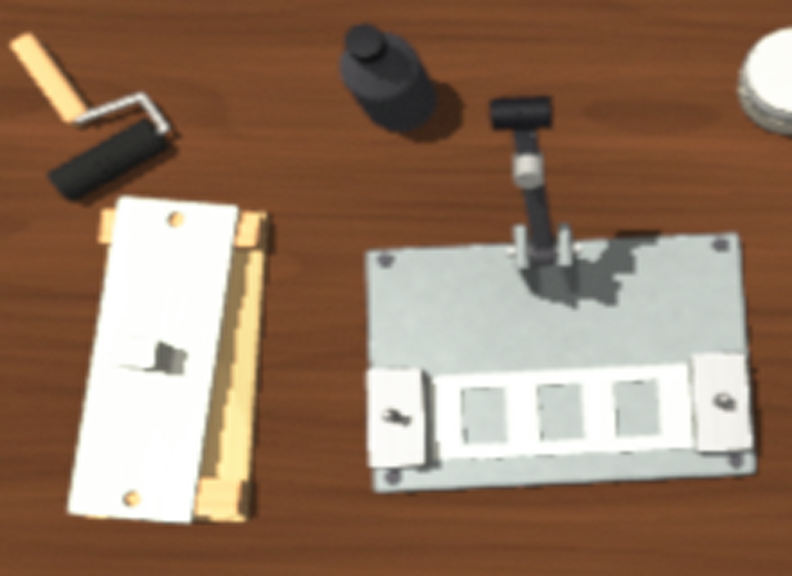

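View pics/cropB.png

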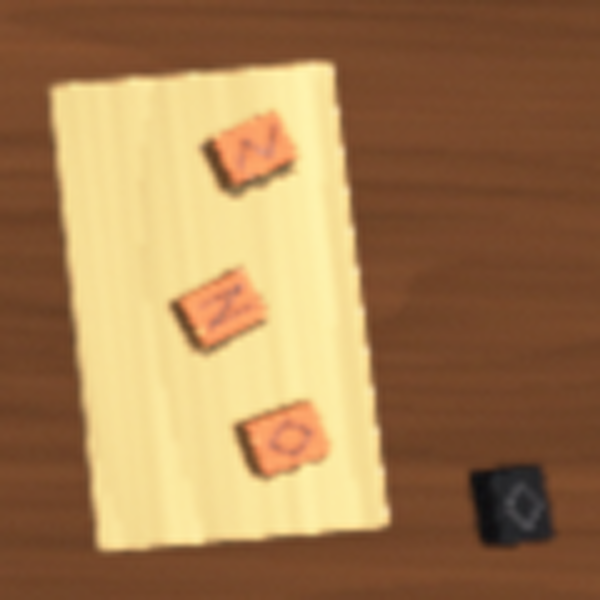

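Run:
```python
from h import *
s=load('top0.png')
A=lambda x,y:(140+x/3.6-.36,90+y/3.2-.34)
B=lambda x,y:(370+x/5-.4,160+y/5-.4)
pts=[(366,250),(737,234),(755,474),(375,490)]
w=np.array([onz(s,*A(*p),20) for p in pts]); print('bed',w.round(1).tolist(),w.mean(0).round(1))
for a,b in [(0,1),(1,2),(2,3),(3,0)]: d=w[b]-w[a];print(np.linalg.norm(d).round(1),np.degrees(np.arctan2(d[1],d[0])).round(2))
ctr=np.array([onz(s,*A(*p),20) for p in [(485,415),(561,412),(637,408)]]);print('pockets',ctr.round(1).tolist())
w=np.array([onz(s,*A(*p),36) for p in [(120,197),(238,206),(190,523),(68,513)]]);print('plate',w.round(1).tolist(),w.mean(0).round(1))
for a,b in [(0,1),(1,2),(2,3),(3,0)]: d=w[b]-w[a];print(np.linalg.norm(d).round(1),np.degrees(np.arctan2(d[1],d[0])).round(2))
print('holes',[onz(s,*A(*p),36).round(1) for p in [(175,218),(131,498)]])
print('battenends', [onz(s,*A(*p),28).round(1) for p in [(267,212),(100,208),(245,522),(83,516)]])
for q in [[(212,147),(283,112),(298,155),(225,188)],[(175,302),(240,267),(267,312),(207,348)],[(240,418),(318,402),(330,452),(260,475)]]:
    w=np.array([onz(s,*B(*p),42) for p in q]);print('blk',w.mean(0).round(1))
    for a,b in [(0,1),(1,2),(2,3),(3,0)]: d=w[b]-w[a];print(np.linalg.norm(d).round(1),np.degrees(np.arctan2(d[1],d[0])).round(1),end=' ; ')
```

```text
bed [[613.8, 170.8, 20.0], [635.8, -116.3, 20.0], [427.5, -133.7, 20.0], [406.4, 153.4, 20.0]] [520.9  18.5  20. ]
287.9 -85.63
209.0 -175.21
287.9 94.21
208.2 4.79
pockets [[472.4, 72.8, 20.0], [476.5, 15.0, 20.0], [481.5, -42.8, 20.0]]
plate [[652.0, 358.2, 36.0], [646.5, 267.4, 36.0], [375.3, 286.2, 36.0], [381.2, 377.2, 36.0]] [513.8 322.2  36. ]
91.0 -93.45
271.9 176.04
91.2 86.3
271.5 -4.01
holes [array([634.7, 314.9,  36. ]), array([394.8, 331.4,  36. ])]
battenends [array([643.7, 247.1,  28. ]), array([643.8, 376. ,  28. ]), array([377. , 247.7,  28. ]), array([378.8, 369.1,  28. ])]
blk [ 562. -323.   42.]
43.7 -62.3 ; 24.8 -161.2 ; 44.1 115.7 ; 23.3 17.4 ; blk [ 476.3 -305.1   42. ]
40.3 -60.5 ; 27.9 -148.9 ; 38.1 122.0 ; 29.7 35.3 ; blk [ 408.1 -339.4   42. ]
42.8 -77.1 ; 27.1 -166.9 ; 39.6 109.3 ; 31.7 19.4 ;
```

Press: origin about (476,15), yaw about +4.6°. The bed-centre and pocket estimates agree. Plate grip is at about (514,322), long axis −4°. Next I move over the board for a wrist view.

move_arm(motion=[[[0,0,1,0.018,0.0175,0.0,1],[0,0,1,0.018,0.0175,0.0,1],[0,0,1,0.018,0.0175,0.0,1],[0,0,1,0.018,0.0175,0.0,1],[0,0,1,0.018,0.0175,0.0,1],[0,0,1,0.018,0.0175,0.0,1],[0,0,0,0.018,0.0175,0.0,1],[0,0,0,0.018,0.0175,0.0,1]]])

```text
time_s: 0.82
ee_pos: [336.4, -453.8, 256.1]
tool_rot: [-0.0, 0.978, 0.207, -0.0]
contact_force: [0.1, -0.5, -0.1]
grip_width: 85.1
```

move_arm(motion=[[[0,0,0,0.018,0.0175,0.0,1],[0,0,0,0.018,0.0175,0.0,1],[0,0,0,0.018,0.0175,0.0,1],[0,0,0,0.018,0.0175,0.0,1],[0,0,0,0.018,0.0175,0.0,1],[0,0,0,0.018,0.0175,0.0,1],[0,0,0,0.018,0.0175,0.0,1],[0,0,0,0,0,0,1]]])

```text
time_s: 1.48
ee_pos: [464.1, -329.6, 256.1]
tool_rot: [-0.0, 0.978, 0.208, 0.0]
contact_force: [-0.5, 1.9, -0.3]
grip_width: 85.7
```

Run:
```python
from h import *
s=snap('wrist','w1.png'); st=arm.state(); print(st['time_s'],st['ee_pos'],st['tool_rot'],st['contact_force'],s['pose'].round(3).tolist())
```

```text
1.5333 [ 462.90547696 -330.85396573  256.07074991] [-2.13461039e-04  9.78122688e-01  2.08028753e-01 -1.34444298e-05] [-0.93819973 -0.28405145 -0.5009719 ] [[0.406, -0.863, -0.3, 542.249], [-0.914, -0.384, -0.133, -294.311], [-0.001, 0.328, -0.945, 373.448], [0.0, 0.0, 0.0, 1.0]]
```

View pics/w1.png

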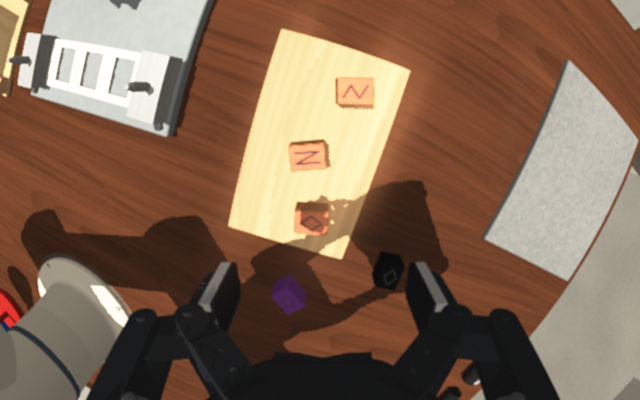

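The wrist view shows the blocks at (355,92), (309,156) and (311,219); the last is in shadow. I'll segment the copper faces and cast their contours to z=42.

```bash
cat >> h.py <<'E'
def blocks(s,fish,z=42,boxes=None,lo=(0,90,60),hi=(13,255,255),show=None,amin=80):
    c=np.ascontiguousarray(s['color'][:,:,::-1]); hsv=cv2.cvtColor(c,cv2.COLOR_BGR2HSV)
    out=[]
    for (u0,u1,v0,v1) in boxes:
        m=np.zeros(hsv.shape[:2],np.uint8); m[v0:v1,u0:u1]=cv2.inRange(hsv[v0:v1,u0:u1],lo,hi)
        m=cv2.morphologyEx(m,cv2.MORPH_CLOSE,np.ones((5,5)))
        m=cv2.morphologyEx(m,cv2.MORPH_OPEN,np.ones((3,3)))
        cs,_=cv2.findContours(m,cv2.RETR_EXTERNAL,cv2.CHAIN_APPROX_NONE)
        if not cs: out.append(None);continue
        k=max(cs,key=cv2.contourArea)[:,0,:]
        w=np.array([onz(s,u,v,z,fish)[:2] for u,v in k],np.float32)
        (cx,cy),(a,b),th=cv2.minAreaRect(w); bp=cv2.boxPoints(((cx,cy),(a,b),th))
        if show is not None: c[k[:,1],k[:,0]]=(255,0,0)
        e=[bp[1]-bp[0],bp[2]-bp[1]]; L=max(e,key=np.linalg.norm)
        ang=np.degrees(np.arctan2(L[1],L[0])); ang=ang-180 if ang>45 else ang
        ang=ang+180 if ang<-135 else ang
        out.append((round(cx,1),round(cy,1),round(max(a,b),1),round(min(a,b),1),round(ang,1)))
    if show: cv2.imwrite('pics/'+show,c)
    return out
E
python3 - <<'E'
from h import *
s=load('w1.png')
for o in blocks(s,True,42,[(325,385,65,118),(280,340,130,180),(285,340,195,242)],show='w1m.png'): print(o)
c=cv2.imread('pics/w1m.png');cv2.imwrite('pics/w1c.png',cv2.resize(c[60:250,250:420],None,fx=3,fy=3,interpolation=0))
E
```

```text
(562.1, -319.1, 33.8, 26.8, np.float32(-65.8))
(480.3, -304.6, 37.7, 30.5, np.float32(-60.7))
(412.6, -337.3, 40.1, 38.7, np.float32(24.0))
```

View pics/w1c.png

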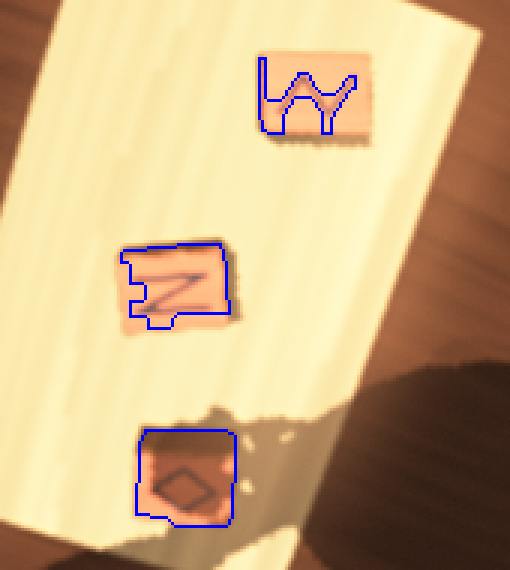

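Run:
```python
from h import *
s=load('w1.png')
for q in [[(257,52),(372,54),(370,138),(263,137)],[(117,252),(222,242),(231,315),(125,332)],[(143,450),(236,450),(232,522),(137,515)]]:
    w=np.array([onz(s,250+x/3-.33,60+y/3-.33,42,True) for x,y in q]);print('blk',w.mean(0).round(1))
    for a,b in [(0,1),(1,2),(2,3),(3,0)]: d=w[b]-w[a];print(np.linalg.norm(d).round(1),np.degrees(np.arctan2(d[1],d[0])).round(1),end=' ; ')
```

```text
blk [ 563.8 -321.7   42. ]
40.5 -65.5 ; 30.3 -156.5 ; 38.0 114.7 ; 30.4 28.2 ; blk [ 480.2 -303.7   42. ]
37.9 -60.9 ; 27.1 -149.0 ; 39.4 123.1 ; 29.8 28.2 ; blk [ 410.7 -339.1   42. ]
35.5 -66.0 ; 30.2 -158.6 ; 37.4 109.5 ; 27.5 17.3 ;
```

move_arm(motion=[[[0,0,0.5,0.02,0.002,-0.02,1],[0,0,0.5,0.02,0.002,-0.02,1],[0,0,0,0.02,0.002,-0.02,1],[0,0,0,0.02,0.002,-0.02,1],[0,0,0,0.021,0.002,-0.02,1],[0,0,0,0,0,0,1],[0,0,0,0,0,0,1],[0,0,0,0,0,0,1]]])

```text
time_s: 2.2
ee_pos: [562.1, -322.9, 156.5]
tool_rot: [-0.0, 0.977, 0.215, -0.0]
contact_force: [0.1, 0.3, -0.8]
grip_width: 85.6
```

Run:
```python
from h import *
s=snap('wrist','w2.png'); st=arm.state(); print(st['time_s'],st['ee_pos'],st['tool_rot'],st['contact_force'])
print(proj(s,(563,-322,42),True))
c=cv2.imread('pics/w2.png');u,v=map(int,proj(s,(563,-322,42),True));v0=max(0,v-70);u0=u-100;cv2.imwrite('pics/w2c.png',cv2.resize(c[v0:v0+140,u0:u0+200],None,fx=4,fy=4,interpolation=0));print(u0,v0)
```

```text
2.25 [ 562.06372904 -323.04163024  157.01369731] [2.62766793e-04 9.76622905e-01 2.14959586e-01 9.02762728e-05] [ 0.41914648 -0.56223403 -0.25491208]
(np.float64(322.7114482293982), np.float64(206.9244235428338))
222 136
```

View pics/w2c.png

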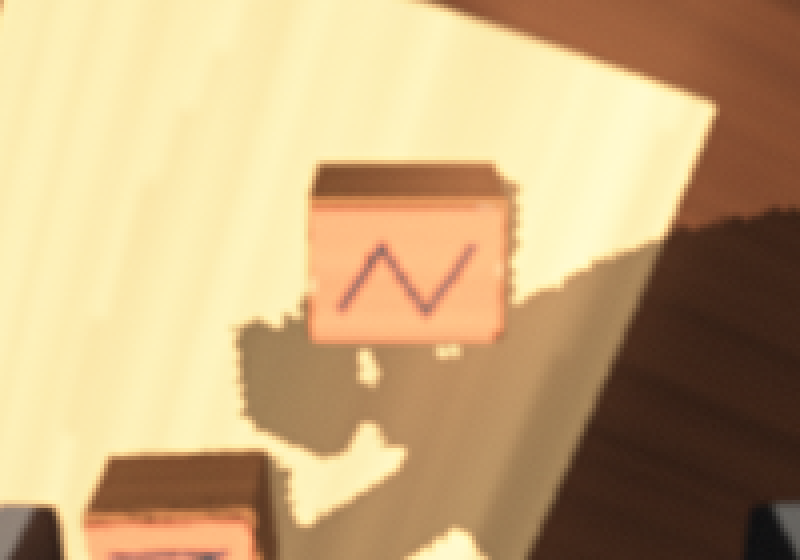

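```bash
cat >> h.py <<'E'
def quad(s,q,u0,v0,k,z,fish=True):
    w=np.array([onz(s,u0+(x+.5)/k-.5,v0+(y+.5)/k-.5,z,fish) for x,y in q]); L=[];
    for a,b in [(0,1),(1,2),(2,3),(3,0)]:
        d=w[b]-w[a];L.append((np.linalg.norm(d).round(1),np.degrees(np.arctan2(d[1],d[0])).round(1)))
    print('ctr',w.mean(0).round(1),L)
E
python3 - <<'E'
from h import *
s=load('w2.png');quad(s,[(310,199),(508,199),(502,342),(309,342)],222,136,4,42)
E
```

```text
ctr [ 565.8 -321.3   42. ] [(np.float64(38.6), np.float64(-65.2)), (np.float64(30.2), np.float64(-155.9)), (np.float64(39.2), np.float64(114.8)), (np.float64(30.2), np.float64(23.0))]
```

move_arm(motion=[[[0,0,0,0.0025,0.0015,-0.03,1],[0,0,0,0,0,-0.03,1],[0,0,0,0,0,-0.03,1],[0,0,0,0,0,-0.014,1],[0,0,0,0,0,-0.008,1],[0,0,0,0,0,0,0.2],[0,0,0,0,0,0,0.2],[0,0,0,0,0,0,0.2]]])

```text
time_s: 2.92
ee_pos: [565.8, -321.6, 46.0]
tool_rot: [0.001, 0.977, 0.215, 0.001]
contact_force: [0.7, 0.4, 0.5]
grip_width: 51.6
```

move_arm(motion=[[[0,0,0,0,0,0,0.2],[0,0,0,0,0,0,0.2],[0,0,0,0,0,0,0.2],[0,0,0,0,0,0.01,0.2],[0,0,0,0,0,0.02,0.2],[0,0,0,0,0,0.02,0.2],[0,0,0,0,0,0.02,0.2],[0,0,0,0,0,0.02,0.2]]])

```text
time_s: 3.58
ee_pos: [565.4, -320.9, 136.5]
tool_rot: [0.0, 0.977, 0.215, 0.0]
contact_force: [-0.9, -0.4, 0.1]
grip_width: 38.5
```

Run:
```python
from h import *
s=snap('wrist','w3.png'); st=arm.state(); print(st['ee_pos'],st['tool_rot'])
z=42+st['ee_pos'][2]-45;u,v=proj(s,(565,-321,z),True);print(u,v)
c=cv2.imread('pics/w3.png');cv2.imwrite('pics/w3c.png',cv2.resize(c[200:400,200:450],None,fx=3,fy=3,interpolation=0))
```

```text
[ 566.8567177  -321.91248202  140.56647491] [0.00231089 0.97652805 0.21536735 0.00213083]
323.54889125699356 296.18580667483826
```

View pics/w3c.png

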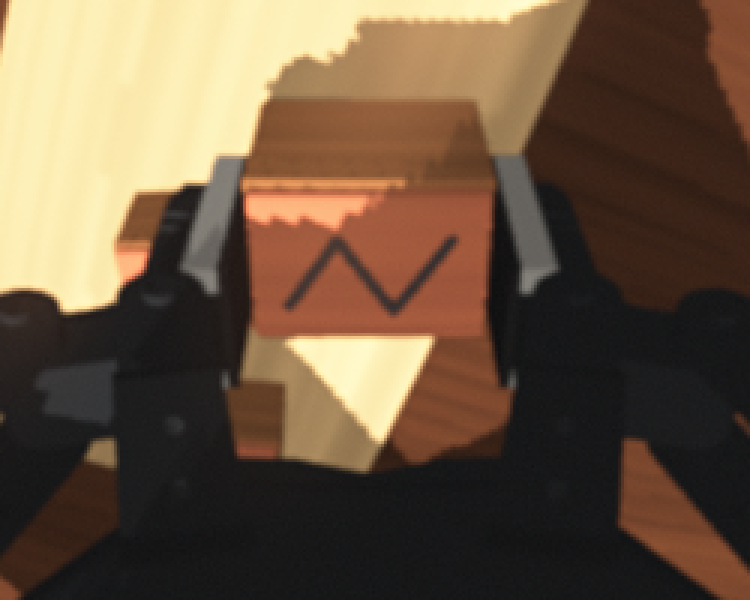

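Run:
```python
from h import *
s=load('w3.png');p=s['pose'];print(p[:3,3])
for z in (134.5,136.5,138.5): quad(s,[(244,180),(495,182),(491,334),(250,334)],200,200,3,z)
```

```text
[ 642.93803648 -284.31739324  253.86036433]
ctr [ 567.5 -319.6  134.5] [(np.float64(37.2), np.float64(-65.7)), (np.float64(29.2), np.float64(-152.6)), (np.float64(39.4), np.float64(114.8)), (np.float64(29.5), np.float64(23.0))]
ctr [ 568.7 -319.   136.5] [(np.float64(36.6), np.float64(-65.7)), (np.float64(28.7), np.float64(-152.6)), (np.float64(38.8), np.float64(114.8)), (np.float64(29.0), np.float64(23.0))]
ctr [ 570.  -318.4  138.5] [(np.float64(36.0), np.float64(-65.7)), (np.float64(28.2), np.float64(-152.6)), (np.float64(38.1), np.float64(114.8)), (np.float64(28.5), np.float64(23.0))]
```

move_arm(motion=[[[0,0,4,-0.004,0.01,0.01,0.2],[0,0,7,-0.005,0.018,0.01,0.2],[0,0,7,-0.006,0.02,0.01,0.2],[0,0,7,-0.006,0.02,0.01,0.2],[0,0,7,-0.006,0.02,0,0.2],[0,0,7,-0.006,0.02,0,0.2],[0,0,7,-0.006,0.02,0,0.2],[0,0,7,-0.006,0.02,0,0.2]]])

```text
time_s: 4.3
ee_pos: [520.0, -172.0, 175.4]
tool_rot: [0.001, 0.776, 0.631, 0.0]
contact_force: [0.3, -0.5, -0.8]
grip_width: 38.6
```

move_arm(motion=[[[0,0,7,-0.006,0.02,0,0.2],[0,0,6.8,-0.006,0.02,0,0.2],[0,0,3,-0.006,0.02,0,0.2],[0,0,0,-0.006,0.02,0,0.2],[0,0,0,-0.006,0.02,0,0.2],[0,0,0,-0.006,0.02,0,0.2],[0,0,0,-0.005,0.01,0,0.2],[0,0,0,0,0,0,0.2]]])

```text
time_s: 4.97
ee_pos: [478.3, -41.3, 175.0]
tool_rot: [-0.0, 0.677, 0.736, 0.0]
contact_force: [-0.3, -0.9, -0.7]
grip_width: 38.5
```

Run:
```python
from h import *
s=snap('wrist','w4.png'); st=arm.state(); print(st['time_s'],st['ee_pos'],st['tool_rot'],st['contact_force'],2*np.degrees(np.arctan2(st['tool_rot'][2],st['tool_rot'][1]))-90)
print(proj(s,(481,-42.8,20),True))
```

```text
5.0167 [479.11704219 -42.38633323 174.96225448] [3.93226357e-04 6.77175284e-01 7.35821615e-01 1.77956951e-04] [-0.02262204 -0.0450144  -0.53109076] 4.753385908583553
(np.float64(324.7830705968046), np.float64(194.98339126465723))
```

View pics/w4.png

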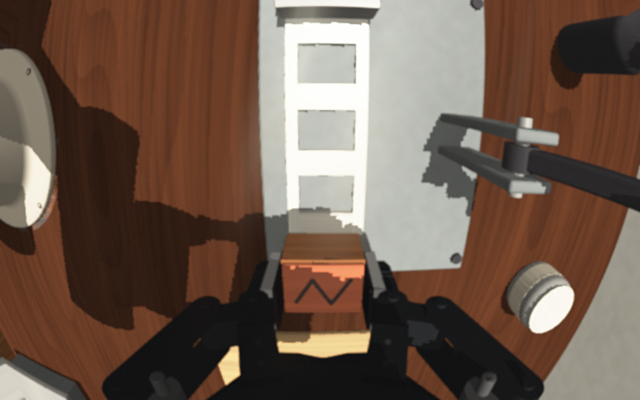

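Run:
```python
from h import *
c=cv2.imread('pics/w4.png');cv2.imwrite('pics/w4c.png',cv2.resize(c[20:240,250:410],None,fx=2.7*1.3,fy=2.7,interpolation=2))
c=cv2.convertScaleAbs(c[20:240,250:410],alpha=.75);cv2.imwrite('pics/w4c.png',cv2.resize(c,None,fx=2.7,fy=2.7,interpolation=2))
```

```text
(no output)
```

View pics/w4c.png

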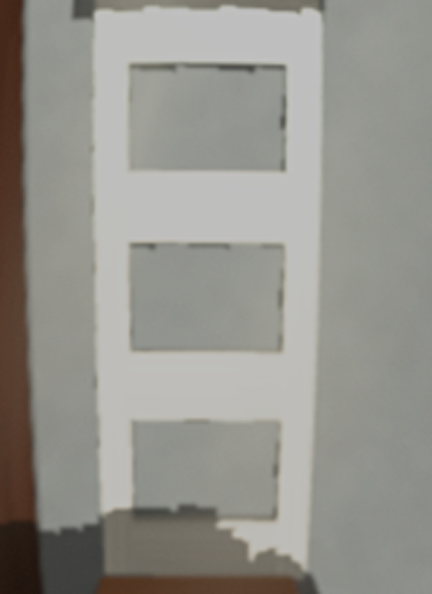

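Run:
```python
from h import *
s=load('w4.png')
for z in (26,20):
  for q in [[(130,65),(286,65),(286,171),(129,170)],[(131,244),(285,244),(283,351),(130,350)],[(133,421),(280,421),(277,518),(134,519)]]: quad(s,q,250,20,2.7,z)
```

```text
ctr [472.6  75.4  26. ] [(np.float64(48.4), np.float64(5.0)), (np.float64(34.4), np.float64(-85.0)), (np.float64(49.0), np.float64(-175.4)), (np.float64(34.0), np.float64(94.1))]
ctr [477.3  17.8  26. ] [(np.float64(48.5), np.float64(4.9)), (np.float64(34.6), np.float64(-85.3)), (np.float64(49.3), np.float64(-175.6)), (np.float64(34.2), np.float64(93.4))]
ctr [481.8 -39.8  26. ] [(np.float64(48.3), np.float64(4.8)), (np.float64(34.1), np.float64(-85.2)), (np.float64(48.9), np.float64(-174.8)), (np.float64(34.5), np.float64(94.0))]
ctr [472.6  76.1  20. ] [(np.float64(49.5), np.float64(5.0)), (np.float64(35.1), np.float64(-85.0)), (np.float64(50.1), np.float64(-175.4)), (np.float64(34.8), np.float64(94.1))]
ctr [477.4  17.2  20. ] [(np.float64(49.6), np.float64(4.9)), (np.float64(35.4), np.float64(-85.3)), (np.float64(50.4), np.float64(-175.6)), (np.float64(35.0), np.float64(93.4))]
ctr [482.  -41.7  20. ] [(np.float64(49.4), np.float64(4.8)), (np.float64(34.9), np.float64(-85.2)), (np.float64(50.0), np.float64(-174.8)), (np.float64(35.2), np.float64(94.0))]
```

move_arm(motion=[[[0,0,0,0.0025,-0.0005,-0.02,0.2],[0,0,0,0,0,-0.02,0.2],[0,0,0,0,0,-0.02,0.2],[0,0,0,0,0,-0.02,0.2],[0,0,0,0,0,-0.014,0.2],[0,0,0,0,0,-0.009,0.2],[0,0,0,0,0,0,0.2],[0,0,0,0,0,0,0.2]]])

```text
time_s: 5.68
ee_pos: [482.1, -43.9, 71.4]
tool_rot: [-0.0, 0.678, 0.735, -0.0]
contact_force: [-0.6, -0.2, 0.1]
grip_width: 38.6
```

Run:
```python
from h import *
s=snap('wrist','w5.png'); st=arm.state(); print(st['time_s'],st['ee_pos'],st['contact_force'])
c=cv2.imread('pics/w5.png');cv2.imwrite('pics/w5c.png',cv2.resize(cv2.convertScaleAbs(c[120:360,220:440],alpha=.9),None,fx=2.5,fy=2.5,interpolation=2))
```

```text
5.7333 [482.27348574 -43.83425165  71.888355  ] [-0.12479222  0.17499578 -0.26840998]
```

View pics/w5c.png

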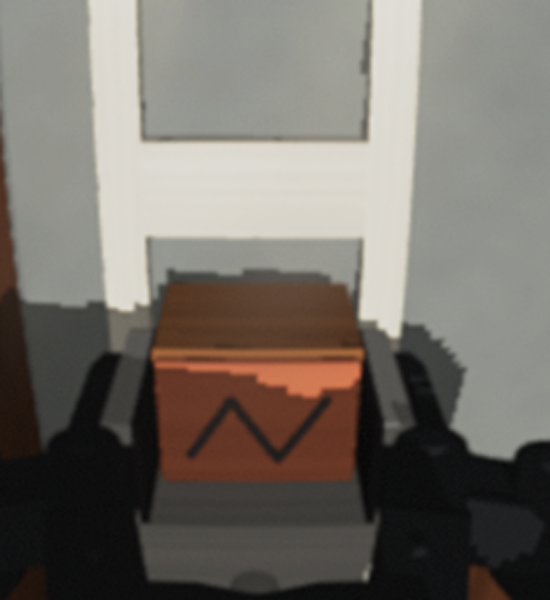

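Run:
```python
from h import *
s=load('w5.png')
g=lambda x,y,z:onz(s,220+x/2.5,120+y/2.5,z,True).round(1)
print('block bottom edge',g(164,283,35),g(350,283,35)); print('pocket +y edge, top rim',g(148,238,26),g(361,238,26)); print('next pocket -y edge (rim)',g(141,139,26),g(368,139,26))
R=np.array([[np.cos(.082),-np.sin(.082)],[np.sin(.082),np.cos(.082)]])
for p in [g(164,283,35),g(350,283,35),g(148,238,26),g(361,238,26),g(141,139,26),g(368,139,26)]: print(R.T@p[:2])
```

```text
block bottom edge [461.3 -31.2  35. ] [502.  -27.9  35. ]
pocket +y edge, top rim [456.3 -24.5  26. ] [504.6 -20.6  26. ]
next pocket -y edge (rim) [454.   -1.5  26. ] [503.3   2.5  26. ]
[457.19444437 -68.8793876 ]
[498.02798448 -68.92413713]
[452.76002947 -61.7923597 ]
[501.21717757 -61.86162714]
[452.35164487 -38.68125367]
[501.81362367 -38.73276525]
```

move_arm(motion=[[[0,0,0,-0.0008,0.0038,0,0.2],[0,0,0,0,0,-0.002,0.2],[0,0,0,0,0,-0.003,0.2],[0,0,0,0,0,-0.003,0.2],[0,0,0,0,0,-0.002,0.2],[0,0,0,0,0,-0.002,0.2],[0,0,0,0,0,-0.001,0.2],[0,0,0,0,0,0,0.2]]])

```text
time_s: 6.4
ee_pos: [480.9, -39.6, 58.2]
tool_rot: [-0.0, 0.678, 0.735, -0.0]
contact_force: [0.5, -0.1, -0.8]
grip_width: 38.8
```

Run:
```python
from h import *
s=snap('wrist','w6.png'); st=arm.state(); print(st['time_s'],st['ee_pos'],st['contact_force'],st['ft_torque'])
c=cv2.imread('pics/w6.png');cv2.imwrite('pics/w6c.png',cv2.resize(cv2.convertScaleAbs(c[120:360,220:440],alpha=.9),None,fx=2.5,fy=2.5,interpolation=2))
```

```text
6.45 [480.89079022 -39.56206916  58.21750309] [-0.51714733 -0.26580142  0.2362828 ] [ 0.00154546  0.10888386 -0.03756851]
```

View pics/w6c.png

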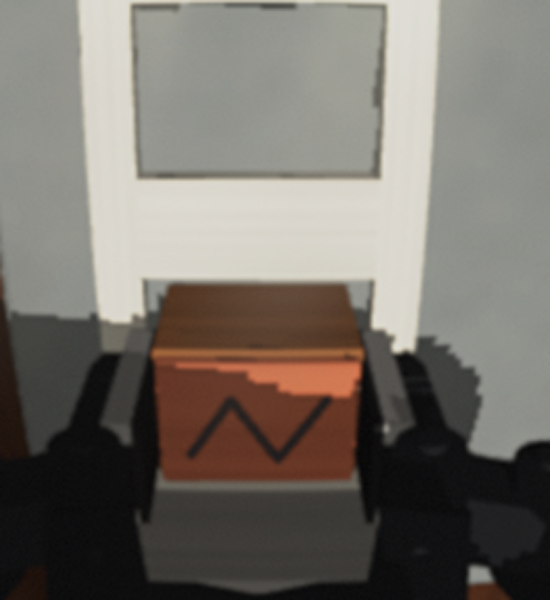

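Run:
```python
from h import *
s=load('w6.png')
R=np.array([[np.cos(.082),-np.sin(.082)],[np.sin(.082),np.cos(.082)]])
for x,y,z in [(164,283,21),(350,283,21),(144,280,26),(373,280,26),(138,177,26),(381,177,26)]: print(R.T@onz(s,220+x/2.5,120+y/2.5,z,True)[:2])
```

```text
[456.21051759 -64.87110535]
[497.25982217 -64.90152822]
[452.58846789 -61.88112987]
[501.53774658 -61.9241647 ]
[452.54115615 -38.88911379]
[502.00390705 -38.92366075]
```

move_arm(motion=[[[0,0,0,0,0,-0.001,0.2],[0,0,0,0,0,0,1],[0,0,0,0,0,0,1],[0,0,0,0,0,0,1],[0,0,0,0,0,0.01,1],[0,0,0,0,0,0.03,1],[0,0,0,0,0,0.03,1],[0,0,0,0,0,0.03,1]]])

```text
time_s: 7.12
ee_pos: [480.5, -39.5, 158.2]
tool_rot: [-0.001, 0.678, 0.735, -0.0]
contact_force: [0.3, -0.0, -0.0]
grip_width: 85.5
```

Run:
```python
from h import *
s=snap('wrist','w7.png'); st=arm.state(); print(st['time_s'],st['ee_pos'],st['contact_force'],st['grip_width'])
s=snap('top','t7.png')
c=cv2.imread('pics/w7.png');cv2.imwrite('pics/w7c.png',cv2.resize(cv2.convertScaleAbs(c[60:360,200:460],alpha=.9),None,fx=2,fy=2,interpolation=2))
c=cv2.imread('pics/t7.png')[160:280,220:490];cv2.imwrite('pics/t7c.png',cv2.resize(c,None,fx=2.9,fy=2.9,interpolation=2))
```

```text
7.1667 [482.70083349 -39.86321148 163.13532225] [4.45690325 0.40893816 6.57207892] 85.36846518890387
```

View pics/w7c.png

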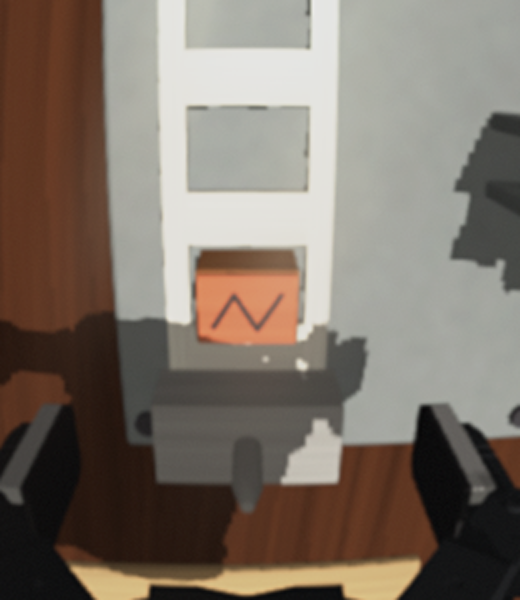

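View pics/t7c.png

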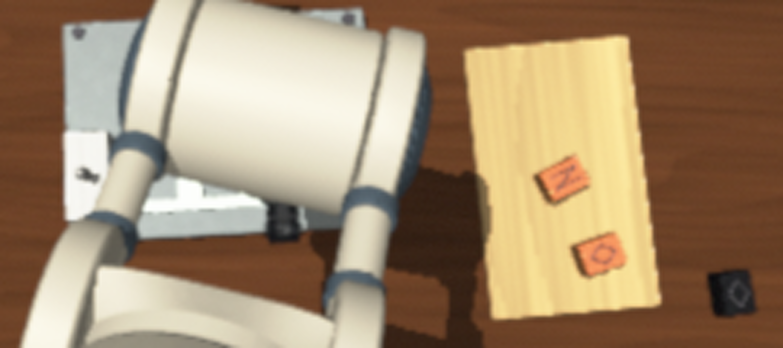

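Block 1 sits in pocket 0, and the other two blocks haven't moved.

move_arm(motion=[[[0,0,-4,0,-0.01,0.01,1],[0,0,-6,0,-0.018,0,1],[0,0,-6,0,-0.02,0,1],[0,0,-6,0,-0.02,0,1],[0,0,-6,0,-0.02,0,1],[0,0,-6,0,-0.02,0,1],[0,0,-6,0,-0.02,0,1],[0,0,-6,0,-0.02,0,1]]])

```text
time_s: 7.88
ee_pos: [480.6, -188.4, 166.6]
tool_rot: [-0.0, 0.912, 0.41, -0.0]
contact_force: [0.4, 0.6, -0.5]
grip_width: 85.4
```

move_arm(motion=[[[0,0,-6,0,-0.02,0,1],[0,0,-6,0,-0.02,0,1],[0,0,-6,0,-0.02,0,1],[0,0,-0.7,0,-0.02,-0.005,1],[0,0,0,0,-0.02,-0.005,1],[0,0,0,0,-0.016,0,1],[0,0,0,0,0,0,1],[0,0,0,0,0,0,1]]])

```text
time_s: 8.55
ee_pos: [480.7, -304.0, 156.9]
tool_rot: [-0.0, 0.966, 0.258, -0.0]
contact_force: [0.0, 0.3, 0.5]
grip_width: 85.5
```

```bash
cat > look.py <<'E'
import sys
from h import *
n,x,y,z=sys.argv[1],*map(float,sys.argv[2:5])
s=snap('wrist',n+'.png'); st=arm.state(); q=st['tool_rot'];print(st['time_s'],st['ee_pos'].round(1),st['contact_force'].round(1),st['grip_width'],'jaw',2*np.degrees(np.arctan2(q[2],q[1]))-90)
u,v=map(int,proj(s,(x,y,z),True));v0=min(max(0,v-70),260);u0=min(max(u-100,0),440);c=cv2.imread('pics/'+n+'.png')[v0:v0+140,u0:u0+200]
cv2.imwrite('pics/'+n+'c.png',cv2.resize(c,None,fx=4,fy=4,interpolation=0));print('u0,v0',u0,v0)
E
python3 look.py w8 480 -304 42
```

```text
8.6 [ 480.7 -303.3  157. ] [ 0.4  0.2 -0.2] 85.43566645272917 jaw -60.05349490959129
u0,v0 222 139
```

View pics/w8c.png

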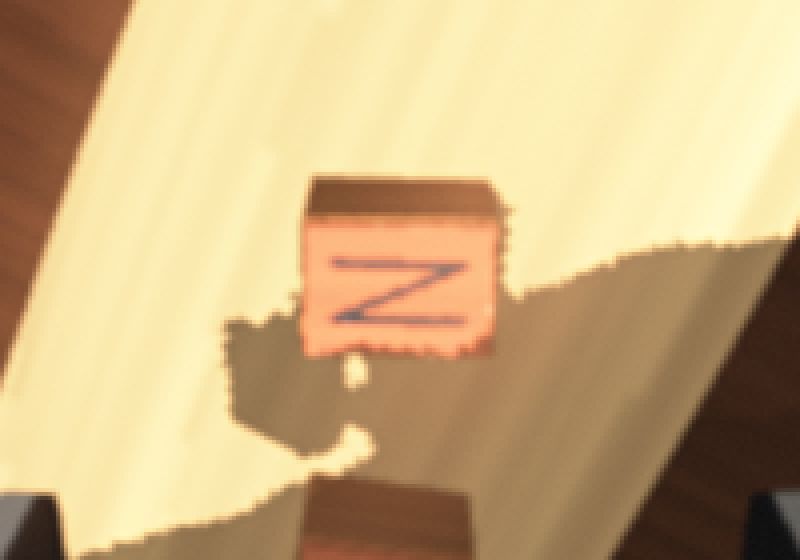

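Run:
```python
from h import *
s=load('w8.png');quad(s,[(303,212),(500,213),(494,355),(302,355)],222,139,4,42)
```

```text
ctr [ 478.8 -303.5   42. ] [(np.float64(38.7), np.float64(-60.4)), (np.float64(30.5), np.float64(-150.9)), (np.float64(39.4), np.float64(119.9)), (np.float64(30.7), np.float64(27.9))]
```

move_arm(motion=[[[0,0,0,-0.002,0,-0.03,1],[0,0,0,0,0,-0.03,1],[0,0,0,0,0,-0.03,1],[0,0,0,0,0,-0.014,1],[0,0,0,0,0,-0.008,1],[0,0,0,0,0,0,0.2],[0,0,0,0,0,0,0.2],[0,0,0,0,0,0,0.2]]])

```text
time_s: 9.27
ee_pos: [479.6, -303.7, 46.5]
tool_rot: [0.001, 0.966, 0.259, 0.001]
contact_force: [-0.6, 0.5, 0.8]
grip_width: 51.5
```

move_arm(motion=[[[0,0,0,0,0,0,0.2],[0,0,0,0,0,0,0.2],[0,0,0,0,0,0,0.2],[0,0,0,0,0,0.01,0.2],[0,0,0,0,0,0.03,0.2],[0,0,0,0,0,0.03,0.2],[0,0,0,0,0,0.03,0.2],[0,0,0,0,0.01,0.02,0.2]]])

```text
time_s: 9.93
ee_pos: [479.7, -295.2, 169.3]
tool_rot: [0.002, 0.966, 0.258, 0.001]
contact_force: [0.2, -0.0, -0.2]
grip_width: 38.6
```

move_arm(motion=[[[0,0,5,0,0.012,0,0.2],[0,0,6,0,0.02,0,0.2],[0,0,6,0,0.022,0,0.2],[0,0,6,0,0.022,0,0.2],[0,0,6,0,0.022,0,0.2],[0,0,6,0,0.022,0,0.2],[0,0,6,0,0.022,0,0.2],[0,0,6,0,0.022,0,0.2]]])

```text
time_s: 10.6
ee_pos: [478.9, -128.6, 166.5]
tool_rot: [0.001, 0.781, 0.624, 0.0]
contact_force: [0.5, 1.0, -0.9]
grip_width: 38.6
```

move_arm(motion=[[[0,0,6,0,0.022,0,0.2],[0,0,6,0,0.022,0,0.2],[0,0,5.7,-0.0022,0.022,0,0.2],[0,0,0,0,0.022,0,0.2],[0,0,0,0,0.022,0,0.2],[0,0,0,0,0.02,0,0.2],[0,0,0,0,0.0177,-0.01,0.2],[0,0,0,0,0,-0.01,0.2]]])

```text
time_s: 11.27
ee_pos: [477.0, 20.6, 146.6]
tool_rot: [0.001, 0.677, 0.736, 0.001]
contact_force: [-0.5, -0.1, -0.2]
grip_width: 38.7
```

move_arm(motion=[[[0,0,0,0,0,-0.02,0.2],[0,0,0,0,0,-0.02,0.2],[0,0,0,0,0,-0.02,0.2],[0,0,0,0,0,-0.01,0.2],[0,0,0,0,0,-0.005,0.2],[0,0,0,0,0,0,0.2],[0,0,0,0,0,0,0.2],[0,0,0,0,0,0,0.2]]])

```text
time_s: 11.93
ee_pos: [477.3, 18.1, 71.3]
tool_rot: [0.001, 0.678, 0.735, 0.0]
contact_force: [0.0, 0.7, -0.5]
grip_width: 38.7
```

Run:
```python
from h import *
s=snap('wrist','w9.png'); st=arm.state(); print(st['time_s'],st['ee_pos'],st['contact_force'])
c=cv2.imread('pics/w9.png');cv2.imwrite('pics/w9c.png',cv2.resize(cv2.convertScaleAbs(c[120:360,220:440],alpha=.9),None,fx=2.5,fy=2.5,interpolation=2))
```

```text
11.9833 [477.25665647  18.07174516  71.22251749] [-0.94276079 -0.21474454 -1.14791356]
```

View pics/w9c.png

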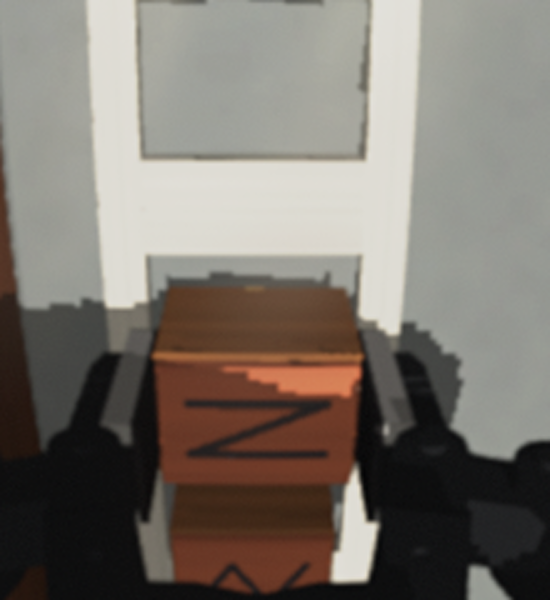

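```bash
cat > gap.py <<'E'
import sys
from h import *
# gap file zbottom  bl br y  rl rr yr
fn=sys.argv[1];zb,bl,br,by,rl,rr,ry=map(float,sys.argv[2:])
s=load(fn);t=.082;R=np.array([[np.cos(t),-np.sin(t)],[np.sin(t),np.cos(t)]])
g=lambda x,y,z:R.T@onz(s,220+x/2.5,120+y/2.5,z,True)[:2]
b=(g(bl,by,zb)+g(br,by,zb))/2;r=(g(rl,ry,26)+g(rr,ry,26))/2
print('block',g(bl,by,zb),g(br,by,zb),'rim',g(rl,ry,26),g(rr,ry,26)); d=np.array([r[0]-b[0],r[1]-b[1]-3]);print('move press',d,'world',R@d)
E
python3 gap.py w9.png 33.8 163 350 287 147 360 256
```

```text
block [457.12698705  -8.21195227] [498.5583157   -8.27374507] rim [452.75085955  -4.05769131] [501.56777759  -4.11926419]
move press [-0.6833328   1.15437092] world [-0.77558909  1.09452158]
```

move_arm(motion=[[[0,0,0,-0.0006,0.001,0,0.2],[0,0,0,0,0,-0.002,0.2],[0,0,0,0,0,-0.003,0.2],[0,0,0,0,0,-0.003,0.2],[0,0,0,0,0,-0.002,0.2],[0,0,0,0,0,-0.002,0.2],[0,0,0,0,0,-0.001,0.2],[0,0,0,0,0,0,0.2]]])

```text
time_s: 12.65
ee_pos: [476.1, 19.1, 58.4]
tool_rot: [0.0, 0.678, 0.735, 0.0]
contact_force: [-7.1, 0.2, 41.1]
grip_width: 38.6
```

Run:
```python
from h import *
s=snap('wrist','w10.png'); st=arm.state(); print(st['time_s'],st['ee_pos'],st['contact_force'])
c=cv2.imread('pics/w10.png');cv2.imwrite('pics/w10c.png',cv2.resize(cv2.convertScaleAbs(c[120:360,220:440],alpha=.9),None,fx=2.5,fy=2.5,interpolation=2))
```

```text
12.7 [476.04212211  19.11085577  58.40763817] [-7.93128024 -0.32726807 42.91516678]
```

View pics/w10c.png

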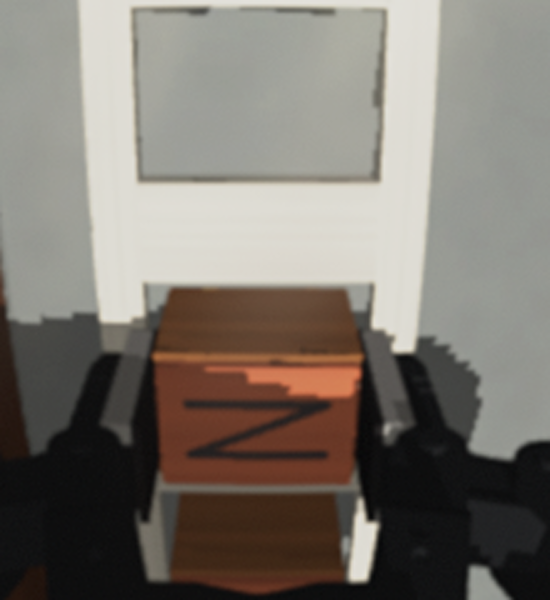

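move_arm(motion=[[[0,0,0,0,0,0.001,0.2],[0,0,0,0,0,0,1],[0,0,0,0,0,0,1],[0,0,0,0,0,0,1],[0,0,0,0,0,0.01,1],[0,0,0,0,0,0.03,1],[0,0,0,0,0,0.03,1],[0,0,0,0,0,0.03,1]]])

```text
time_s: 13.37
ee_pos: [475.6, 19.2, 159.0]
tool_rot: [-0.001, 0.678, 0.735, -0.0]
contact_force: [0.7, 0.9, 0.3]
grip_width: 85.3
```

Run:
```python
from h import *
s=snap('wrist','w11.png'); st=arm.state(); print(st['time_s'],st['ee_pos'],st['contact_force'],st['grip_width'])
s=snap('top','t11.png')
c=cv2.imread('pics/w11.png');cv2.imwrite('pics/w11c.png',cv2.resize(cv2.convertScaleAbs(c[60:360,200:460],alpha=.9),None,fx=2,fy=2,interpolation=2))
c=cv2.imread('pics/t11.png')[160:280,220:490];cv2.imwrite('pics/t11c.png',cv2.resize(c,None,fx=2.9,fy=2.9,interpolation=2))
```

```text
13.4167 [477.84726382  19.05659633 163.95691806] [3.34850432 0.16855347 7.50276208] 85.41202363365484
```

View pics/w11c.png

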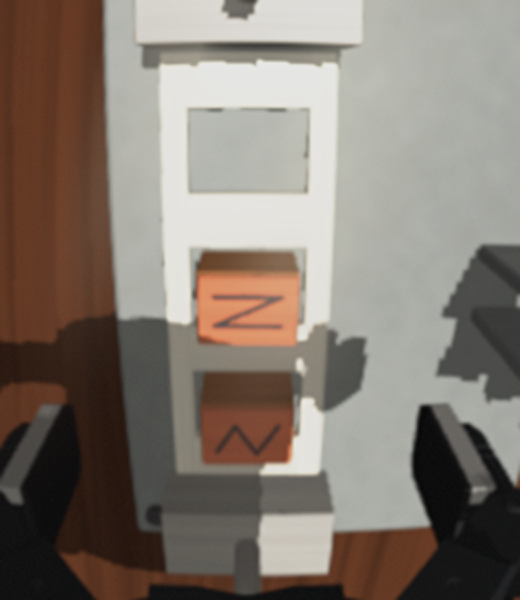

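View pics/t11c.png

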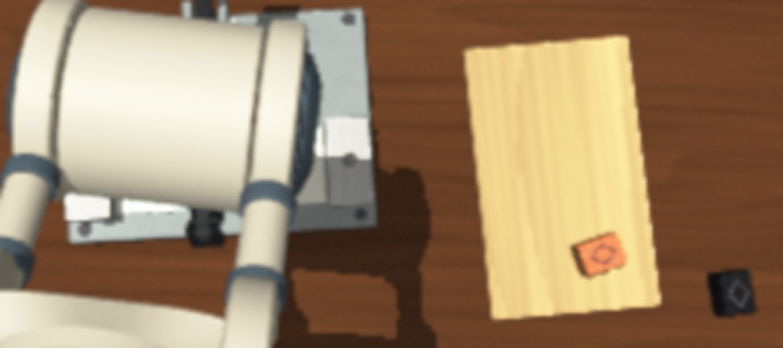

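Two blocks seated. Next is the third, at about (410,−339).

move_arm(motion=[[[0,0,-4,0,-0.012,0.01,1],[0,0,-7,-0.002,-0.022,0,1],[0,0,-7,-0.005,-0.026,0,1],[0,0,-7,-0.005,-0.026,0,1],[0,0,-7,-0.005,-0.026,0,1],[0,0,-7,-0.005,-0.026,0,1],[0,0,-7,-0.005,-0.026,0,1],[0,0,-7,-0.005,-0.026,0,1]]])

```text
time_s: 14.13
ee_pos: [443.5, -172.0, 167.6]
tool_rot: [-0.0, 0.936, 0.353, -0.0]
contact_force: [0.4, -0.5, -0.4]
grip_width: 85.6
```

move_arm(motion=[[[0,0,-7,-0.005,-0.026,0,1],[0,0,-7,-0.005,-0.026,0,1],[0,0,-7,-0.005,-0.026,0,1],[0,0,-1.7,-0.005,-0.026,0,1],[0,0,0,-0.005,-0.026,-0.005,1],[0,0,0,-0.005,-0.024,-0.005,1],[0,0,0,-0.004,-0.014,0,1],[0,0,0,0,0,0,1]]])

```text
time_s: 14.8
ee_pos: [409.4, -341.0, 157.5]
tool_rot: [-0.0, 0.987, 0.164, -0.0]
contact_force: [-0.9, -0.1, -0.8]
grip_width: 85.5
```

```bash
python3 look.py w12 410 -339 42
```

```text
14.85 [ 409.6 -339.5  157.7] [-0.   0.5 -0.7] 85.37328929645378 jaw -71.13937326577603
u0,v0 221 136
```

View pics/w12c.png

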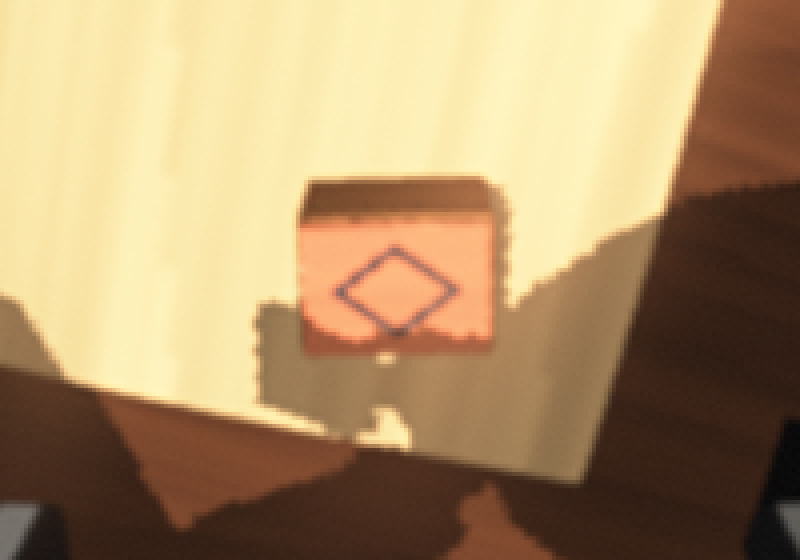

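Run:
```python
from h import *
s=load('w12.png');quad(s,[(299,213),(495,211),(494,353),(302,355)],221,136,4,42)
```

```text
ctr [ 409.4 -338.2   42. ] [(np.float64(38.5), np.float64(-70.6)), (np.float64(30.3), np.float64(-160.2)), (np.float64(39.3), np.float64(109.5)), (np.float64(30.3), np.float64(18.3))]
```

Target (409,−338.5); it's aligned.

move_arm(motion=[[[0,0,0.5,-0.0005,0.001,-0.03,1],[0,0,0,0,0,-0.03,1],[0,0,0,0,0,-0.03,1],[0,0,0,0,0,-0.014,1],[0,0,0,0,0,-0.008,1],[0,0,0,0,0,0,0.2],[0,0,0,0,0,0,0.2],[0,0,0,0,0,0,0.2]]])

```text
time_s: 15.52
ee_pos: [410.2, -337.9, 47.4]
tool_rot: [0.001, 0.986, 0.169, 0.0]
contact_force: [-0.3, 1.1, 0.7]
grip_width: 51.3
```

move_arm(motion=[[[0,0,0,0,0,0,0.2],[0,0,0,0,0,0,0.2],[0,0,0,0,0,0,0.2],[0,0,0,0,0,0.01,0.2],[0,0,0,0,0,0.03,0.2],[0,0,0,0,0,0.03,0.2],[0,0,0,0,0,0.03,0.2],[0,0,0,0,0.01,0.02,0.2]]])

```text
time_s: 16.18
ee_pos: [410.3, -329.5, 170.2]
tool_rot: [0.002, 0.986, 0.169, 0.001]
contact_force: [0.4, -0.3, 0.0]
grip_width: 38.5
```

```bash
python3 -c "
from h import *
st=arm.state();print(st['ee_pos'],st['grip_width'])"
```

```text
[ 410.34340917 -329.51727093  170.19369191] 38.5080836509732
```

move_arm(motion=[[[0,0,5,0,0.012,0,0.2],[0,0,7,0.003,0.022,0,0.2],[0,0,7,0.0045,0.028,0,0.2],[0,0,7,0.0045,0.028,0,0.2],[0,0,7,0.0045,0.028,0,0.2],[0,0,7,0.0045,0.028,0,0.2],[0,0,7,0.0045,0.028,0,0.2],[0,0,7,0.0045,0.028,0,0.2]]])

```text
time_s: 16.85
ee_pos: [439.7, -124.6, 167.5]
tool_rot: [0.001, 0.8, 0.6, 0.0]
contact_force: [-0.4, -0.5, -0.3]
grip_width: 38.3
```

move_arm(motion=[[[0,0,7,0.0045,0.028,0,0.2],[0,0,7,0.0045,0.028,0,0.2],[0,0,7,0.0045,0.028,0,0.2],[0,0,0.2,0.0045,0.028,0,0.2],[0,0,0,0.0045,0.028,0,0.2],[0,0,0,0.0045,0.028,0,0.2],[0,0,0,0.003,0.022,0,0.2],[0,0,0,0.0023,0.013,-0.01,0.2]]])

```text
time_s: 17.52
ee_pos: [472.9, 79.4, 158.6]
tool_rot: [0.001, 0.677, 0.736, 0.001]
contact_force: [1.5, -0.3, -0.5]
grip_width: 38.4
```

move_arm(motion=[[[0,0,0,0,0,-0.02,0.2],[0,0,0,0,0,-0.02,0.2],[0,0,0,0,0,-0.02,0.2],[0,0,0,0,0,-0.018,0.2],[0,0,0,0,0,-0.008,0.2],[0,0,0,0,0,0,0.2],[0,0,0,0,0,0,0.2],[0,0,0,0,0,0,0.2]]])

```text
time_s: 18.18
ee_pos: [472.5, 77.1, 71.4]
tool_rot: [0.001, 0.678, 0.735, 0.001]
contact_force: [0.1, -1.0, -1.0]
grip_width: 38.6
```

Run:
```python
from h import *
s=snap('wrist','w13.png'); st=arm.state(); print(st['time_s'],st['ee_pos'],st['contact_force'])
c=cv2.imread('pics/w13.png');cv2.imwrite('pics/w13c.png',cv2.resize(cv2.convertScaleAbs(c[120:360,220:440],alpha=.9),None,fx=2.5,fy=2.5,interpolation=2))
```

```text
18.2333 [472.54331964  77.13369434  71.42431816] [-0.22872326  0.00245191 -0.8530182 ]
```

View pics/w13c.png

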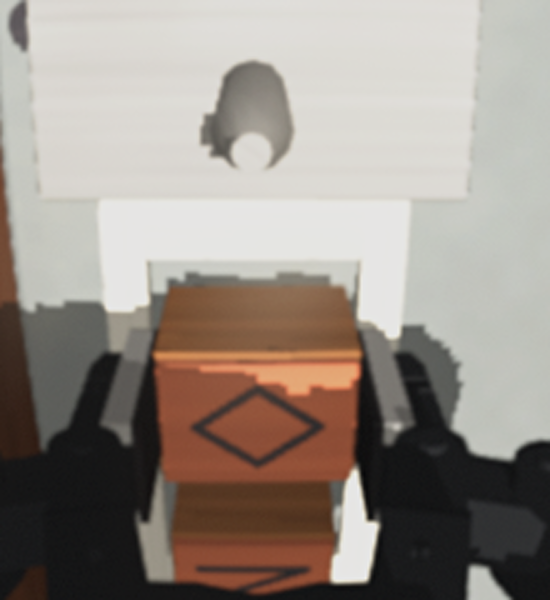

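```bash
python3 gap.py w13.png 32.8 164 350 286 147 360 262
python3 - <<'E'
from h import *
# pin1 from top view & wrist: tip at z=96
s=load('w13.png');p=onz(s,220+251/2.5,120+151/2.5,96,True);print('pin1 wrist',p)
E
```

```text
block [457.30511963  50.74755349] [498.79400789  50.68136135] rim [452.74127959  53.63163242] [501.75597338  53.56770758]
move press [-0.80093728 -0.11478742] world [-0.78884401 -0.180005  ]
pin1 wrist [467.54064873 137.56788281  96.        ]
```

move_arm(motion=[[[0,0,0,-0.0008,0,0,0.2],[0,0,0,0,0,-0.003,0.2],[0,0,0,0,0,-0.003,0.2],[0,0,0,0,0,-0.003,0.2],[0,0,0,0,0,-0.002,0.2],[0,0,0,0,0,-0.001,0.2],[0,0,0,0,0,0,0.2],[0,0,0,0,0,0,0.2]]])

```text
time_s: 18.9
ee_pos: [471.1, 77.2, 59.6]
tool_rot: [0.0, 0.678, 0.735, 0.0]
contact_force: [-10.0, -1.5, 47.0]
grip_width: 38.7
```

move_arm(motion=[[[0,0,0,0,0,0,0.2],[0,0,0,0,0,0,1],[0,0,0,0,0,0,1],[0,0,0,0,0,0,1],[0,0,0,0,0,0.01,1],[0,0,0,0,0,0.03,1],[0,0,0,0,0,0.03,1],[0,0,0,0,0,0.03,1]]])

```text
time_s: 19.57
ee_pos: [470.6, 77.1, 159.0]
tool_rot: [-0.001, 0.678, 0.735, -0.001]
contact_force: [1.0, -0.6, -0.0]
grip_width: 85.6
```

Run:
```python
from h import *
s=snap('wrist','w14.png'); st=arm.state(); print(st['time_s'],st['ee_pos'],st['contact_force'],st['grip_width'])
c=cv2.imread('pics/w14.png');cv2.imwrite('pics/w14c.png',cv2.resize(cv2.convertScaleAbs(c[60:360,200:460],alpha=.9),None,fx=2,fy=2,interpolation=2))
```

```text
19.6167 [472.88132734  77.24262369 163.91346394] [4.27699038 0.72952779 7.97878715] 85.24160454918353
```

View pics/w14c.png

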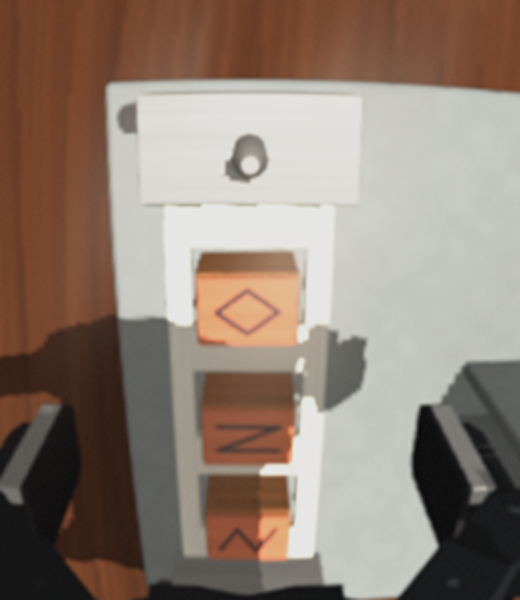

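All three blocks are in their pockets. Next I hover over the plate's grip.

move_arm(motion=[[[0,0,-1,0.002,0.012,0.005,1],[0,0,-1.5,0.006,0.03,0.01,1],[0,0,-1.5,0.007,0.04,0.01,1],[0,0,-1.5,0.007,0.04,0.01,1],[0,0,-1.5,0.007,0.04,0.01,1],[0,0,-1.5,0.007,0.04,0.01,1],[0,0,-0.2,0.005,0.028,0.005,1],[0,0,0,0.002,0.015,0,1]]])

```text
time_s: 20.28
ee_pos: [514.7, 325.1, 218.8]
tool_rot: [0.0, 0.731, 0.682, 0.001]
contact_force: [0.5, -0.0, -0.1]
grip_width: 85.5
```

move_arm(motion=[[[0,0,0,0,0,0,1],[0,0,0,0,0,0,1],[0,0,0,0,0,0,1],[0,0,0,0,0,0,1],[0,0,0,0,0,0,1],[0,0,0,0,0,0,1],[0,0,0,0,0,0,1],[0,0,0,0,0,0,1]]])

```text
time_s: 20.95
ee_pos: [514.1, 321.2, 218.2]
tool_rot: [0.0, 0.732, 0.682, 0.0]
contact_force: [-0.2, -0.2, 0.3]
grip_width: 85.8
```

```bash
python3 look.py w15 514 322 78; python3 -c "
from h import *
snap('top','t15.png')"
```

```text
21.0 [514.1 321.3 218.2] [-0.4  0.3 -0.3] 85.4100483777671 jaw -4.050535185593958
u0,v0 221 127
```

View pics/w15.png

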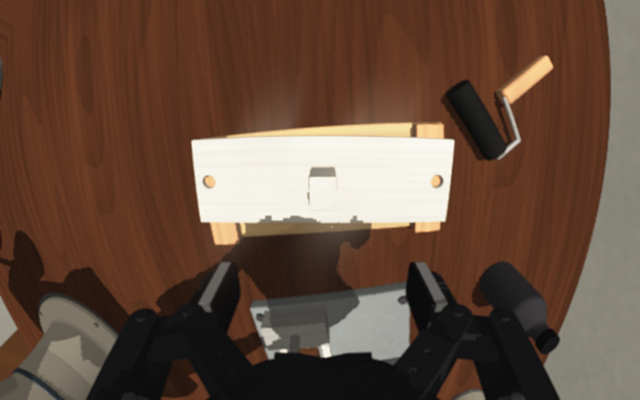

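View pics/w15c.png

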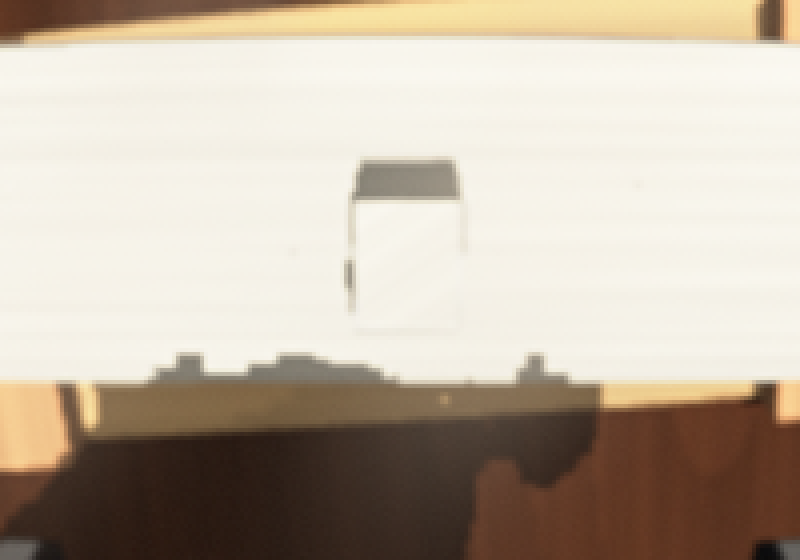

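View pics/t15.png

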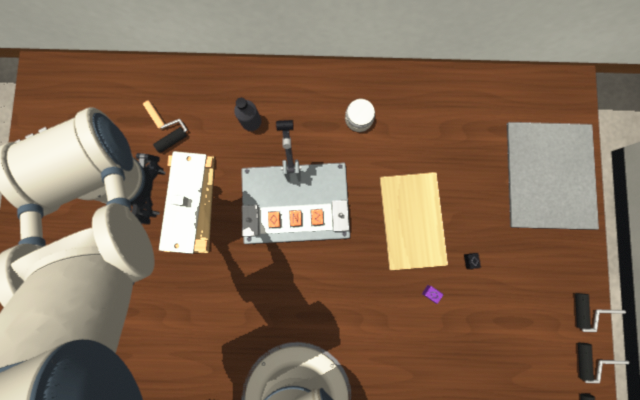

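Run:
```python
from h import *
s=load('w15.png');quad(s,[(355,200),(463,199),(462,329),(354,329)],221,127,4,78)
a=onz(s,209,182,36,True);b=onz(s,437,181,36,True);print('holes',a,b,(a+b)/2,np.linalg.norm(a-b),np.degrees(np.arctan2(*(b-a)[[1,0]])))
for p in [(442,122),(440,231),(415,232),(238,244),(211,244)]:print(onz(s,*p,28,True))
quad(s,[(192,139),(454,139),(446,222),(202,221)],0,0,1,36)
```

```text
ctr [515.  326.1  78. ] [(np.float64(23.2), np.float64(-3.5)), (np.float64(29.7), np.float64(-93.7)), (np.float64(24.0), np.float64(175.9)), (np.float64(29.5), np.float64(84.7))]
holes [395.9770609  333.88203666  36.        ] [634.50735574 317.99014726  36.        ] [515.24220832 325.93609196  36.        ] 239.05910086186202 -3.81165227366786
[642.30455738 378.99805471  28.        ]
[644.79540712 255.85535785  28.        ]
[614.22414604 257.47559791  28.        ]
[413.24373738 256.8121476   28.        ]
[379.83603137 258.14876037  28.        ]
ctr [516. 326.  36.] [(np.float64(269.1), np.float64(-4.1)), (np.float64(92.0), np.float64(-93.0)), (np.float64(270.1), np.float64(175.7)), (np.float64(90.7), np.float64(86.5))]
```

move_arm(motion=[[[0,0,0.2,0.0007,0.0042,-0.03,1],[0,0,0,0,0,-0.035,1],[0,0,0,0,0,-0.035,1],[0,0,0,0,0,-0.03,1],[0,0,0,0,0,-0.014,1],[0,0,0,0,0,-0.006,1],[0,0,0,0,0,0,1],[0,0,0,0,0,0,1]]])

```text
time_s: 21.72
ee_pos: [515.2, 326.0, 68.9]
tool_rot: [0.0, 0.73, 0.683, 0.0]
contact_force: [0.4, 0.1, -0.0]
grip_width: 85.4
```

move_arm(motion=[[[0,0,0,0,0,0,0],[0,0,0,0,0,0,0],[0,0,0,0,0,0,0],[0,0,0,0,0,0,0],[0,0,0,0,0,0,0],[0,0,0,0,0,0,0],[0,0,0,0,0,0,0],[0,0,0,0,0,0,0]]])

```text
time_s: 22.38
ee_pos: [514.9, 325.9, 68.7]
tool_rot: [0.0, 0.73, 0.683, 0.0]
contact_force: [-1.8, -0.0, 7.3]
grip_width: 23.5
```

```bash
python3 look.py w16 515 325 78
```

```text
22.4333 [514.9 325.9  68.7] [-2.  -0.   7.2] 22.745599216912975 jaw -3.840680821308027
u0,v0 221 238
```

View pics/w16.png

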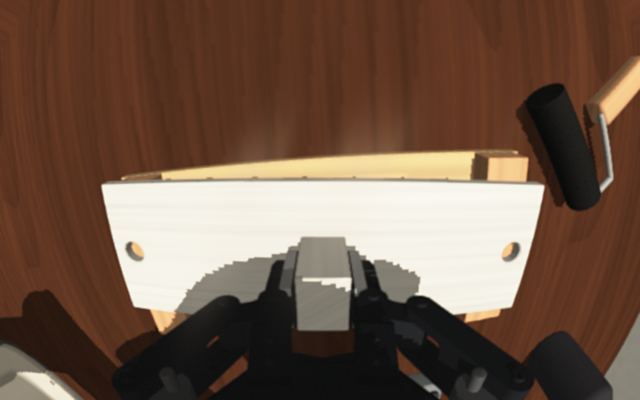

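move_arm(motion=[[[0,0,0,0,0,0.003,0],[0,0,0,0,0,0.01,0],[0,0,0,0,0,0.02,0],[0,0,0,0,0,0.025,0],[0,0,0,0,0,0.025,0],[0,0,0,0,0,0.025,0],[0,0,0,0,0,0.015,0],[0,0,0,0,0,0.007,0]]])

```text
time_s: 23.1
ee_pos: [515.3, 326.0, 201.0]
tool_rot: [0.0, 0.73, 0.683, 0.001]
contact_force: [0.9, 0.0, -7.1]
grip_width: 23.3
```

```bash
python3 look.py w17 515 325 208; python3 -c "
from h import *
s=load('top0.png')
for p in [(252,124),(247,104)]: print('bottle',onz(s,*p,0),onz(s,*p,150))
for p in [(286,125)]: print('knob',onz(s,*p,281))"
```

```text
23.15 [515.4 326.1 201. ] [ 1.3  0.3 -4.5] 23.213514289637 jaw -3.834909929121224
u0,v0 221 235
bottle [746.95590757 150.61951233   0.        ] [698.93438876 123.09796212 150.        ]
bottle [806.38710948 167.95016612   0.        ] [750.15714316 138.03496144 150.        ]
knob [656.77166509  26.40874729 281.        ]
```

View pics/w17.png

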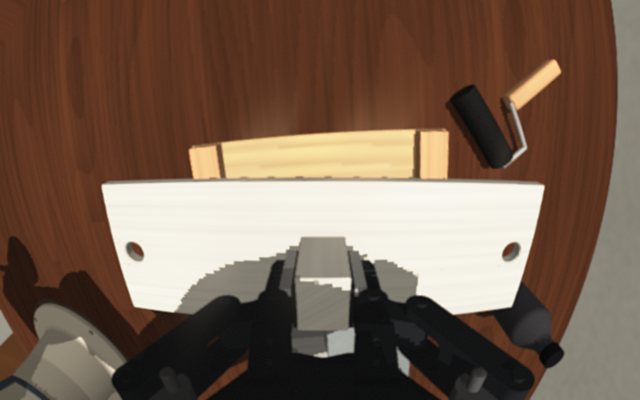

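move_arm(motion=[[[0,0,-3,0,-0.003,0,0],[0,0,-5,0,-0.006,0,0],[0,0,-6.5,-0.003,-0.01,0,0],[0,0,-6.5,-0.003,-0.01,0,0],[0,0,-6.5,-0.003,-0.01,0,0],[0,0,-6.5,-0.003,-0.01,0,0],[0,0,-6.5,-0.003,-0.01,0,0],[0,0,-6.5,-0.003,-0.01,0,0]]])

```text
time_s: 23.82
ee_pos: [495.8, 256.0, 197.0]
tool_rot: [0.0, 0.943, 0.333, -0.001]
contact_force: [-0.6, -0.4, -6.9]
grip_width: 23.6
```

move_arm(motion=[[[0,0,-6.5,-0.003,-0.01,0,0],[0,0,-6.5,-0.003,-0.01,0,0],[0,0,-6.5,-0.003,-0.012,0,0],[0,0,-6.5,-0.003,-0.014,0,0],[0,0,-5,-0.003,-0.016,0,0],[0,0,-3,-0.003,-0.018,0,0],[0,0,-0.5,-0.002,-0.02,0,0],[0,0,0,0,-0.02,0,0]]])

```text
time_s: 24.48
ee_pos: [475.4, 135.9, 197.2]
tool_rot: [0.0, 0.999, 0.04, -0.001]
contact_force: [0.6, 0.7, -7.2]
grip_width: 23.0
```

```bash
python3 look.py w18 480 140 208;python3 -c "
from h import *
snap('scene','s18.png')"
```

```text
24.5333 [475.6 133.1 197.2] [ 0.6 -5.1 -7.5] 23.215869563434005 jaw -85.35462972449194
u0,v0 215 229
```

View pics/w18.png

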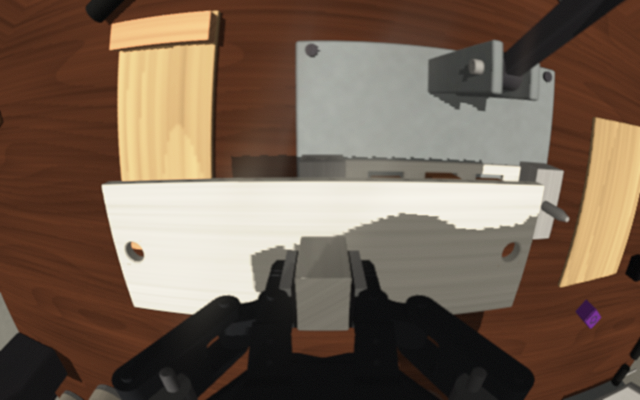

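View pics/s18.png

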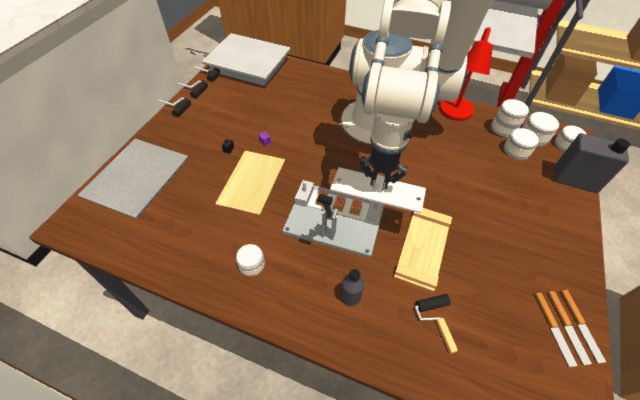

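move_arm(motion=[[[0,0,0,0.0,-0.01,0,0],[0,0,0,0.0,-0.02,0,0],[0,0,0,0.001,-0.025,0,0],[0,0,0,0.001,-0.025,0,0],[0,0,0,0,-0.02,0,0],[0,0,0,0,-0.013,0,0],[0,0,0,0,-0.006,0,0],[0,0,0,0,0,0,0]]])

```text
time_s: 25.25
ee_pos: [478.6, 16.9, 197.8]
tool_rot: [0.0, 0.999, 0.04, -0.0]
contact_force: [0.1, 0.5, -7.2]
grip_width: 22.9
```

move_arm(motion=[[[0,0,0,0.0,0,-0.01,0],[0,0,0,0.0,0,-0.02,0],[0,0,0,0,0,-0.01,0],[0,0,0,0,0,0,0],[0,0,0,0,0,0,0],[0,0,0,0,0,0,0],[0,0,0,0,0,0,0],[0,0,0,0,0,0,0]]])

```text
time_s: 25.92
ee_pos: [479.1, 17.9, 158.8]
tool_rot: [0.0, 0.999, 0.041, 0.001]
contact_force: [-0.1, -0.3, -6.6]
grip_width: 23.1
```

```bash
python3 look.py w19 477 17 160;python3 -c "
from h import *
snap('top','t19.png');snap('scene','s19.png')
c=cv2.imread('pics/s19.png')[130:280,240:440];cv2.imwrite('pics/s19c.png',cv2.resize(c,None,fx=4,fy=4,interpolation=2))
c=cv2.imread('pics/t19.png')[100:280,200:400];cv2.imwrite('pics/t19c.png',cv2.resize(c,None,fx=3,fy=3,interpolation=2))
"
```

```text
25.9667 [479.   17.8 158.7] [-0.3 -0.6 -6.4] 23.500004227394964 jaw -85.3289578047794
u0,v0 225 229
```

View pics/w19.png

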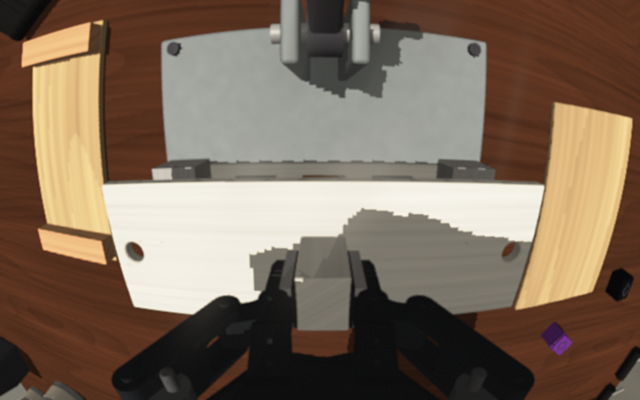

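View pics/s19c.png

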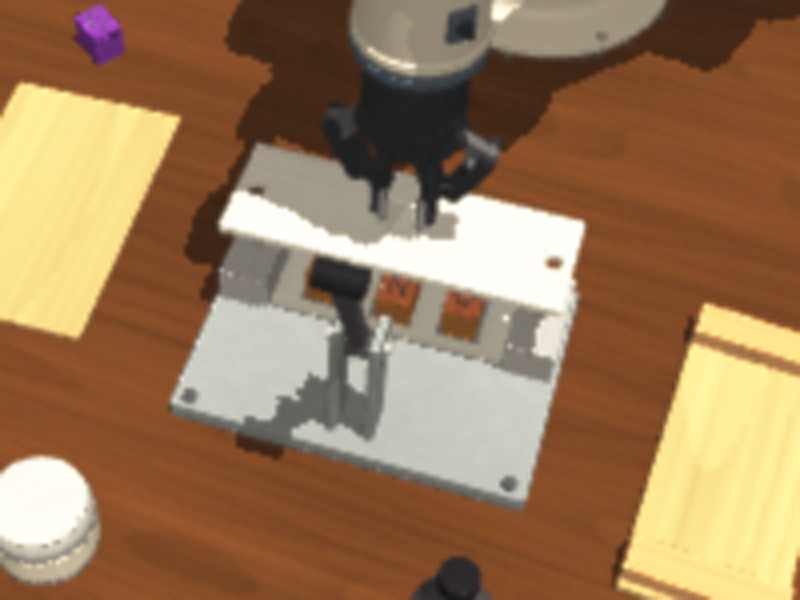

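View pics/t19c.png

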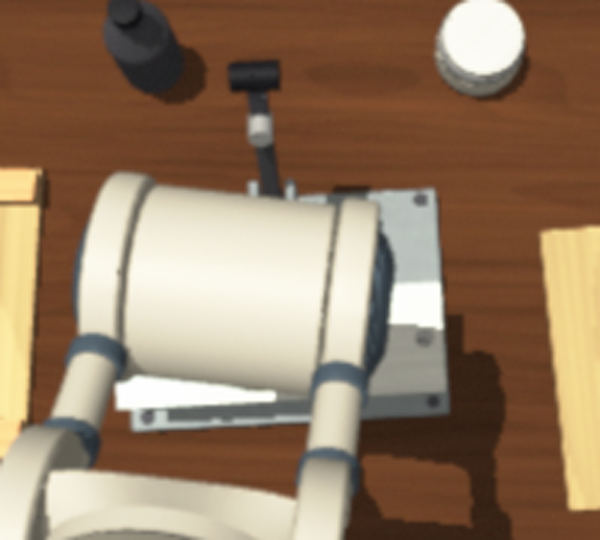

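```bash
python3 -c "
from h import *
c=cv2.imread('pics/w19.png')[140:280,90:290];cv2.imwrite('pics/w19a.png',cv2.resize(cv2.convertScaleAbs(c,alpha=1),None,fx=4,fy=4,interpolation=2))
c=cv2.imread('pics/w19.png')[140:280,390:590];cv2.imwrite('pics/w19b.png',cv2.resize(cv2.convertScaleAbs(c,alpha=1.5),None,fx=4,fy=4,interpolation=2))"
```

```text
(no output)
```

View pics/w19a.png

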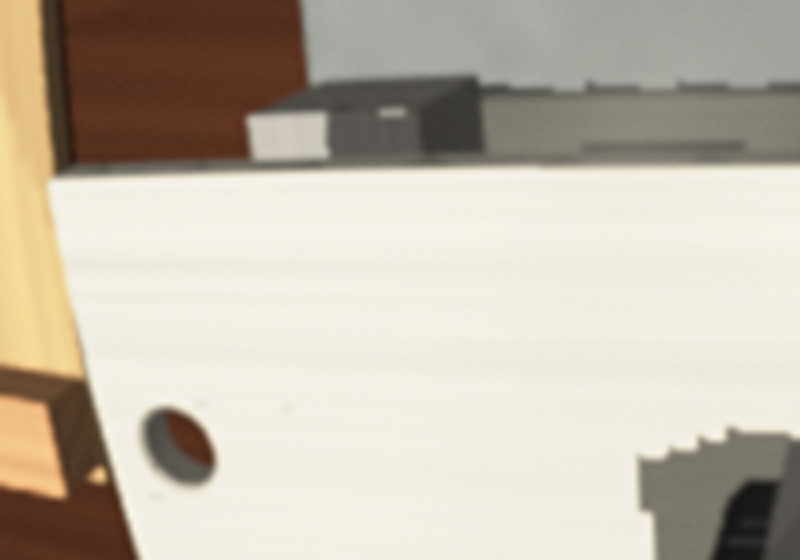

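View pics/w19b.png

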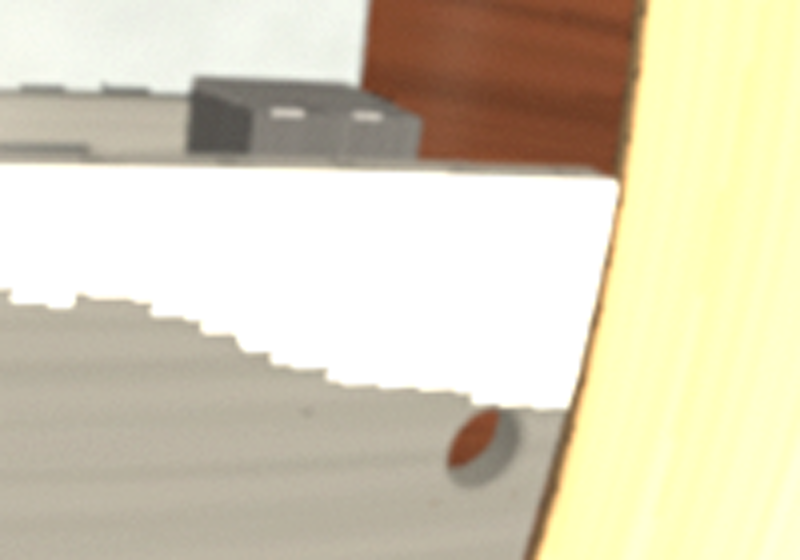

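Run:
```python
from h import *
s=load('w19.png');t=.0815;R=np.array([[np.cos(t),-np.sin(t)],[np.sin(t),np.cos(t)]])
L=lambda x,y,z:onz(s,90+x/4-.4,140+y/4-.4,z,True)[:2]
G=lambda x,y,z:onz(s,390+x/4-.4,140+y/4-.4,z,True)[:2]
for p,k in [(L(247,115,56),(40,140)),(L(420,106,56),(40,100)),(G(252,112,56),(40,-100)),(G(420,120,56),(40,-140))]:
    print('press origin',p-R@np.array(k))
a=L(180,447,126);b=G(483,447,126);print('holes',a,b,(a+b)/2,np.linalg.norm(a-b),np.degrees(np.arctan2(*(a-b)[::-1])))
a=L(50,180,126);b=G(619,186,126);print('front corners',a,b,np.linalg.norm(a-b),(a+b)/2-R@[45,0],np.degrees(np.arctan2(*(a-b)[::-1])))
for z in (20,):
  for u,v,k in [(162,42,(150,145)),(487,42,(150,-145))]: print('bed',onz(s,u,v,z,True)[:2]-R@np.array(k))
```

```text
press origin [477.47584568  17.02343437]
press origin [477.85271375  16.93988828]
press origin [476.55645278  18.11257162]
press origin [476.21666206  18.8968072 ]
holes [469.98722261 137.32591711] [489.26576773 -99.76948129] [479.62649517  18.77821791] 237.87788935395966 94.6485700180156
front corners [512.88337081 155.90985459] [ 533.81245571 -112.79488321] 269.51857581869706 [478.49728118  17.89404442] 94.45370665846912
bed [475.52445383  14.69743784]
bed [475.90781346  17.83303847]
```

move_arm(motion=[[[0,0,0,-0.0019,-0.0003,0,0],[0,0,0,0.0,0,-0.005,0],[0,0,0,0,0,-0.008,0],[0,0,0,0,0,-0.004,0],[0,0,0,0,0,0,0],[0,0,0,0,0,0,0],[0,0,0,0,0,0,0],[0,0,0,0,0,0,0]]])

```text
time_s: 26.73
ee_pos: [477.0, 17.4, 141.2]
tool_rot: [0.0, 0.999, 0.041, 0.0]
contact_force: [0.3, -0.5, -7.0]
grip_width: 23.2
```

```bash
python3 look.py w20 477 17 160;python3 -c "
from h import *
c=cv2.imread('pics/w20.png')[140:280,90:290];d=cv2.imread('pics/w20.png')[140:280,390:590];cv2.imwrite('pics/w20a.png',cv2.resize(cv2.convertScaleAbs(np.vstack([c,d]),alpha=1.3),None,fx=2.1*1.5,fy=2.1,interpolation=2))
"
```

```text
26.7833 [477.   17.4 141.3] [ 0.2  0.2 -6.4] 23.310325909436447 jaw -85.33273787023616
u0,v0 225 250
```

View pics/w20a.png

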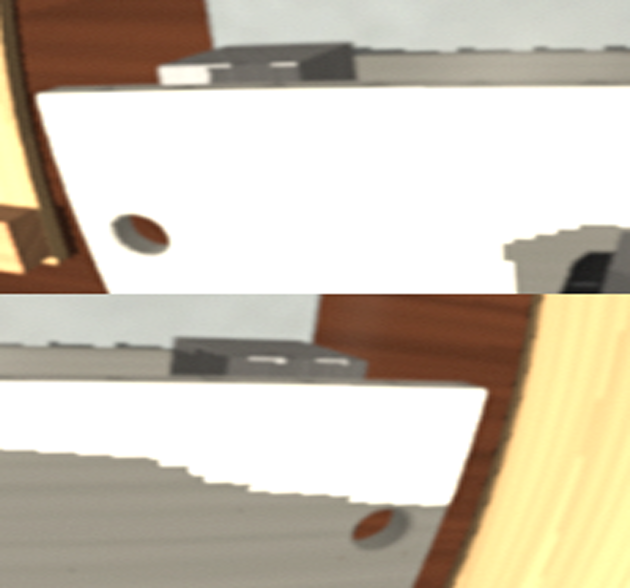

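move_arm(motion=[[[0,0,0,0,0,-0.002,0],[0,0,0,0,0,-0.003,0],[0,0,0,0,0,-0.003,0],[0,0,0,0,0,-0.002,0],[0,0,0,0,0,0,0],[0,0,0,0,0,0,0],[0,0,0,0,0,0,0],[0,0,0,0,0,0,0]]])

```text
time_s: 27.45
ee_pos: [476.9, 17.5, 131.2]
tool_rot: [0.0, 0.999, 0.041, 0.0]
contact_force: [0.7, 0.4, -7.1]
grip_width: 23.3
```

```bash
python3 look.py w21 477 17 160;python3 -c "
from h import *
st=arm.state();print(st['ft_torque'])
c=cv2.imread('pics/w21.png')[200:270,110:190];d=cv2.imread('pics/w21.png')[200:270,460:540];cv2.imwrite('pics/w21a.png',cv2.resize(cv2.convertScaleAbs(np.hstack([c,d]),alpha=1.3),None,fx=5,fy=5,interpolation=2))
"
```

```text
27.5 [476.9  17.4 131.2] [-0.   0.1 -5.9] 22.54597094437674 jaw -85.33536347828763
u0,v0 225 260
[ 0.03265784 -0.01577798  0.00895039]
```

View pics/w21a.png

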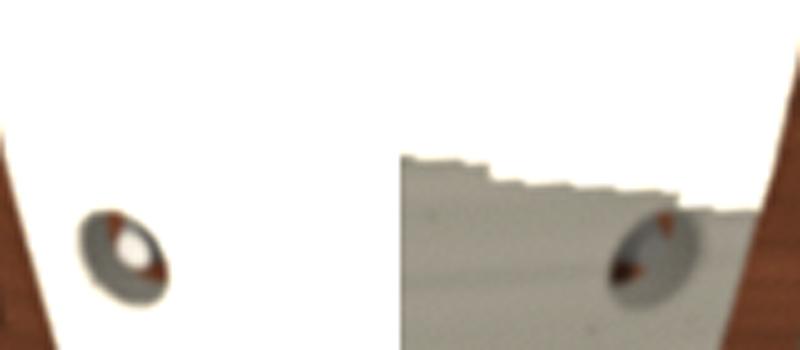

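Run:
```python
from h import *
s=load('w21.png');t=.0815;R=np.array([[np.cos(t),-np.sin(t)],[np.sin(t),np.cos(t)]])
L=lambda x,y,z:onz(s,110+x/5-.4,200+y/5-.4,z,True)[:2]
G=lambda x,y,z:onz(s,460+(x-400)/5-.4,200+y/5-.4,z,True)[:2]
print(R.T@(L(133,250,96)-L(124,257,98.5)),R.T@(G(650,257,96)-G(655,259,98.5)))
print(L(133,250,96),G(650,257,96))
```

```text
[-0.28091452  0.15924436] [-1.06586664 -1.0482478 ]
[467.74009458 137.08119259] [ 486.02597391 -101.51002364]
```

move_arm(motion=[[[0,0,0,-0.0003,-0.0003,-0.002,0],[0,0,0,0,0,-0.002,0],[0,0,0,0,0,-0.002,0],[0,0,0,0,0,-0.002,0],[0,0,0,0,0,-0.001,0],[0,0,0,0,0,0,0],[0,0,0,0,0,0,0],[0,0,0,0,0,0,0]]])

```text
time_s: 28.17
ee_pos: [476.6, 17.1, 122.2]
tool_rot: [0.0, 0.999, 0.041, 0.0]
contact_force: [-0.0, 1.1, -7.0]
grip_width: 22.8
```

```bash
python3 look.py w22 477 17 160;python3 -c "
from h import *
st=arm.state();print(st['ft_torque'])
c=cv2.imread('pics/w22.png')[200:270,110:190];d=cv2.imread('pics/w22.png')[200:270,460:540];cv2.imwrite('pics/w22a.png',cv2.resize(cv2.convertScaleAbs(np.hstack([c,d]),alpha=1.2),None,fx=5,fy=5,interpolation=2))
"
```

```text
28.2167 [476.6  17.1 122.2] [ 0.6  0.4 -5.8] 22.953947935260622 jaw -85.33297135724132
u0,v0 225 260
[-0.02810008  0.00402706 -0.01665142]
```

View pics/w22a.png

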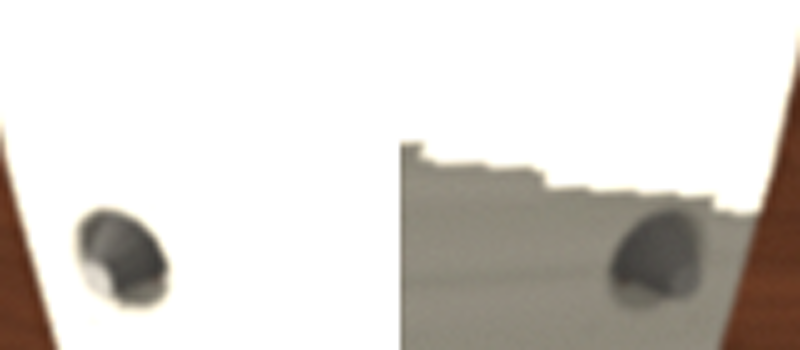

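move_arm(motion=[[[0,0,0,0,0,-0.002,0],[0,0,0,0,0,-0.002,0],[0,0,0,0,0,-0.002,0],[0,0,0,0,0,-0.002,0],[0,0,0,0,0,-0.001,0],[0,0,0,0,0,0,0],[0,0,0,0,0,0,0],[0,0,0,0,0,0,0]]])

```text
time_s: 28.88
ee_pos: [476.5, 17.1, 113.2]
tool_rot: [-0.0, 0.999, 0.041, 0.0]
contact_force: [0.3, -0.4, -7.0]
grip_width: 23.1
```

```bash
python3 look.py w23 477 17 160;python3 -c "
from h import *
st=arm.state();print(st['ft_torque'],st['contact_force'])"
```

```text
28.9333 [476.6  17.1 113.2] [-0.4  0.2 -7.3] 23.39622750919301 jaw -85.3358995019914
u0,v0 225 260
[ 0.0332808  -0.01593812 -0.02317639] [-0.40826739  0.22237867 -7.26820349]
```

move_arm(motion=[[[0,0,0,0,0,-0.002,0],[0,0,0,0,0,-0.002,0],[0,0,0,0,0,-0.002,0],[0,0,0,0,0,-0.002,0],[0,0,0,0,0,-0.002,0],[0,0,0,0,0,-0.002,0],[0,0,0,0,0,-0.001,0],[0,0,0,0,0,0,0]]])

```text
time_s: 29.6
ee_pos: [476.4, 17.1, 99.9]
tool_rot: [-0.0, 0.999, 0.041, -0.0]
contact_force: [-0.2, 0.0, -6.9]
grip_width: 23.0
```

move_arm(motion=[[[0,0,0,0,0,-0.0005,0],[0,0,0,0,0,-0.0005,0],[0,0,0,0,0,-0.0005,0],[0,0,0,0,0,-0.0005,0],[0,0,0,0,0,0,0],[0,0,0,0,0,0,0],[0,0,0,0,0,0,0],[0,0,0,0,0,0,0]]])

```text
time_s: 30.27
ee_pos: [476.5, 17.2, 98.2]
tool_rot: [-0.0, 0.999, 0.041, 0.0]
contact_force: [0.2, -0.5, -5.5]
grip_width: 23.4
```

move_arm(motion=[[[0,0,0,0,0,-0.0004,0],[0,0,0,0,0,-0.0004,0],[0,0,0,0,0,-0.0004,0],[0,0,0,0,0,-0.0003,0],[0,0,0,0,0,0,0],[0,0,0,0,0,0,0],[0,0,0,0,0,0,0],[0,0,0,0,0,0,0]]])

```text
time_s: 30.93
ee_pos: [476.5, 17.1, 96.7]
tool_rot: [-0.0, 0.999, 0.041, -0.0]
contact_force: [-1.9, 0.6, -0.3]
grip_width: 23.3
```

move_arm(motion=[[[0,0,0,0,0,-0.0003,0],[0,0,0,0,0,-0.0003,0],[0,0,0,0,0,0,0],[0,0,0,0,0,0,0],[0,0,0,0,0,0,1],[0,0,0,0,0,0,1],[0,0,0,0,0,0,1],[0,0,0,0,0,0,1]]])

```text
time_s: 31.6
ee_pos: [476.7, 17.1, 96.0]
tool_rot: [0.0, 0.999, 0.041, 0.0]
contact_force: [-0.1, 0.2, 0.2]
grip_width: 70.8
```

```bash
python3 look.py w24 477 17 106;python3 -c "
from h import *
snap('scene','s24.png')
c=cv2.imread('pics/s24.png')[150:270,260:420];cv2.imwrite('pics/s24c.png',cv2.resize(c,None,fx=5,fy=5,interpolation=2))"
```

```text
31.65 [476.6  17.1  96. ] [ 0.1 -0.5 -0.2] 77.44927057239833 jaw -85.33806341319459
u0,v0 224 236
```

View pics/w24.png

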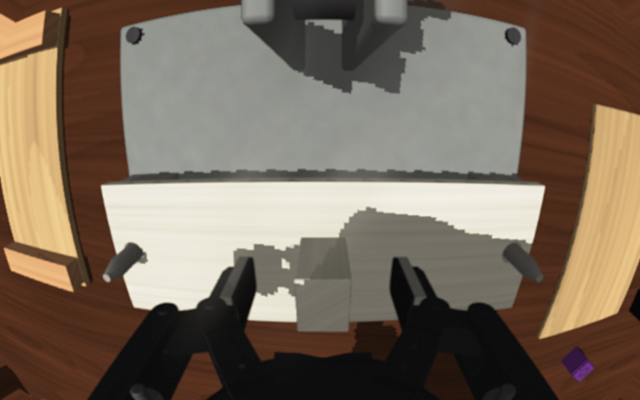

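View pics/s24c.png

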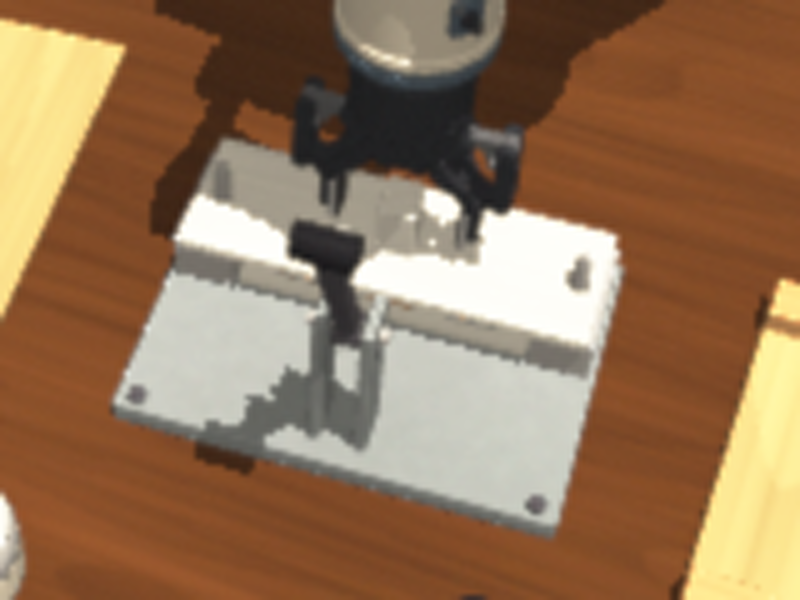

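move_arm(motion=[[[0,0,0,0,0,0.0,1],[0,0,0,0,0,0.01,1],[0,0,0,0,0,0.03,1],[0,0,0,0,0,0.04,1],[0,0,0,0,0,0.04,1],[0,0,0,0,0,0.04,1],[0,0,0,0,0,0.04,1],[0,0,0,0,0,0.04,1]]])

```text
time_s: 32.37
ee_pos: [475.9, 17.2, 338.2]
tool_rot: [0.0, 0.999, 0.041, 0.0]
contact_force: [2.5, -0.0, -0.8]
grip_width: 85.5
```

move_arm(motion=[[[0,0,0,0,0,0.03,1],[0,0,0,0.02,0,0.02,1],[0,0,0,0.03,0.003,0,1],[0,0,0,0.03,0.003,0,1],[0,0,0,0.03,0.003,0,1],[0,0,0,0.02,0.002,0,1],[0,0,0,0.01,0.001,0,1],[0,0,0,0,0,0,1]]])

```text
time_s: 33.03
ee_pos: [618.1, 29.3, 384.9]
tool_rot: [-0.0, 0.999, 0.041, -0.0]
contact_force: [0.3, -0.3, -0.8]
grip_width: 85.1
```

```bash
python3 look.py w25 657 32 281;python3 -c "
from h import *
snap('scene','s25.png');snap('top','t25.png')"
```

```text
33.0833 [616.9  29.2 385.2] [-0.8 -0.7 -0.1] 85.45582169660834 jaw -85.3229662085549
u0,v0 224 92
```

View pics/w25.png

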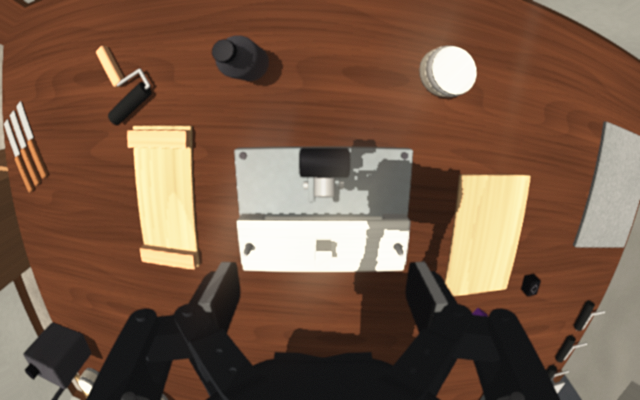

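View pics/s25.png

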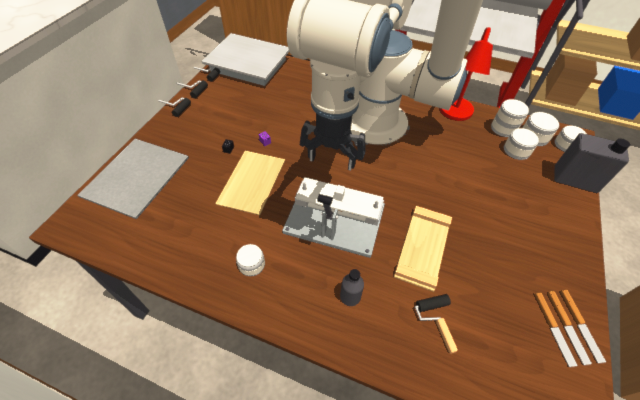

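Run:
```python
from h import *
s=load('w25.png');
print(onz(s,325,162,283,True),onz(s,299,162,283,True),onz(s,350,162,283,True))
sc=load('s25.png');c=cv2.imread('pics/s25.png')[170:250,280:390];cv2.imwrite('pics/s25c.png',cv2.resize(c,None,fx=6,fy=6,interpolation=2))
h=cv2.cvtColor(c,cv2.COLOR_BGR2HSV)
print(proj(sc,(657,32,281)))
print(tri([ray(s,325,162,True),ray(sc,325,200)]))
```

```text
[658.03341572  31.59284135 283.        ] [656.56754609  50.30646684 283.        ] [659.57639698  13.5907718  283.        ]
(np.float64(324.6373303871849), np.float64(198.82130569242767))
[656.05728039  32.03022651 274.8895842 ]
```

View pics/s25c.png

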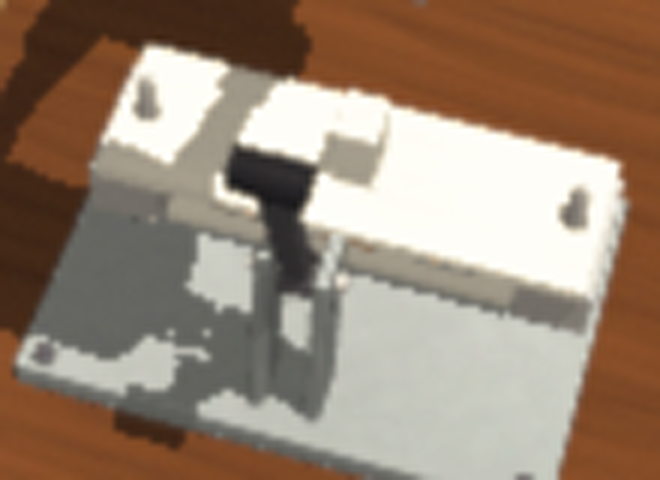

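move_arm(motion=[[[0,0,0,0.02,0.0014,0,1],[0,0,0,0.0205,0.0014,0,1],[0,0,0,0,0,-0.02,1],[0,0,0,0,0,-0.03,1],[0,0,0,0,0,-0.03,1],[0,0,0,0,0,-0.012,1],[0,0,0,0,0,-0.006,1],[0,0,0,0,0,0,1]]])

```text
time_s: 33.85
ee_pos: [656.0, 31.9, 287.4]
tool_rot: [-0.0, 0.999, 0.041, -0.001]
contact_force: [0.6, 0.9, 0.0]
grip_width: 85.4
```

```bash
python3 look.py w26 657 32 281
```

```text
33.9 [656.7  31.9 288.7] [ 0.3 -0.9  0.5] 85.20383229570609 jaw -85.34118693196149
u0,v0 224 214
```

View pics/w26.png

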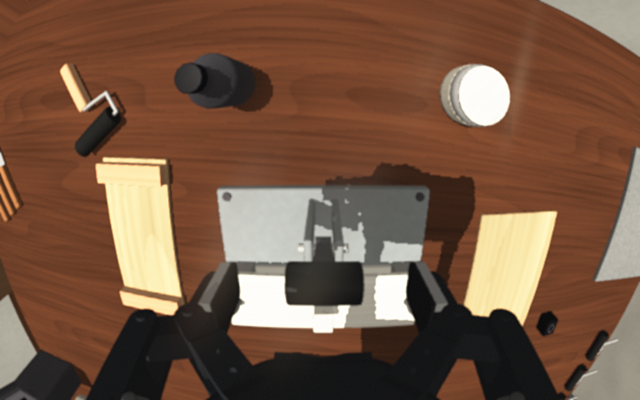

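move_arm(motion=[[[0,0,0,0,0,0,0.2],[0,0,0,0,0,0,0.2],[0,0,0,0,0,0,0.2],[0,0,0,0,0,0,0.2],[0,0,0,0,0,0,0.2],[0,0,0,0,0,0,0.2],[0,0,0,0,0,0,0.2],[0,0,0,0,0,0,0.2]]])

```text
time_s: 34.57
ee_pos: [657.3, 31.5, 289.0]
tool_rot: [0.0, 0.999, 0.041, 0.001]
contact_force: [-1.0, -4.1, 6.1]
grip_width: 35.1
```

```bash
python3 look.py w27 657 32 281
python3 - <<'E'
import numpy as np
t=.0815
A=np.arange(1.95,-0.01,-0.0605)
a=np.concatenate([np.linspace(1.95,0,33)])
x=-165*np.cos(a)*np.cos(t);y=-165*np.cos(a)*np.sin(t);z=165*np.sin(a)
for i in range(32): print(round(a[i+1],3),round(x[i+1]-x[i],1),round(y[i+1]-y[i],2),round(z[i+1]-z[i],1), np.round([x[i+1]-x[0],z[i+1]-z[0]],1))
E
```

```text
34.6167 [657.3  31.5 289.1] [-3.  -3.6  6.6] 34.72723173405245 jaw -85.34927534613416
u0,v0 223 214
1.889 -9.4 -0.77 3.4 [-9.4  3.4]
1.828 -9.6 -0.78 2.9 [-19.    6.3]
1.767 -9.8 -0.8 2.3 [-28.8   8.5]
1.706 -9.9 -0.81 1.7 [-38.7  10.2]
1.645 -10.0 -0.81 1.1 [-48.6  11.3]
1.584 -10.0 -0.82 0.4 [-58.6  11.7]
1.523 -10.0 -0.82 -0.2 [-68.7  11.5]
1.462 -10.0 -0.82 -0.8 [-78.7  10.8]
1.402 -9.9 -0.81 -1.4 [-88.6   9.4]
1.341 -9.8 -0.8 -2.0 [-98.4   7.4]
1.28 -9.7 -0.79 -2.6 [-108.1    4.8]
1.219 -9.5 -0.78 -3.2 [-117.6    1.6]
1.158 -9.3 -0.76 -3.8 [-126.9   -2.2]
1.097 -9.1 -0.74 -4.3 [-135.9   -6.5]
1.036 -8.8 -0.72 -4.9 [-144.7  -11.3]
0.975 -8.5 -0.69 -5.4 [-153.2  -16.7]
0.914 -8.1 -0.66 -5.9 [-161.3  -22.6]
0.853 -7.7 -0.63 -6.4 [-169.  -29.]
0.792 -7.3 -0.6 -6.8 [-176.4  -35.8]
0.731 -6.9 -0.56 -7.3 [-183.3  -43.1]
0.67 -6.5 -0.53 -7.7 [-189.7  -50.8]
0.609 -6.0 -0.49 -8.1 [-195.7  -58.8]
0.548 -5.5 -0.45 -8.4 [-201.2  -67.3]
0.488 -5.0 -0.41 -8.7 [-206.2  -76. ]
0.427 -4.4 -0.36 -9.0 [-210.6  -85. ]
0.366 -3.9 -0.32 -9.3 [-214.5  -94.3]
0.305 -3.3 -0.27 -9.5 [-217.8 -103.8]
0.244 -2.7 -0.22 -9.7 [-220.5 -113.5]
0.183 -2.1 -0.17 -9.8 [-222.6 -123.3]
0.122 -1.5 -0.12 -9.9 [-224.1 -133.2]
0.061 -0.9 -0.07 -10.0 [-225.  -143.2]
0.0 -0.3 -0.02 -10.0 [-225.3 -153.3]
```

View pics/w27.png

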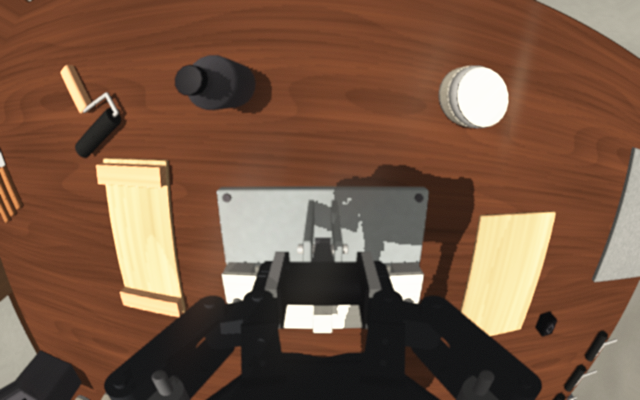

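move_arm(motion=[[[0,0,0,-0.0094,-0.0008,0.0034,0.2],[0,0,0,-0.0096,-0.0008,0.0029,0.2],[0,0,0,-0.0098,-0.0008,0.0023,0.2],[0,0,0,-0.0099,-0.0008,0.0017,0.2],[0,0,0,-0.01,-0.0008,0.0011,0.2],[0,0,0,-0.01,-0.0008,0.0004,0.2],[0,0,0,-0.01,-0.0008,-0.0002,0.2],[0,0,0,-0.01,-0.0008,-0.0008,0.2]]])

```text
time_s: 35.28
ee_pos: [578.8, 25.2, 299.7]
tool_rot: [0.0, 0.999, 0.041, 0.001]
contact_force: [4.0, -2.4, 0.7]
grip_width: 35.0
```

```bash
python3 look.py w28 577 25 290
```

```text
35.3333 [577.1  25.1 299.5] [ 3.1 -4.1  0.6] 34.76876499836454 jaw -85.34510343012566
u0,v0 224 215
```

View pics/w28.png

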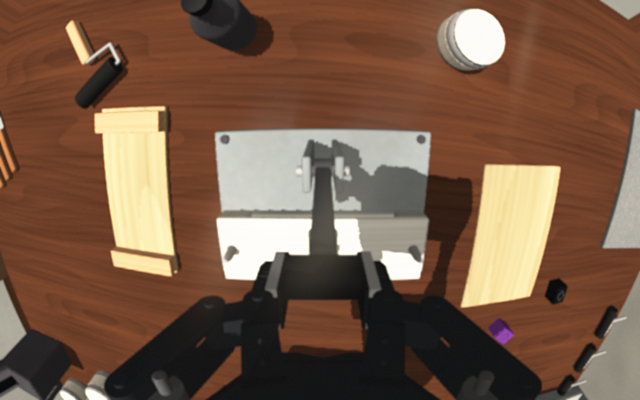

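The knob is following the gripper; continuing the arc.

move_arm(motion=[[[0,0,0,-0.0099,-0.0008,-0.0014,0.2],[0,0,0,-0.0098,-0.0008,-0.002,0.2],[0,0,0,-0.0097,-0.0008,-0.0026,0.2],[0,0,0,-0.0095,-0.0008,-0.0032,0.2],[0,0,0,-0.0093,-0.0008,-0.0038,0.2],[0,0,0,-0.0091,-0.0007,-0.0043,0.2],[0,0,0,-0.0088,-0.0007,-0.0049,0.2],[0,0,0,-0.0085,-0.0007,-0.0054,0.2]]])

```text
time_s: 36.0
ee_pos: [504.0, 19.2, 272.1]
tool_rot: [0.0, 0.999, 0.041, 0.001]
contact_force: [-0.9, -4.4, 6.3]
grip_width: 35.0
```

move_arm(motion=[[[0,0,0,-0.0081,-0.0007,-0.0059,0.2],[0,0,0,-0.0077,-0.0006,-0.0064,0.2],[0,0,0,-0.0073,-0.0006,-0.0068,0.2],[0,0,0,-0.0069,-0.0006,-0.0073,0.2],[0,0,0,-0.0065,-0.0005,-0.0077,0.2],[0,0,0,-0.006,-0.0005,-0.0081,0.2],[0,0,0,-0.0055,-0.0005,-0.0084,0.2],[0,0,0,-0.005,-0.0004,-0.0087,0.2]]])

```text
time_s: 36.67
ee_pos: [450.5, 14.8, 212.0]
tool_rot: [0.0, 0.999, 0.041, 0.0]
contact_force: [0.2, -4.3, 1.0]
grip_width: 35.0
```

```bash
python3 look.py w29 451 15 205; python3 -c "
from h import *
snap('scene','s29.png')
c=cv2.imread('pics/s29.png')[130:280,240:440];cv2.imwrite('pics/s29c.png',cv2.resize(c,None,fx=4,fy=4,interpolation=2))"
```

```text
36.7167 [449.7  14.8 210.7] [ 0.1 -3.8 -0.7] 34.981817063565536 jaw -85.32784058288551
u0,v0 223 214
```

View pics/s29c.png

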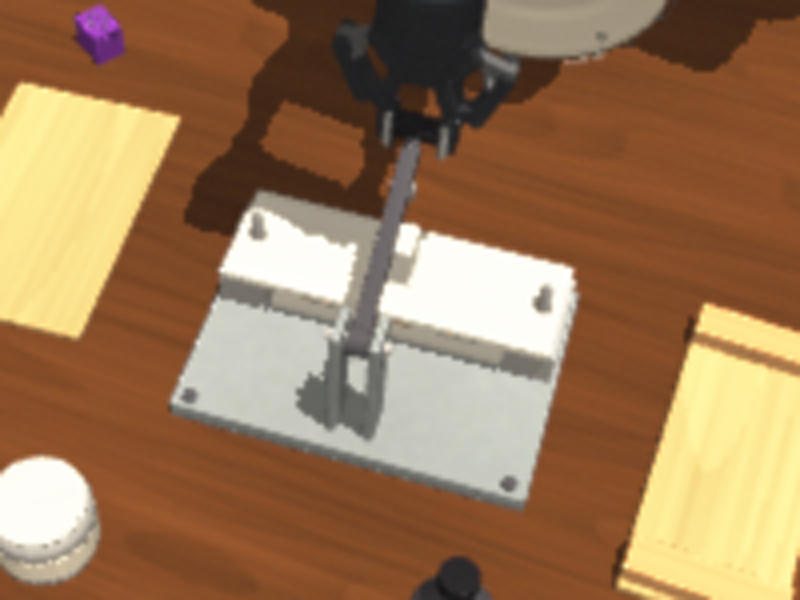

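View pics/w29.png

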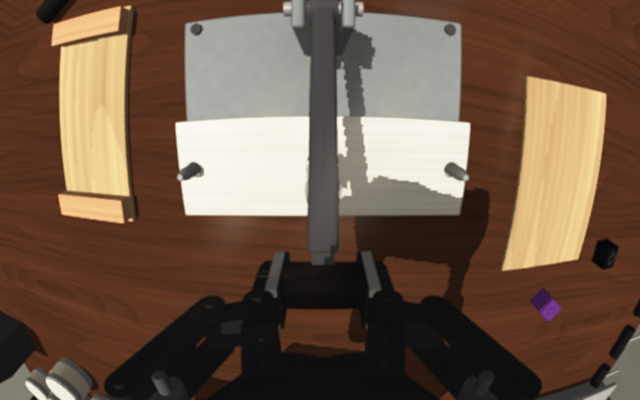

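move_arm(motion=[[[0,0,0,-0.0044,-0.0004,-0.009,0.2],[0,0,0,-0.0039,-0.0003,-0.0093,0.2],[0,0,0,-0.0033,-0.0003,-0.0095,0.2],[0,0,0,-0.0027,-0.0002,-0.0097,0.2],[0,0,0,-0.0021,-0.0002,-0.0098,0.2],[0,0,0,-0.0015,-0.0001,-0.0099,0.2],[0,0,0,-0.0005,0,-0.005,0.2],[0,0,0,0,0,0,0.2]]])

```text
time_s: 37.43
ee_pos: [432.3, 13.4, 149.3]
tool_rot: [0.0, 0.999, 0.041, -0.001]
contact_force: [-2.1, -5.2, -1.1]
grip_width: 35.2
```

move_arm(motion=[[[0,0,0,-0.0004,0,-0.004,0.2],[0,0,0,-0.0002,0,-0.003,0.2],[0,0,0,-0.0001,0,-0.003,0.2],[0,0,0,0,0,-0.002,0.2],[0,0,0,0,0,-0.001,0.2],[0,0,0,0,0,0,0.2],[0,0,0,0,0,0,0.2],[0,0,0,0,0,0,0.2]]])

```text
time_s: 38.1
ee_pos: [431.6, 13.4, 137.2]
tool_rot: [0.0, 0.999, 0.041, -0.0]
contact_force: [-4.6, -6.4, 1.7]
grip_width: 35.2
```

move_arm(motion=[[[0,0,0,0,0,-0.0005,0.2],[0,0,0,0,0,-0.0005,0.2],[0,0,0,0,0,0,0.2],[0,0,0,0,0,0,0.2],[0,0,0,0,0,0,1],[0,0,0,0,0,0,1],[0,0,0,0,0,0,1],[0,0,0,0,0,0,1]]])

```text
time_s: 38.77
ee_pos: [431.9, 13.6, 135.9]
tool_rot: [-0.0, 0.999, 0.041, 0.0]
contact_force: [-0.5, 0.5, -1.3]
grip_width: 81.0
```

move_arm(motion=[[[0,0,0,0,0,0,1],[0,0,0,0,0,0,1],[0,0,0,0,0,0,1],[0,0,0,0,0,0,1],[0,0,0,0,0,0,1],[0,0,0,0,0,0,1],[0,0,0,0,0,0,1],[0,0,0,0,0,0,1]]])

```text
time_s: 39.43
ee_pos: [431.7, 13.5, 135.7]
tool_rot: [0.0, 0.999, 0.041, 0.0]
contact_force: [0.3, 0.7, -0.2]
grip_width: 85.6
```

```bash
python3 look.py w30 433 14 128; python3 -c "
from h import *
snap('scene','s30.png')
c=cv2.imread('pics/s30.png')[130:280,240:440];cv2.imwrite('pics/s30c.png',cv2.resize(c,None,fx=4,fy=4,interpolation=2))"
```

```text
39.4833 [431.6  13.6 135.7] [ 0.2 -0.2 -0.7] 85.53496456265083 jaw -85.33188359640204
u0,v0 223 212
```

View pics/s30c.png

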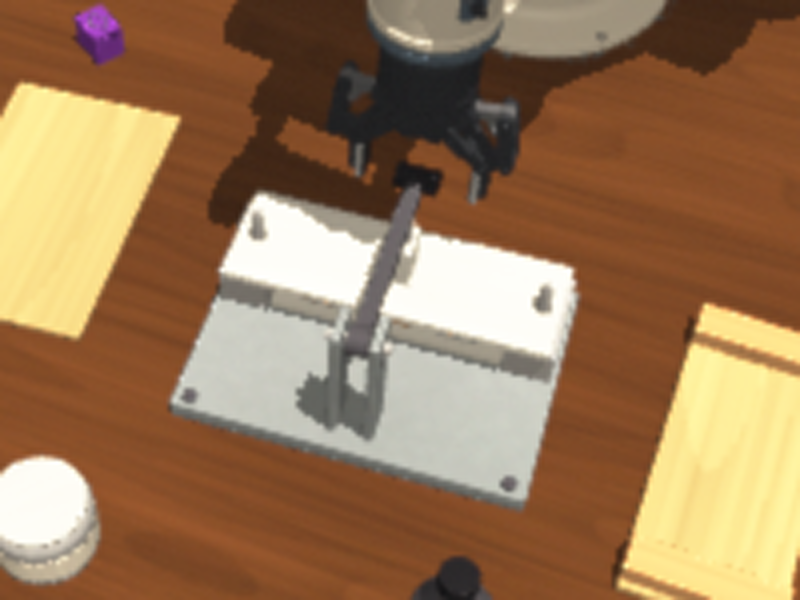

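View pics/w30.png

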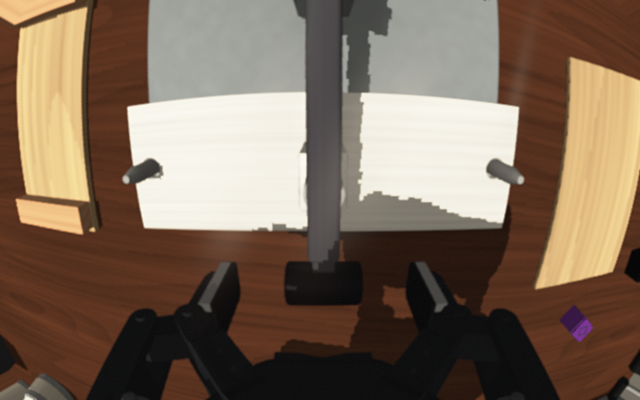

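The clamp rests on the grip and the fingers are clear. Waiting more than 2.5 s.

move_arm(motion=[[[0,0,0,0,0,0,1],[0,0,0,0,0,0,1],[0,0,0,0,0,0,1],[0,0,0,0,0,0,1],[0,0,0,0,0,0,1],[0,0,0,0,0,0,1],[0,0,0,0,0,0,1],[0,0,0,0,0,0,1]]])

```text
time_s: 40.2
ee_pos: [431.6, 13.5, 135.7]
tool_rot: [0.0, 0.999, 0.041, 0.0]
contact_force: [-0.7, -0.2, 0.2]
grip_width: 85.4
```

move_arm(motion=[[[0,0,0,0,0,0,1],[0,0,0,0,0,0,1],[0,0,0,0,0,0,1],[0,0,0,0,0,0,1],[0,0,0,0,0,0,1],[0,0,0,0,0,0,1],[0,0,0,0,0,0,1],[0,0,0,0,0,0,1]]])

```text
time_s: 40.87
ee_pos: [431.6, 13.5, 135.7]
tool_rot: [-0.0, 0.999, 0.041, -0.0]
contact_force: [-0.2, -0.1, -0.5]
grip_width: 84.9
```

move_arm(motion=[[[0,0,0,0,0,0,1],[0,0,0,0,0,0,1],[0,0,0,0,0,0,1],[0,0,0,0,0,0,1],[0,0,0,0,0,0,1],[0,0,0,0,0,0,1],[0,0,0,0,0,0,1],[0,0,0,0,0,0,1]]])

```text
time_s: 41.53
ee_pos: [431.6, 13.5, 135.7]
tool_rot: [-0.0, 0.999, 0.041, -0.0]
contact_force: [-0.3, 0.9, -0.0]
grip_width: 85.5
```

move_arm(motion=[[[0,0,0,0,0,0,1],[0,0,0,0,0,0,1],[0,0,0,0,0,0,1],[0,0,0,0,0,0,1],[0,0,0,0,0,0,1],[0,0,0,0,0,0,1],[0,0,0,0,0,0,1],[0,0,0,0,0,0,1]]])

```text
time_s: 42.2
ee_pos: [431.6, 13.5, 135.7]
tool_rot: [-0.0, 0.999, 0.041, -0.0]
contact_force: [-0.2, 0.6, -0.4]
grip_width: 85.2
```

move_arm(motion=[[[0,0,0,0.0005,0,0,0.2],[0,0,0,0,0,0,0.2],[0,0,0,0,0,0,0.2],[0,0,0,0,0,0,0.2],[0,0,0,0,0,0,0.2],[0,0,0,0,0,0,0.2],[0,0,0,0,0,0,0.2],[0,0,0,0,0,0,0.2]]])

```text
time_s: 42.87
ee_pos: [432.1, 13.4, 135.9]
tool_rot: [0.0, 0.999, 0.041, 0.0]
contact_force: [-2.0, -1.7, 5.7]
grip_width: 35.0
```

move_arm(motion=[[[0,0,0,0.0003,0,0.01,0.2],[0,0,0,0.0009,0.0001,0.01,0.2],[0,0,0,0.0015,0.0001,0.0099,0.2],[0,0,0,0.0021,0.0002,0.0098,0.2],[0,0,0,0.0027,0.0002,0.0097,0.2],[0,0,0,0.0033,0.0003,0.0095,0.2],[0,0,0,0.0039,0.0003,0.0093,0.2],[0,0,0,0.0044,0.0004,0.009,0.2]]])

```text
time_s: 43.53
ee_pos: [451.7, 15.0, 213.2]
tool_rot: [0.0, 0.999, 0.041, 0.0]
contact_force: [6.9, -3.0, -12.1]
grip_width: 34.9
```

```bash
python3 look.py w31 451 15 205; python3 -c "
from h import *
snap('scene','s31.png')
c=cv2.imread('pics/s31.png')[130:280,240:440];cv2.imwrite('pics/s31c.png',cv2.resize(c,None,fx=4,fy=4,interpolation=2))"
```

```text
43.5833 [452.5  15.  214.5] [ 0.4 -1.5 -2.7] 34.92266266552651 jaw -85.34186945188394
u0,v0 223 215
```

View pics/s31c.png

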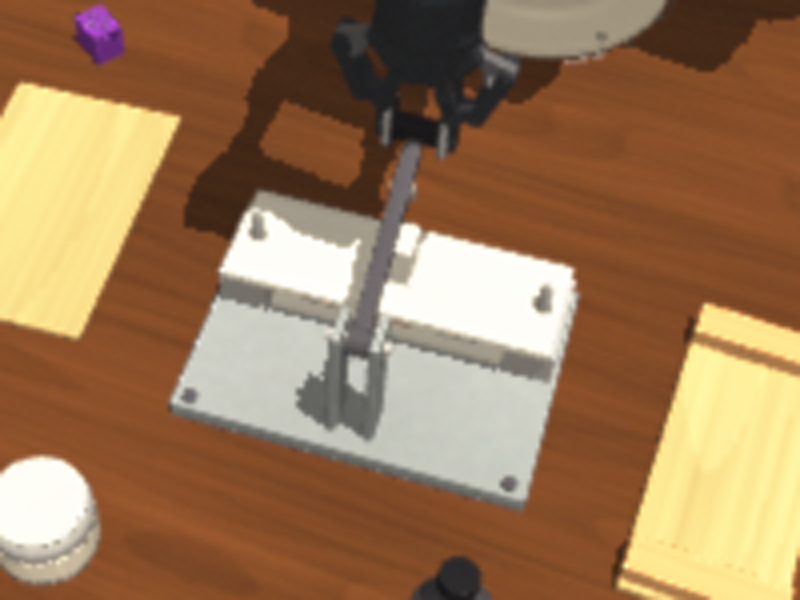

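The arm is lifting with the knob; continuing back along the arc.

move_arm(motion=[[[0,0,0,0.005,0.0004,0.0087,0.2],[0,0,0,0.0055,0.0005,0.0084,0.2],[0,0,0,0.006,0.0005,0.0081,0.2],[0,0,0,0.0065,0.0005,0.0077,0.2],[0,0,0,0.0069,0.0006,0.0073,0.2],[0,0,0,0.0073,0.0006,0.0068,0.2],[0,0,0,0.0077,0.0006,0.0064,0.2],[0,0,0,0.0081,0.0007,0.0059,0.2]]])

```text
time_s: 44.3
ee_pos: [503.4, 19.2, 271.3]
tool_rot: [0.0, 0.999, 0.041, -0.001]
contact_force: [1.4, -6.0, -11.4]
grip_width: 34.5
```

move_arm(motion=[[[0,0,0,0.0085,0.0007,0.0054,0.2],[0,0,0,0.0088,0.0007,0.0049,0.2],[0,0,0,0.0091,0.0007,0.0043,0.2],[0,0,0,0.0093,0.0008,0.0038,0.2],[0,0,0,0.0095,0.0008,0.0032,0.2],[0,0,0,0.0097,0.0008,0.0026,0.2],[0,0,0,0.0098,0.0008,0.002,0.2],[0,0,0,0.0099,0.0008,0.0014,0.2]]])

```text
time_s: 44.97
ee_pos: [578.1, 25.1, 298.7]
tool_rot: [0.0, 0.999, 0.041, -0.002]
contact_force: [-3.7, -6.2, -3.0]
grip_width: 34.7
```

move_arm(motion=[[[0,0,0,0.01,0.0008,0.0008,0.2],[0,0,0,0.01,0.0008,0.0002,0.2],[0,0,0,0.01,0.0008,-0.0004,0.2],[0,0,0,0.01,0.0008,-0.0011,0.2],[0,0,0,0.0099,0.0008,-0.0017,0.2],[0,0,0,0.0098,0.0008,-0.0023,0.2],[0,0,0,0.0096,0.0008,-0.0029,0.2],[0,0,0,0.006,0.0005,-0.002,0.2]]])

```text
time_s: 45.63
ee_pos: [654.7, 31.3, 289.6]
tool_rot: [0.0, 0.999, 0.041, -0.0]
contact_force: [-2.1, -6.4, -2.4]
grip_width: 34.6
```

move_arm(motion=[[[0,0,0,0,0,0,0.2],[0,0,0,0,0,0,0.2],[0,0,0,0,0,0,0.2],[0,0,0,0,0,0,0.2],[0,0,0,0,0,0,0.2],[0,0,0,0,0,0,0.2],[0,0,0,0,0,0,0.2],[0,0,0,0,0,0,0.2]]])

```text
time_s: 46.3
ee_pos: [653.9, 31.3, 289.8]
tool_rot: [0.0, 0.999, 0.041, -0.0]
contact_force: [-0.4, -5.6, 0.5]
grip_width: 34.7
```

```bash
python3 look.py w32 657 32 281
```

```text
46.35 [653.9  31.2 289.8] [-0.1 -6.2  1.2] 34.95666612297744 jaw -85.34293706972967
u0,v0 223 207
```

View pics/w32.png

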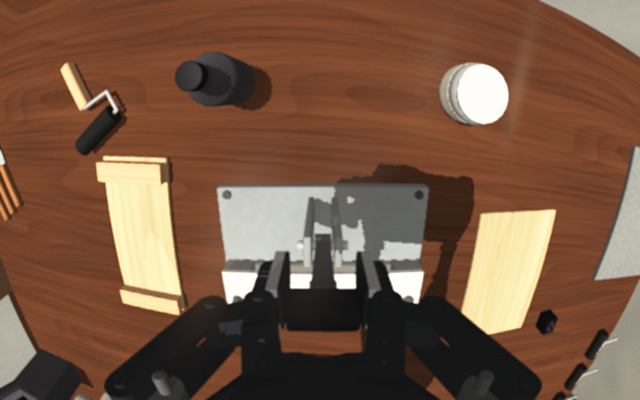

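move_arm(motion=[[[0,0,0,0,0,0,1],[0,0,0,0,0,0,1],[0,0,0,0,0,0,1],[0,0,0,0,0,0,1],[0,0,0,0,0,0.01,1],[0,0,0,0,0,0.03,1],[0,0,0,0,0,0.03,1],[0,0,0,0,0,0.03,1]]])

```text
time_s: 47.02
ee_pos: [653.9, 31.9, 392.4]
tool_rot: [-0.0, 0.999, 0.041, 0.0]
contact_force: [0.5, -0.2, 0.7]
grip_width: 85.6
```

move_arm(motion=[[[0,0,0,-0.02,-0.0016,0,1],[0,0,0,-0.03,-0.0024,0,1],[0,0,0,-0.03,-0.0024,0,1],[0,0,0,-0.03,-0.0024,0,1],[0,0,0,-0.03,-0.0024,0,1],[0,0,0,-0.02,-0.0016,0,1],[0,0,0,-0.0173,-0.0014,0,1],[0,0,0,0,0,0,1]]])

```text
time_s: 47.68
ee_pos: [474.2, 17.6, 391.7]
tool_rot: [0.0, 0.999, 0.041, 0.0]
contact_force: [1.6, -0.9, 0.3]
grip_width: 85.4
```

```bash
python3 look.py w33 477 17 106; python3 -c "
from h import *
snap('scene','s33.png')
c=cv2.imread('pics/s33.png')[130:280,240:440];cv2.imwrite('pics/s33c.png',cv2.resize(c,None,fx=4,fy=4,interpolation=2))"
```

```text
47.7333 [475.8  17.6 391.7] [1.2 0.  0.4] 85.44501470090944 jaw -85.34306440262968
u0,v0 223 91
```

View pics/s33c.png

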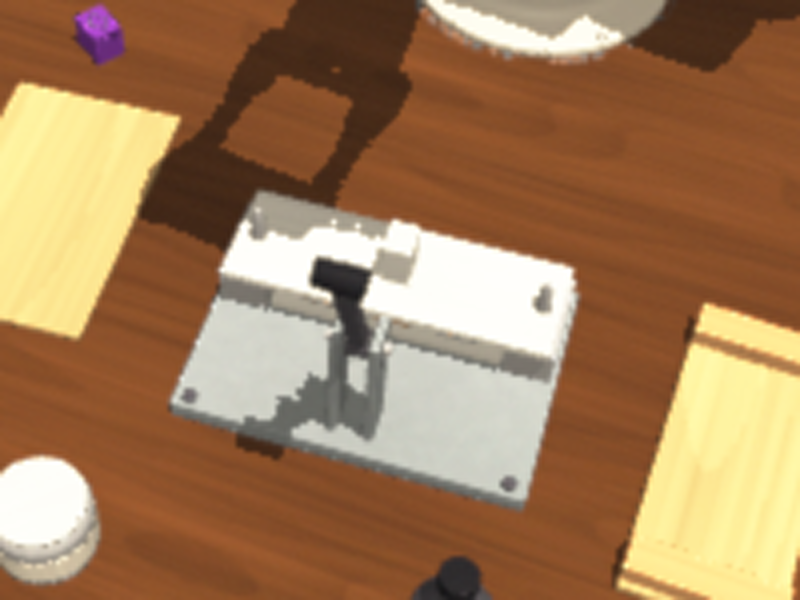

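View pics/w33c.png

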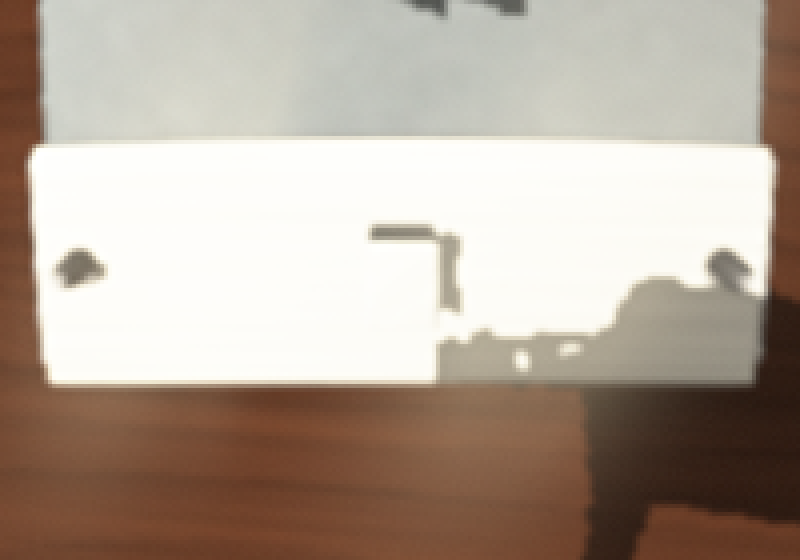

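The clamp is open and the plate is still home. Back down to grip it.

move_arm(motion=[[[0,0,0,0,-0.0003,-0.02,1],[0,0,0,0,0,-0.035,1],[0,0,0,0,0,-0.035,1],[0,0,0,0,0,-0.035,1],[0,0,0,0,0,-0.035,1],[0,0,0,0,0,-0.035,1],[0,0,0,0,0,-0.035,1],[0,0,0,0,0,-0.02,1]]])

```text
time_s: 48.45
ee_pos: [476.7, 17.4, 137.3]
tool_rot: [-0.0, 0.999, 0.041, -0.001]
contact_force: [-0.7, -0.4, -0.6]
grip_width: 85.1
```

move_arm(motion=[[[0,0,0,0,0,-0.015,1],[0,0,0,0,0,-0.012,1],[0,0,0,0,0,-0.01,1],[0,0,0,0,0,-0.004,1],[0,0,0,0,0,0,1],[0,0,0,0,0,0,1],[0,0,0,0,0,0,1],[0,0,0,0,0,0,1]]])

```text
time_s: 49.12
ee_pos: [477.4, 17.2, 100.1]
tool_rot: [0.0, 0.999, 0.041, 0.001]
contact_force: [0.2, -0.1, 0.4]
grip_width: 85.4
```

```bash
python3 look.py w34 477 17 106
```

```text
49.1667 [477.3  17.2 100. ] [-0.2  0.7  0. ] 84.95274600102884 jaw -85.33285327787942
u0,v0 224 232
```

View pics/w34.png

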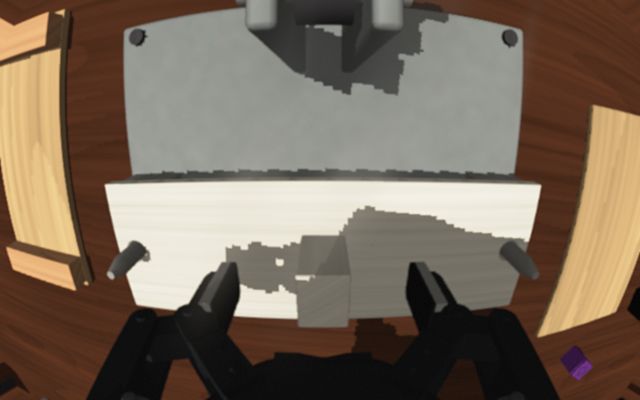

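Lower 3.5 mm, grip, then lift gently.

move_arm(motion=[[[0,0,0,-0.0006,0,-0.002,1],[0,0,0,0,0,-0.0015,1],[0,0,0,0,0,0,0],[0,0,0,0,0,0,0],[0,0,0,0,0,0,0],[0,0,0,0,0,0,0],[0,0,0,0,0,0,0],[0,0,0,0,0,0,0]]])

```text
time_s: 49.83
ee_pos: [476.3, 17.2, 96.1]
tool_rot: [0.0, 0.999, 0.041, 0.0]
contact_force: [-0.0, -0.6, 4.7]
grip_width: 23.5
```

move_arm(motion=[[[0,0,0,0,0,0,0],[0,0,0,0,0,0,0],[0,0,0,0,0,0.001,0],[0,0,0,0,0,0.001,0],[0,0,0,0,0,0.002,0],[0,0,0,0,0,0.002,0],[0,0,0,0,0,0.002,0],[0,0,0,0,0,0.002,0]]])

```text
time_s: 50.5
ee_pos: [476.2, 17.3, 106.1]
tool_rot: [-0.0, 0.999, 0.041, -0.0]
contact_force: [0.4, -0.5, -6.3]
grip_width: 23.3
```

move_arm(motion=[[[0,0,0,0,0,0.002,0],[0,0,0,0,0,0.003,0],[0,0,0,0,0,0.004,0],[0,0,0,0,0,0.004,0],[0,0,0,0,0,0.004,0],[0,0,0,0,0,0.005,0],[0,0,0,0,0,0.006,0],[0,0,0,0,0,0.007,0]]])

```text
time_s: 51.17
ee_pos: [476.1, 17.2, 141.5]
tool_rot: [-0.0, 0.999, 0.041, -0.0]
contact_force: [-0.5, -0.3, -6.1]
grip_width: 23.4
```

move_arm(motion=[[[0,0,0,0,0,0.008,0],[0,0,0,0,0,0.01,0],[0,0,0,0,0,0.012,0],[0,0,0,0,0,0.012,0],[0,0,0,0,0,0.01,0],[0,0,0,0,0,0.008,0],[0,0,0,0,0,0.005,0],[0,0,0,0,0,0,0]]])

```text
time_s: 51.83
ee_pos: [476.6, 17.2, 207.0]
tool_rot: [0.0, 0.999, 0.041, 0.001]
contact_force: [0.2, -0.4, -6.1]
grip_width: 23.3
```

```bash
python3 look.py w35 477 17 206; python3 -c "
from h import *
snap('scene','s35.png')
c=cv2.imread('pics/s35.png')[100:280,240:440];cv2.imwrite('pics/s35c.png',cv2.resize(c,None,fx=3.3,fy=3.3,interpolation=2))"
```

```text
51.8833 [476.4  17.2 206.3] [ 0.3  0.5 -5.8] 23.291655598823308 jaw -85.33827555737872
u0,v0 224 222
```

View pics/s35c.png

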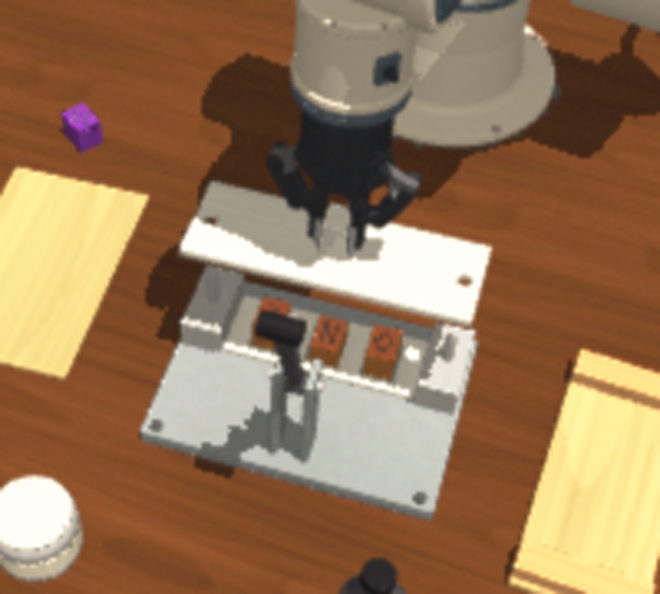

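View pics/w35.png

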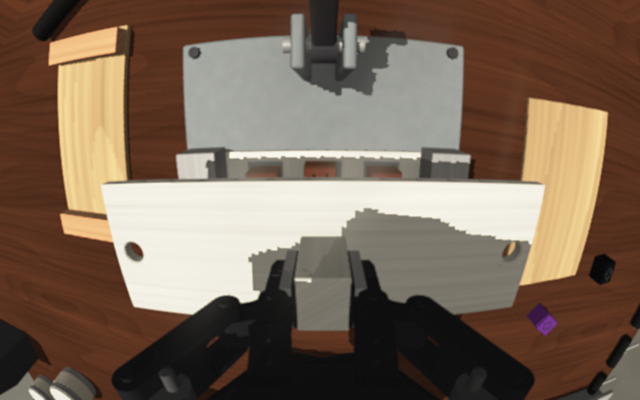

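move_arm(motion=[[[0,0,0,0,0.005,0,0],[0,0,0,0,0.012,0,0],[0,0,0,0,0.018,0,0],[0,0,0,0,0.02,0,0],[0,0,0,0,0.02,0,0],[0,0,0,0,0.02,0,0],[0,0,1,0,0.015,0,0],[0,0,3,0,0.015,0,0]]])

```text
time_s: 52.6
ee_pos: [475.7, 143.6, 205.3]
tool_rot: [-0.0, 0.997, 0.076, -0.001]
contact_force: [-0.2, -0.1, -7.0]
grip_width: 23.2
```

move_arm(motion=[[[0,0,5,0.002,0.013,0,0],[0,0,6.5,0.003,0.013,0,0],[0,0,6.5,0.003,0.013,0,0],[0,0,6.5,0.003,0.013,0,0],[0,0,6.5,0.003,0.013,0,0],[0,0,6.5,0.003,0.013,0,0],[0,0,6.5,0.003,0.013,0,0],[0,0,6.5,0.003,0.013,0,0]]])

```text
time_s: 53.27
ee_pos: [498.8, 247.1, 205.1]
tool_rot: [-0.0, 0.868, 0.496, -0.001]
contact_force: [0.3, -1.0, -6.5]
grip_width: 23.2
```

move_arm(motion=[[[0,0,6.5,0.003,0.013,0,0],[0,0,6.5,0.003,0.013,0,0],[0,0,6.5,0.003,0.013,0,0],[0,0,6.5,0.002,0.013,0,0],[0,0,4,0.001,0.01,0,0],[0,0,1.3,0.0005,0.006,0,0],[0,0,0,0,0.003,0,0],[0,0,0,0,0,0,0]]])

```text
time_s: 53.93
ee_pos: [511.4, 317.6, 205.4]
tool_rot: [-0.0, 0.705, 0.709, -0.0]
contact_force: [0.4, 0.3, -6.6]
grip_width: 23.5
```

```bash
python3 look.py w36 512 317 206; python3 -c "
from h import *
snap('top','t36.png')"
```

```text
53.9833 [511.4 317.1 205.5] [-0.1  1.  -7.5] 23.195559219955268 jaw 0.3511130732589862
u0,v0 222 226
```

View pics/w36.png

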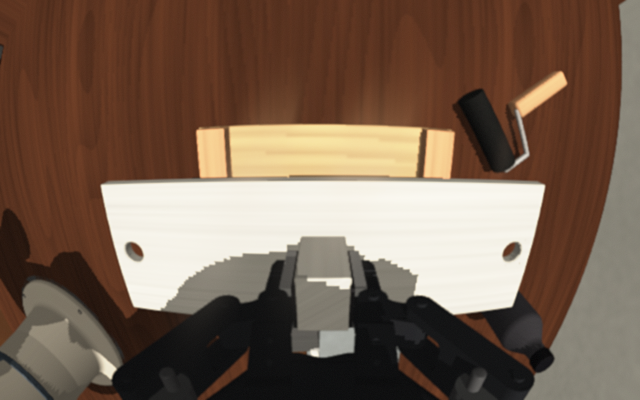

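View pics/t36.png

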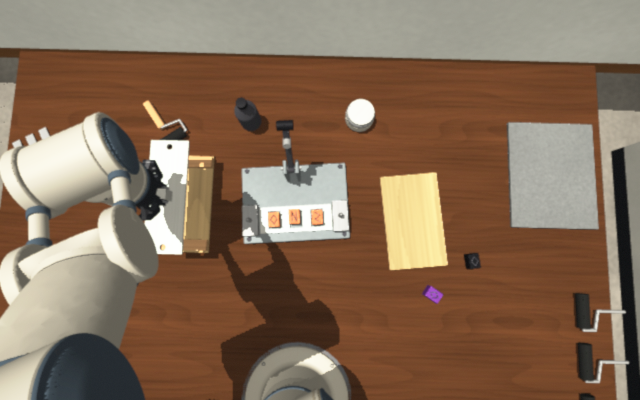

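Run:
```python
from h import *
s=load('w36.png')
for p in [(197,128),(453,131)]: print(onz(s,*p,28,True))
# clean top view for near ends
t=load('top0.png')
A=lambda x,y:(140+x/3.6-.36,90+y/3.2-.34)
print(onz(t,*A(267,212),28),onz(t,*A(248,487),28))
t=load('t36.png')
for p in [(214,157),(209,256)]: print('t36',onz(t,*p,28))
```

```text
[385.80455862 378.72372522  28.        ]
[642.32530734 377.53624167  28.        ]
[643.69203045 247.11654583  28.        ] [406.33132074 247.23587416  28.        ]
t36 [640.61837002 246.39635998  28.        ]
t36 [368.56153773 243.65352844  28.        ]
```

move_arm(motion=[[[0,0,0,0,0,-0.01,0],[0,0,0,0,0,-0.02,0],[0,0,0,0,0,-0.025,0],[0,0,0,0,0,-0.025,0],[0,0,0,0,0,-0.02,0],[0,0,0,0,0,-0.015,0],[0,0,0,0,0,-0.01,0],[0,0,0,0,0,-0.003,0]]])

```text
time_s: 54.7
ee_pos: [510.9, 316.5, 76.0]
tool_rot: [-0.0, 0.705, 0.71, -0.001]
contact_force: [-0.2, -0.2, -6.8]
grip_width: 23.4
```

move_arm(motion=[[[0,0,0,0,0,-0.002,0],[0,0,0,0,0,-0.002,0],[0,0,0,0,0,-0.001,0],[0,0,0,0,0,-0.001,0],[0,0,0,0,0,-0.0005,0],[0,0,0,0,0,0,0],[0,0,0,0,0,0,0],[0,0,0,0,0,0,0]]])

```text
time_s: 55.37
ee_pos: [511.8, 317.3, 71.6]
tool_rot: [0.0, 0.704, 0.71, 0.0]
contact_force: [-0.2, -0.1, -6.0]
grip_width: 23.0
```

move_arm(motion=[[[0,0,0,0,0,-0.0007,0],[0,0,0,0,0,-0.0007,0],[0,0,0,0,0,-0.0007,0],[0,0,0,0,0,-0.0007,0],[0,0,0,0,0,-0.0004,0],[0,0,0,0,0,0,0],[0,0,0,0,0,0,0],[0,0,0,0,0,0,0]]])

```text
time_s: 56.03
ee_pos: [511.7, 317.3, 68.2]
tool_rot: [0.0, 0.704, 0.71, 0.0]
contact_force: [-0.2, -0.3, -6.9]
grip_width: 22.9
```

Weight is still on the tool; a little lower.

move_arm(motion=[[[0,0,0,0,0,-0.0005,0],[0,0,0,0,0,-0.0005,0],[0,0,0,0,0,0,0],[0,0,0,0,0,0,0],[0,0,0,0,0,0,0],[0,0,0,0,0,0,0],[0,0,0,0,0,0,0],[0,0,0,0,0,0,0]]])

```text
time_s: 56.7
ee_pos: [511.8, 317.2, 68.1]
tool_rot: [0.0, 0.704, 0.71, 0.0]
contact_force: [-3.9, -3.0, 10.5]
grip_width: 23.3
```

```bash
python3 look.py w37 512 317 78; python3 -c "
from h import *
snap('scene','s37.png')
c=cv2.imread('pics/s37.png')[180:310,350:490];cv2.imwrite('pics/s37c.png',cv2.resize(c,None,fx=4.5,fy=4.5,interpolation=2))"
```

```text
56.75 [511.8 317.3  68.1] [-5.5 -2.2 10.5] 23.238422736976634 jaw 0.46810483815855264
u0,v0 221 237
```

View pics/s37c.png

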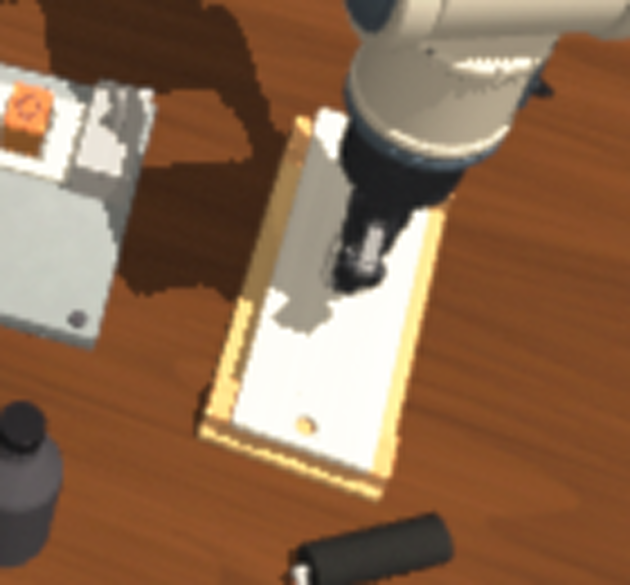

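move_arm(motion=[[[0,0,0,0,0,0,1],[0,0,0,0,0,0,1],[0,0,0,0,0,0,1],[0,0,0,0,0,0,1],[0,0,0,0,0,0.01,1],[0,0,0,0,0,0.03,1],[0,0,0,0,0,0.03,1],[0,0,0,0,0,0.03,1]]])

```text
time_s: 57.47
ee_pos: [511.5, 317.1, 168.9]
tool_rot: [-0.0, 0.704, 0.71, -0.0]
contact_force: [0.7, -0.1, 0.5]
grip_width: 85.8
```

move_arm(motion=[[[0,0,0.5,-0.002,-0.02,0.01,1],[0,0,0.5,-0.006,-0.03,0,1],[0,0,0.7,-0.006,-0.035,0,1],[0,0,0.7,-0.006,-0.035,0,1],[0,0,0.7,-0.006,-0.035,0,1],[0,0,0.7,-0.006,-0.035,0,1],[0,0,0.4,-0.006,-0.03,0,1],[0,0,0,-0.003,-0.02,0,1]]])

```text
time_s: 58.13
ee_pos: [469.9, 75.0, 177.9]
tool_rot: [0.0, 0.678, 0.735, -0.0]
contact_force: [1.2, 1.2, 0.4]
grip_width: 85.4
```

```bash
python3 look.py w38 472 76 54; python3 -c "
from h import *
snap('scene','s38.png')"
```

```text
58.1833 [469.6  73.1 177.9] [ 0.6 -0.7  0.9] 85.58781570620621 jaw 4.588995906462131
u0,v0 224 133
```

View pics/w38c.png

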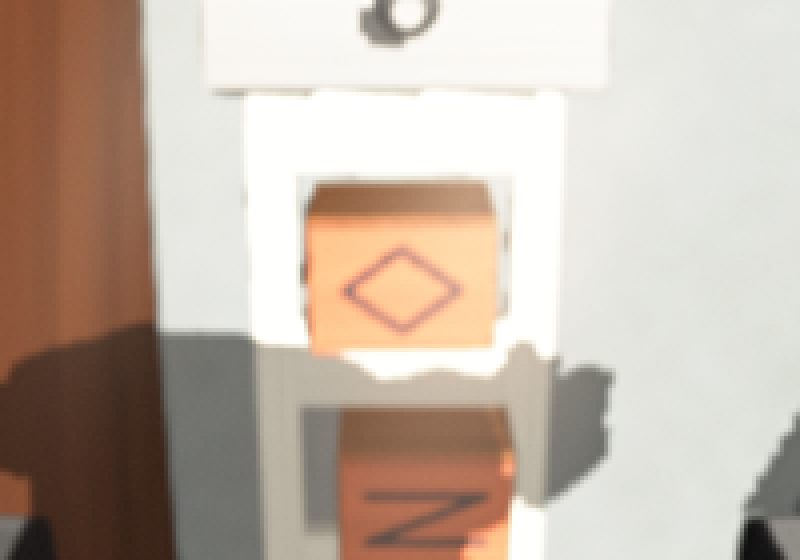

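View pics/s38.png

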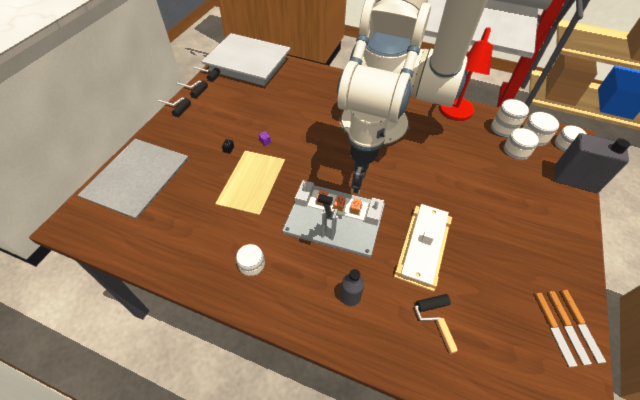

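Run:
```python
from h import *
s=load('w38.png');quad(s,[(307,214),(497,214),(494,349),(312,352)],224,133,4,54);st=arm.state();print(st['ee_pos'])
c=cv2.imread('pics/w38.png')[100:360,200:460];cv2.imwrite('pics/w38d.png',cv2.resize(c,None,fx=2.3,fy=2.3))
```

```text
ctr [471.7  75.9  54. ] [(np.float64(38.6), np.float64(4.6)), (np.float64(29.6), np.float64(-85.1)), (np.float64(38.4), np.float64(-174.4)), (np.float64(30.3), np.float64(95.3))]
[470.27250561  74.79765034 177.96016867]
```

View pics/w38d.png

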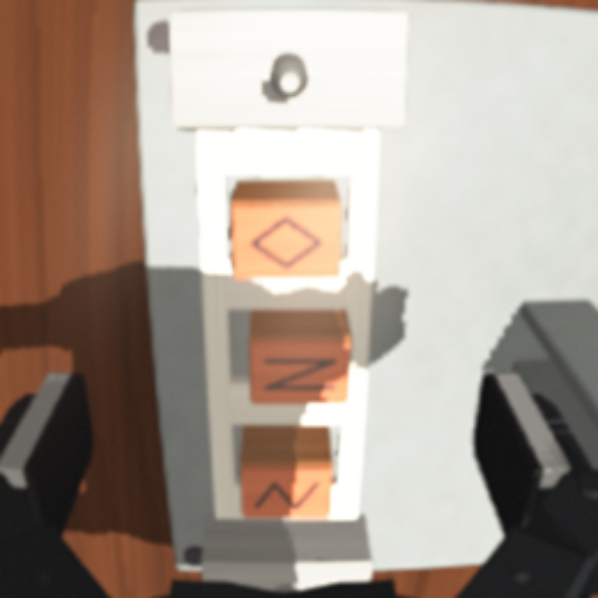

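move_arm(motion=[[[0,0,0,0.001,0,-0.02,1],[0,0,0,0,0,-0.03,1],[0,0,0,0,0,-0.03,1],[0,0,0,0,0,-0.02,1],[0,0,0,0,0,-0.01,1],[0,0,0,0,0,-0.007,1],[0,0,0,0,0,0,1],[0,0,0,0,0,0,1]]])

```text
time_s: 58.9
ee_pos: [472.1, 77.5, 60.7]
tool_rot: [0.0, 0.678, 0.735, 0.0]
contact_force: [0.1, -0.0, 0.2]
grip_width: 85.5
```

move_arm(motion=[[[0,0,0,0,0,0,0.2],[0,0,0,0,0,0,0.2],[0,0,0,0,0,0,0.2],[0,0,0,0,0,0,0.2],[0,0,0,0,0,0,0.2],[0,0,0,0,0,0,0.2],[0,0,0,0,0,0,0.2],[0,0,0,0,0,0.002,0.2]]])

```text
time_s: 59.57
ee_pos: [471.8, 77.2, 62.6]
tool_rot: [0.0, 0.678, 0.735, 0.0]
contact_force: [0.4, 0.6, -1.1]
grip_width: 38.6
```

move_arm(motion=[[[0,0,0,0,0,0.005,0.2],[0,0,0,0,0,0.01,0.2],[0,0,0,0,0,0.02,0.2],[0,0,0,0,0,0.025,0.2],[0,0,0,0,0,0.025,0.2],[0,0,0,0,0,0.02,0.2],[0,0,0,0,0,0.01,0.2],[0,0,0,0,0,0,0.2]]])

```text
time_s: 60.23
ee_pos: [472.7, 77.3, 179.6]
tool_rot: [0.001, 0.678, 0.735, 0.001]
contact_force: [0.2, -0.3, 0.3]
grip_width: 38.2
```

```bash
python3 look.py w39 472 76 174
```

```text
60.2833 [472.2  77.2 178.2] [ 0.3  0.4 -0.7] 38.513579071502775 jaw 4.66512075502493
u0,v0 219 219
```

View pics/w39.png

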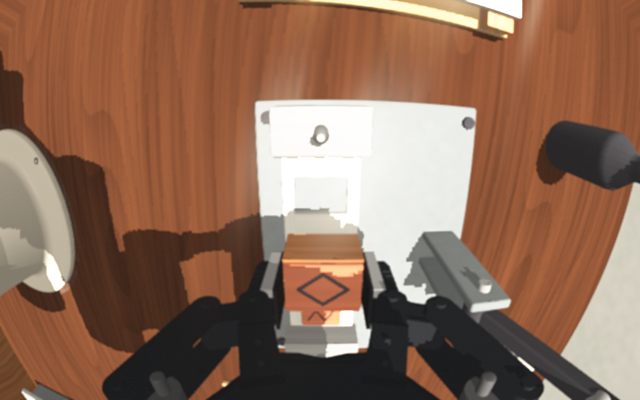

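move_arm(motion=[[[0,0,0,0,-0.012,0,0.2],[0,0,0,0,-0.022,0,0.2],[0,0,0,0,-0.028,0,0.2],[0,0,0,0,-0.028,0,0.2],[0,0,0,0.002,-0.028,0,0.2],[0,0,0,0.004,-0.028,0,0.2],[0,0,0,0.008,-0.028,0,0.2],[0,0,0,0.012,-0.028,0,0.2]]])

```text
time_s: 60.95
ee_pos: [496.5, -125.9, 176.1]
tool_rot: [-0.001, 0.678, 0.735, -0.0]
contact_force: [0.9, 0.2, -0.8]
grip_width: 38.4
```

move_arm(motion=[[[0,0,0,0.012,-0.028,0,0.2],[0,0,0,0.012,-0.028,0,0.2],[0,0,0,0.012,-0.028,0,0.2],[0,0,0,0.012,-0.028,0,0.2],[0,0,0,0.012,-0.028,0,0.2],[0,0,0,0.008,-0.024,0,0.2],[0,0,0,0.004,-0.016,-0.01,0.2],[0,0,0,0,-0.007,-0.02,0.2]]])

```text
time_s: 61.62
ee_pos: [571.0, -314.7, 147.2]
tool_rot: [0.002, 0.678, 0.735, 0.0]
contact_force: [-0.7, 0.3, -0.7]
grip_width: 38.5
```

move_arm(motion=[[[0,0,0,0,0,-0.03,0.2],[0,0,0,0,0,-0.03,0.2],[0,0,0,0,0,-0.02,0.2],[0,0,0,0,0,-0.01,0.2],[0,0,0,0,0,-0.003,0.2],[0,0,0,0,0,0,0.2],[0,0,0,0,0,0,0.2],[0,0,0,0,0,0,0.2]]])

```text
time_s: 62.28
ee_pos: [570.4, -312.2, 55.6]
tool_rot: [0.001, 0.678, 0.735, 0.0]
contact_force: [1.0, -0.1, -0.5]
grip_width: 38.5
```

```bash
python3 look.py w40 570 -312 42
```

```text
62.3333 [ 570.4 -312.1   55.5] [-1.1 -0.3 -0.6] 38.63911151105177 jaw 4.665185105916734
u0,v0 220 207
```

View pics/w40.png

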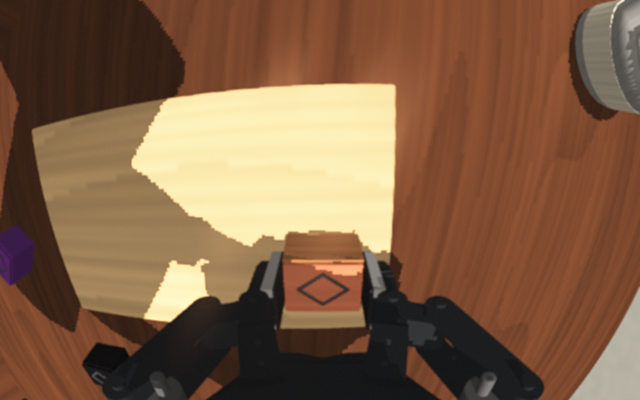

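move_arm(motion=[[[0,0,0,-0.002,0.004,-0.002,0.2],[0,0,0,0,0,-0.002,0.2],[0,0,0,0,0,-0.0015,0.2],[0,0,0,0,0,-0.001,0.2],[0,0,0,0,0,0,0.2],[0,0,0,0,0,0,0.2],[0,0,0,0,0,0,0.2],[0,0,0,0,0,0,0.2]]])

```text
time_s: 63.0
ee_pos: [567.7, -307.5, 49.0]
tool_rot: [0.0, 0.678, 0.735, 0.0]
contact_force: [-5.2, 5.9, 22.2]
grip_width: 38.8
```

move_arm(motion=[[[0,0,0,0,0,0.0005,0.2],[0,0,0,0,0,0,0.8],[0,0,0,0,0,0,0.8],[0,0,0,0,0,0,0.8],[0,0,0,0,0,0.01,0.8],[0,0,0,0,0,0.035,1],[0,0,0,0,0,0.035,1],[0,0,0,0,0,0.035,1]]])

```text
time_s: 63.67
ee_pos: [567.4, -307.6, 164.9]
tool_rot: [-0.0, 0.678, 0.735, -0.0]
contact_force: [0.9, -0.9, -0.1]
grip_width: 85.4
```

move_arm(motion=[[[0,0,0,-0.004,0.015,0.015,1],[0,0,0,-0.012,0.025,0,1],[0,0,0,-0.012,0.03,0,1],[0,0,0,-0.012,0.03,0,1],[0,0,0,-0.012,0.03,0,1],[0,0,0,-0.012,0.03,0,1],[0,0,0,-0.012,0.03,0,1],[0,0,0,-0.012,0.03,0,1]]])

```text
time_s: 64.33
ee_pos: [479.0, -86.6, 178.9]
tool_rot: [0.0, 0.678, 0.735, 0.0]
contact_force: [0.3, 0.4, 0.6]
grip_width: 85.4
```

move_arm(motion=[[[0,0,0,0,0.03,0,1],[0,0,0,0,0.03,0,1],[0,0,0,0,0.025,0,1],[0,0,0,0,0.015,0,1],[0,0,0,0,0.006,0,1],[0,0,0,0,0,0,1],[0,0,0,0,0,0,1],[0,0,0,0,0,0,1]]])

```text
time_s: 65.0
ee_pos: [479.9, 17.4, 178.4]
tool_rot: [0.0, 0.678, 0.735, 0.0]
contact_force: [-0.5, 0.4, -0.4]
grip_width: 85.3
```

```bash
python3 look.py w41 480 18 54;  python3 -c "
from h import *
snap('scene','s41.png')"
```

```text
65.05 [479.8  17.3 178.3] [ 0.5 -0.8 -0.2] 85.43808986424673 jaw 4.603285904991267
u0,v0 222 133
```

View pics/w41c.png

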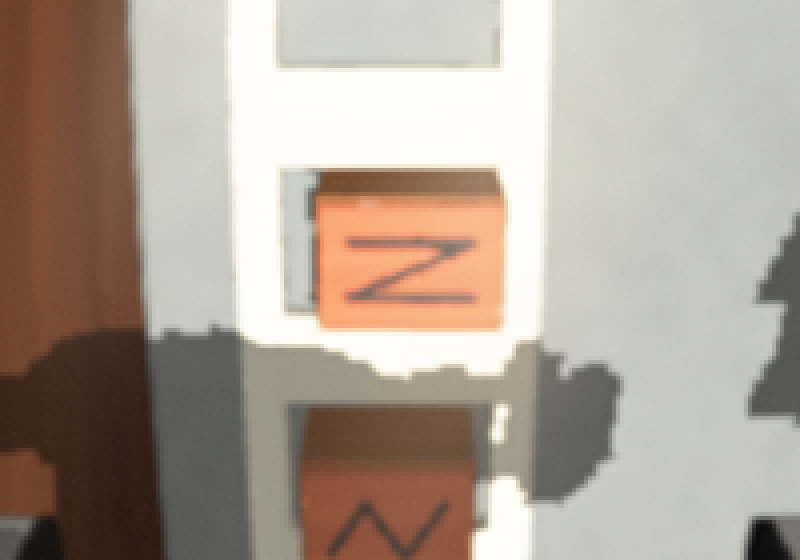

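View pics/s41.png

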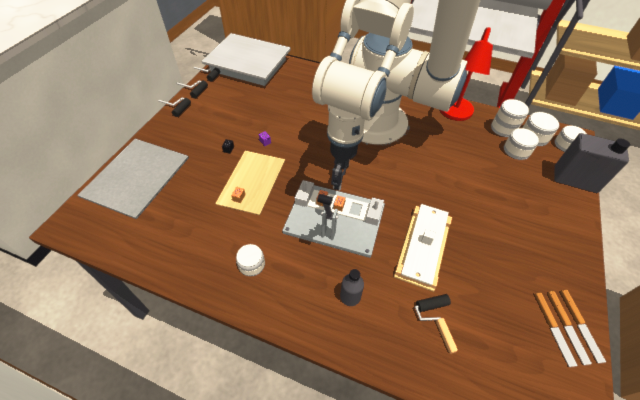

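Run:
```python
from h import *
s=load('w41.png');quad(s,[(316,193),(506,195),(503,330),(319,329)],222,133,4,54)
```

```text
ctr [481.5  22.6  54. ] [(np.float64(38.5), np.float64(4.0)), (np.float64(29.4), np.float64(-85.1)), (np.float64(38.6), np.float64(-175.7)), (np.float64(29.5), np.float64(94.5))]
```

move_arm(motion=[[[0,0,0,0.0015,0.0047,-0.02,1],[0,0,0,0,0,-0.03,1],[0,0,0,0,0,-0.03,1],[0,0,0,0,0,-0.02,1],[0,0,0,0,0,-0.01,1],[0,0,0,0,0,-0.007,1],[0,0,0,0,0,0,1],[0,0,0,0,0,0,1]]])

```text
time_s: 65.77
ee_pos: [481.4, 22.6, 61.4]
tool_rot: [-0.0, 0.678, 0.735, -0.0]
contact_force: [-0.1, -0.2, 0.9]
grip_width: 85.1
```

move_arm(motion=[[[0,0,0,0,0,0,0.2],[0,0,0,0,0,0,0.2],[0,0,0,0,0,0,0.2],[0,0,0,0,0,0,0.2],[0,0,0,0,0,0,0.2],[0,0,0,0,0,0,0.2],[0,0,0,0,0,0,0.2],[0,0,0,0,0,0.002,0.2]]])

```text
time_s: 66.43
ee_pos: [481.0, 23.0, 63.5]
tool_rot: [0.0, 0.678, 0.735, -0.0]
contact_force: [-1.4, -0.1, -1.3]
grip_width: 38.6
```

move_arm(motion=[[[0,0,0,0,0,0.005,0.2],[0,0,0,0,0,0.01,0.2],[0,0,0,0,0,0.02,0.2],[0,0,0,0,0,0.025,0.2],[0,0,0,0,0,0.025,0.2],[0,0,0,0,0,0.02,0.2],[0,0,0,0,0,0.01,0.2],[0,0,0,0,0,0,0.2]]])

```text
time_s: 67.1
ee_pos: [482.3, 22.9, 180.7]
tool_rot: [0.002, 0.678, 0.735, 0.001]
contact_force: [0.8, 0.2, -0.3]
grip_width: 38.5
```

```bash
python3 look.py w42 482 22 174
```

```text
67.15 [481.8  23.  179.3] [ 0.   0.2 -0.5] 38.406353920056574 jaw 4.671174503527695
u0,v0 220 217
```

View pics/w42.png

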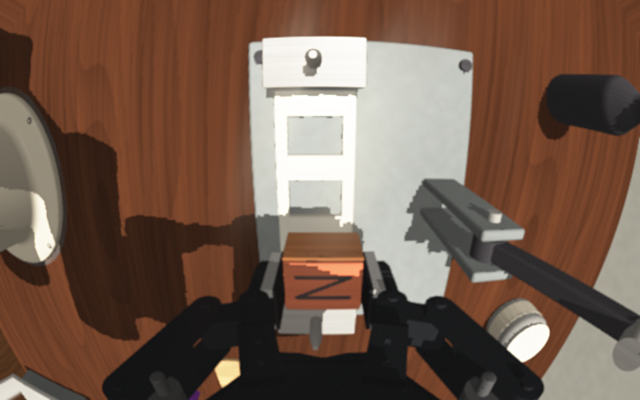

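move_arm(motion=[[[0,0,0,0,-0.012,0,0.2],[0,0,0,0,-0.02,0,0.2],[0,0,0,0,-0.024,0,0.2],[0,0,0,0,-0.025,0,0.2],[0,0,0,0,-0.025,0,0.2],[0,0,0,0,-0.025,0,0.2],[0,0,0,0,-0.025,0,0.2],[0,0,0,0,-0.025,0,0.2]]])

```text
time_s: 67.82
ee_pos: [480.5, -159.1, 177.1]
tool_rot: [-0.001, 0.678, 0.735, -0.0]
contact_force: [0.8, 0.0, -0.7]
grip_width: 38.6
```

move_arm(motion=[[[0,0,0,0,-0.025,0,0.2],[0,0,0,0,-0.025,0,0.2],[0,0,0,0,-0.025,0,0.2],[0,0,0,0,-0.025,0,0.2],[0,0,0,0,-0.022,0,0.2],[0,0,0,0,-0.018,-0.005,0.2],[0,0,0,0,-0.01,-0.01,0.2],[0,0,0,0,-0.004,-0.02,0.2]]])

```text
time_s: 68.48
ee_pos: [481.6, -313.8, 142.9]
tool_rot: [0.001, 0.678, 0.735, 0.0]
contact_force: [0.7, 0.1, -0.3]
grip_width: 38.2
```

move_arm(motion=[[[0,0,0,0,0,-0.03,0.2],[0,0,0,0,0,-0.03,0.2],[0,0,0,0,0,-0.02,0.2],[0,0,0,0,0,-0.008,0.2],[0,0,0,0,0,-0.002,0.2],[0,0,0,0,0,0,0.2],[0,0,0,0,0,0,0.2],[0,0,0,0,0,0,0.2]]])

```text
time_s: 69.15
ee_pos: [481.8, -312.4, 54.4]
tool_rot: [0.001, 0.678, 0.735, 0.0]
contact_force: [0.2, 0.0, -0.4]
grip_width: 38.2
```

```bash
python3 look.py w43 480 -312 42
```

```text
69.2 [ 481.8 -312.4   54.4] [-0.6  1.1  0.4] 38.21223249347946 jaw 4.66705471908341
u0,v0 217 208
```

View pics/w43.png

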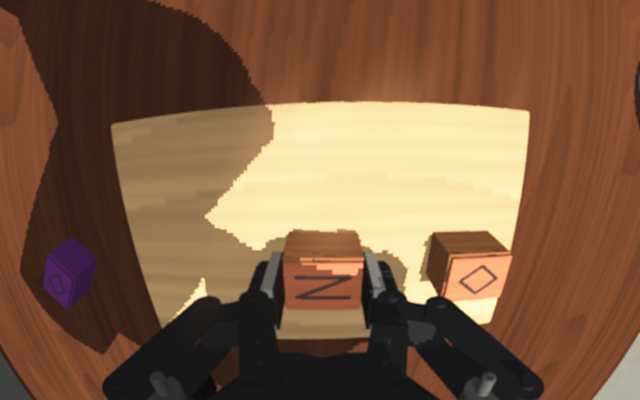

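move_arm(motion=[[[0,0,0,0,0,-0.002,0.2],[0,0,0,0,0,-0.0015,0.2],[0,0,0,0,0,-0.001,0.2],[0,0,0,0,0,-0.0005,0.2],[0,0,0,0,0,0,0.2],[0,0,0,0,0,0,0.2],[0,0,0,0,0,0,0.2],[0,0,0,0,0,0,0.2]]])

```text
time_s: 69.87
ee_pos: [481.5, -312.3, 49.9]
tool_rot: [0.001, 0.678, 0.735, 0.0]
contact_force: [-6.2, 5.3, 31.9]
grip_width: 38.6
```

move_arm(motion=[[[0,0,0,0,0,0,0.7],[0,0,0,0,0,0,0.7],[0,0,0,0,0,0,0.7],[0,0,0,0,0,0,0.7],[0,0,0,0,0,0.01,0.7],[0,0,0,0,0,0.035,0.7],[0,0,0,0,0,0.035,1],[0,0,0,0,0,0.035,1]]])

```text
time_s: 70.53
ee_pos: [480.8, -311.8, 164.9]
tool_rot: [-0.001, 0.678, 0.735, -0.0]
contact_force: [-0.1, -0.1, -0.4]
grip_width: 81.6
```

move_arm(motion=[[[0,0,0,0,0.015,0.015,1],[0,0,0,0,0.03,0,1],[0,0,0,0,0.035,0,1],[0,0,0,0,0.035,0,1],[0,0,0,0,0.035,0,1],[0,0,0,0,0.035,0,1],[0,0,0,0,0.035,0,1],[0,0,0,0,0.025,0,1]]])

```text
time_s: 71.2
ee_pos: [480.6, -64.6, 178.9]
tool_rot: [-0.0, 0.678, 0.735, 0.0]
contact_force: [0.9, 0.4, 0.4]
grip_width: 85.2
```

move_arm(motion=[[[0,0,0,0,0.018,0,1],[0,0,0,0,0.009,0,1],[0,0,0,0,0,0,1],[0,0,0,0,0,0,1],[0,0,0,0,0,0,1],[0,0,0,0,0,0,1],[0,0,0,0,0,0,1],[0,0,0,0,0,0,1]]])

```text
time_s: 71.87
ee_pos: [481.2, -40.7, 178.2]
tool_rot: [-0.0, 0.678, 0.735, -0.0]
contact_force: [0.2, -0.1, 0.5]
grip_width: 85.5
```

```bash
python3 look.py w44 481 -41 54
```

```text
71.9167 [481.2 -40.6 178.2] [ 0.5  1.1 -0.3] 85.25918836012862 jaw 4.6203738196257405
u0,v0 221 134
```

View pics/w44c.png

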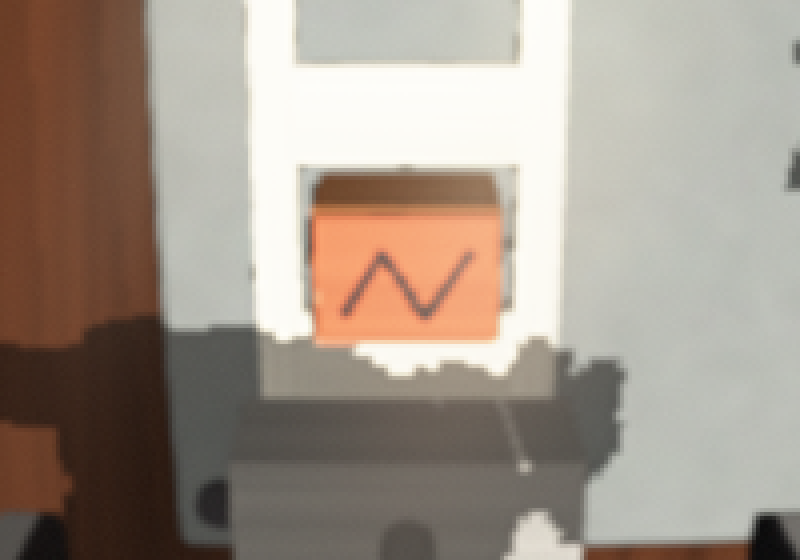

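Run:
```python
from h import *
s=load('w44.png');quad(s,[(312,207),(500,207),(498,341),(315,341)],221,134,4,54)
```

```text
ctr [481.3 -39.   54. ] [(np.float64(38.2), np.float64(4.6)), (np.float64(29.4), np.float64(-84.8)), (np.float64(38.6), np.float64(-175.4)), (np.float64(29.4), np.float64(94.4))]
```

move_arm(motion=[[[0,0,0,0,0.0013,-0.02,1],[0,0,0,0,0,-0.03,1],[0,0,0,0,0,-0.03,1],[0,0,0,0,0,-0.02,1],[0,0,0,0,0,-0.01,1],[0,0,0,0,0,-0.007,1],[0,0,0,0,0,0,1],[0,0,0,0,0,0,1]]])

```text
time_s: 72.58
ee_pos: [481.4, -38.9, 61.4]
tool_rot: [-0.0, 0.678, 0.735, -0.0]
contact_force: [0.4, 0.1, 0.2]
grip_width: 85.1
```

move_arm(motion=[[[0,0,0,0,0,0,0.2],[0,0,0,0,0,0,0.2],[0,0,0,0,0,0,0.2],[0,0,0,0,0,0,0.2],[0,0,0,0,0,0,0.2],[0,0,0,0,0,0,0.2],[0,0,0,0,0,0,0.2],[0,0,0,0,0,0.002,0.2]]])

```text
time_s: 73.25
ee_pos: [481.4, -38.8, 63.6]
tool_rot: [0.0, 0.678, 0.735, 0.0]
contact_force: [-1.3, -0.0, -0.2]
grip_width: 38.3
```

move_arm(motion=[[[0,0,0,0,0,0.005,0.2],[0,0,0,0,0,0.01,0.2],[0,0,0,0,0,0.02,0.2],[0,0,0,0,0,0.025,0.2],[0,0,0,0,0,0.025,0.2],[0,0,0,0,0,0.02,0.2],[0,0,0,0,0,0.01,0.2],[0,0,0,0,0,0,0.2]]])

```text
time_s: 73.92
ee_pos: [482.2, -38.9, 180.7]
tool_rot: [0.002, 0.678, 0.735, 0.001]
contact_force: [0.8, -0.4, -0.4]
grip_width: 38.6
```

```bash
python3 look.py w45 482 22 174;  python3 -c "
from h import *
snap('scene','s45.png')"
```

```text
73.9667 [481.7 -38.8 179.3] [-0.7 -0.4 -0.5] 38.228367391875665 jaw 4.666310204750218
u0,v0 232 90
```

View pics/s45.png

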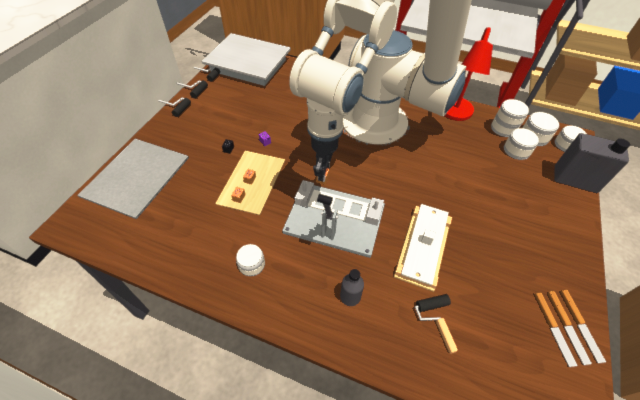

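move_arm(motion=[[[0,0,0,-0.003,-0.012,0,0.2],[0,0,0,-0.006,-0.02,0,0.2],[0,0,0,-0.007,-0.022,0,0.2],[0,0,0,-0.007,-0.022,0,0.2],[0,0,0,-0.007,-0.022,0,0.2],[0,0,0,-0.007,-0.022,0,0.2],[0,0,0,-0.007,-0.022,0,0.2],[0,0,0,-0.007,-0.022,0,0.2]]])

```text
time_s: 74.68
ee_pos: [429.2, -203.5, 177.0]
tool_rot: [-0.001, 0.678, 0.735, -0.0]
contact_force: [0.5, 0.6, -1.1]
grip_width: 38.6
```

move_arm(motion=[[[0,0,0,-0.007,-0.022,0,0.2],[0,0,0,-0.007,-0.022,0,0.2],[0,0,0,-0.007,-0.022,0,0.2],[0,0,0,-0.007,-0.02,0,0.2],[0,0,0,-0.006,-0.016,0,0.2],[0,0,0,-0.0025,-0.01,-0.005,0.2],[0,0,0,0,-0.005,-0.01,0.2],[0,0,0,0,0,-0.02,0.2]]])

```text
time_s: 75.35
ee_pos: [394.3, -320.9, 142.9]
tool_rot: [0.001, 0.678, 0.735, -0.0]
contact_force: [0.2, -0.5, -0.9]
grip_width: 38.3
```

move_arm(motion=[[[0,0,0,0,0,-0.03,0.2],[0,0,0,0,0,-0.03,0.2],[0,0,0,0,0,-0.02,0.2],[0,0,0,0,0,-0.008,0.2],[0,0,0,0,0,-0.002,0.2],[0,0,0,0,0,0,0.2],[0,0,0,0,0,0,0.2],[0,0,0,0,0,0,0.2]]])

```text
time_s: 76.02
ee_pos: [394.2, -320.1, 54.2]
tool_rot: [0.001, 0.678, 0.735, -0.0]
contact_force: [0.6, -0.1, -0.6]
grip_width: 38.5
```

```bash
python3 look.py w46 394 -318 42
```

```text
76.0667 [ 394.2 -320.1   54.3] [ 0.  -0.7 -1. ] 38.49408574962054 jaw 4.668567262497092
u0,v0 221 206
```

View pics/w46.png

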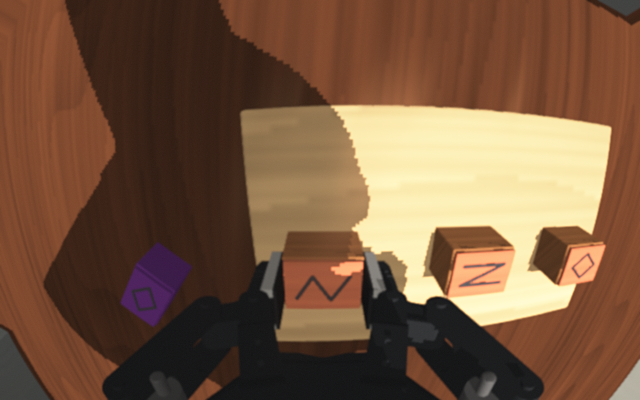

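move_arm(motion=[[[0,0,0,0,0,-0.002,0.2],[0,0,0,0,0,-0.0015,0.2],[0,0,0,0,0,-0.001,0.2],[0,0,0,0,0,-0.0005,0.2],[0,0,0,0,0,0,0.2],[0,0,0,0,0,0,0.2],[0,0,0,0,0,0,0.2],[0,0,0,0,0,0,0.2]]])

```text
time_s: 76.73
ee_pos: [394.0, -320.0, 50.0]
tool_rot: [0.001, 0.678, 0.735, -0.0]
contact_force: [-5.5, 5.4, 42.5]
grip_width: 38.4
```

move_arm(motion=[[[0,0,0,0,0,0,0.65],[0,0,0,0,0,0,0.65],[0,0,0,0,0,0,0.65],[0,0,0,0,0,0,0.65],[0,0,0,0,0,0.01,0.65],[0,0,0,0,0,0.035,0.65],[0,0,0,0,0,0.035,0.65],[0,0,0,0,0,0.035,0.65]]])

```text
time_s: 77.4
ee_pos: [393.3, -319.4, 165.0]
tool_rot: [-0.001, 0.678, 0.735, 0.0]
contact_force: [-0.6, -0.4, -0.3]
grip_width: 55.4
```

move_arm(motion=[[[0,0,0,0.01,0.01,0.03,0.65],[0,0,0,0.01,0.02,0.03,0.65],[0,0,0,0.01,0.025,0.03,0.65],[0,0,0,0.01,0.025,0.02,0.65],[0,0,0,0.005,0.025,0.01,0.65],[0,0,0,0,0.02,0,0.65],[0,0,0,0,0.01,0,0.65],[0,0,0,0,0,0,0.65]]])

```text
time_s: 78.07
ee_pos: [438.3, -183.0, 283.6]
tool_rot: [-0.0, 0.677, 0.736, 0.0]
contact_force: [0.8, -0.2, 0.1]
grip_width: 55.7
```

```bash
python3 look.py w47 480 -312 42;  python3 -c "
from h import *
snap('scene','s47.png');snap('top','t47.png')"
```

```text
78.1167 [ 438.4 -184.2  283.4] [-0.4 -0.5 -0.7] 55.394114604879626 jaw 4.746961082288365
u0,v0 245 197
```

View pics/w47.png

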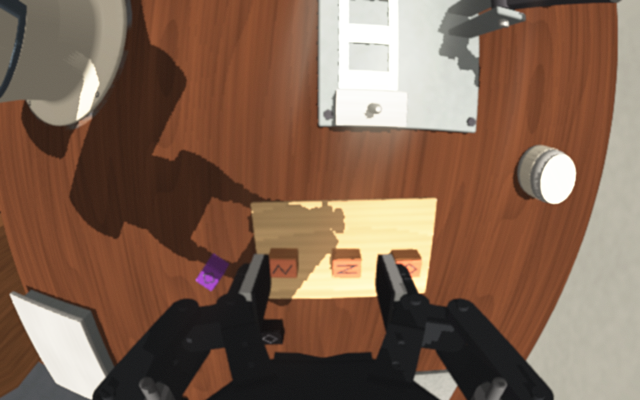

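View pics/s47.png

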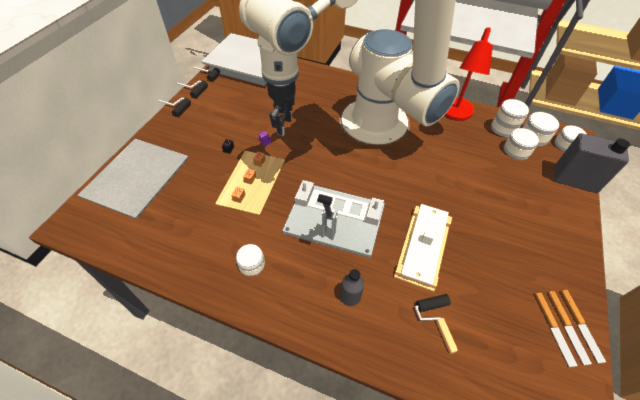

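View pics/t47.png

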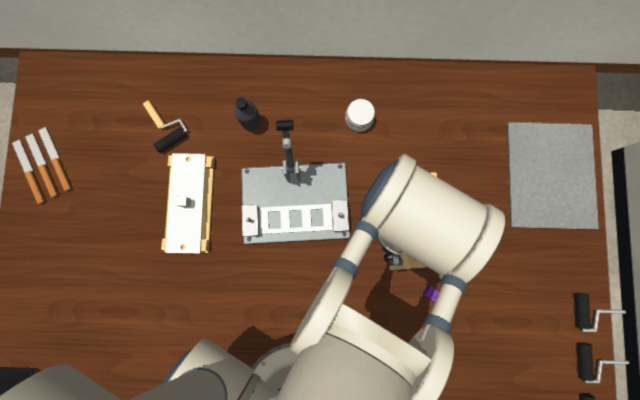

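All three blocks are on the board copper up, the plate is on its battens, and the clamp is open. One more look after a pause, then I hand in.

move_arm(motion=[[[0,0,0,0,0.02,0,0.65],[0,0,0,0,0.03,0,0.65],[0,0,0,0,0.03,0,0.65],[0,0,0,0,0.03,0,0.65],[0,0,0,0,0.02,0,0.65],[0,0,0,0,0.01,0,0.65],[0,0,0,0,0,0,0.65],[0,0,0,0,0,0,0.65]]])

```text
time_s: 78.88
ee_pos: [439.0, -45.5, 283.1]
tool_rot: [0.0, 0.678, 0.735, -0.0]
contact_force: [0.3, -1.2, 0.3]
grip_width: 55.8
```

```bash
python3 -c "
from h import *
snap('top','t48.png')
c=cv2.imread('pics/t48.png')[150:280,360:480];cv2.imwrite('pics/t48c.png',cv2.resize(c,None,fx=4.5,fy=4.5,interpolation=2))"
```

```text
(no output)
```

View pics/t48c.png

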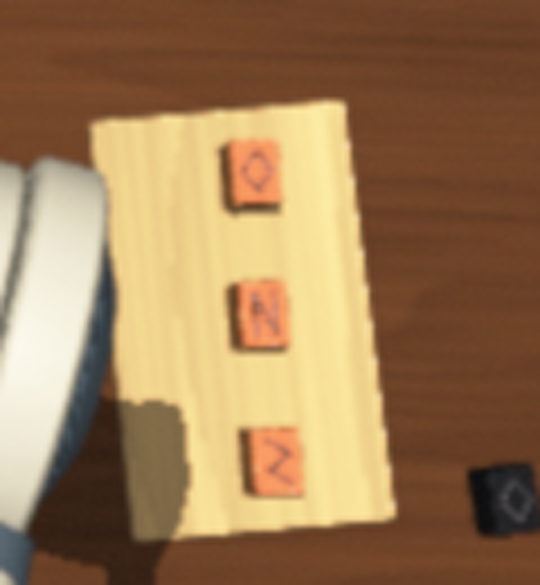

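The blocks stand well inside the board's edges. Handing in.

```bash
python3 -c "
from station import arm
print(arm.sign_off())"
```

```text
the job is handed in; nothing more can be done
None
```

The whole job was carried out and handed in after about 79 s; sign-off reports no verdict, so success is judged only from my own checks.

**What was done**
- All three blocks went into pockets 0, 1 and 2.
- The top plate went down over both pins. I saw both pins in the holes, felt no jamming force, and its weight came off the tool at about 56 mm above the table.
- The clamp lay on the plate's grip by itself, fingers open, for more than 3 s. I then swung it back open.
- The plate was set on the battens about level, and the blocks went back on the board copper up.

**Last checks**
- The final pictures show the three blocks upright, well inside the board's edges.
- They also show the plate on both battens and the clamp leaning past upright.
- The tin, bottle and roller look unmoved, and the gripper was clear of everything.

**What disagreed**
- The middle block was found about 5 mm to one side within its pocket after pressing. I did not see when it moved. It was still inside the limits, and I re-measured it before picking it up.
- The top camera read about 2 to 4 mm lower in y than the wrist camera. I went by the wrist camera, which agreed with the arm's own position.
- Setting blocks down pressed up to about 47 N at the wrist. The limit is 120 N.

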